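# Load the spawn chest through its double doors

## Robot

A 6-joint arm with a two-finger parallel gripper is mounted at the origin on the work surface. World frame = base frame: x ahead of the robot, y to its left, z up, the work surface at z = 0. Lengths are in mm, angles in rad, forces in N, time in s.
With the tool pointing down it reaches from about 300 to 875 mm from the base axis. Payload 6.4 kg.
Tool frame: the origin (TCP) lies at the very end of the fingers, on their centre line; the grasp point (between the pads) lies 19 mm behind it; z points along the fingers, x is the direction in which the jaws open and shut, and the axes are right-handed (so a half turn about z gives the same grasp; the last joint's range is limited). The gripper opens to 88 mm and grips with 3 to 60 N. Pads are 18 mm wide; open, the fingers measure 123 mm over their backs; the gripper's body (75 mm by 187 mm) begins 45 mm behind the grasp point.
Start: joints at [-1.383, 0.181, 1.607, -0, 1.354, -0.206], TCP at [220.645, -530.996, 205.814] pointing down, gripper open.
Joint ranges: [-2.99, 2.99], [-0.89, 2.07], [0.3, 2.58], [-1.14, 4.28], [0, 2.63], [-3.12, 3.12]. Speed limits (rad/s): [2.57, 2.57, 3.01, 3.14, 3.14, 3.14].

## Interface

Orientations are given as a unit quaternion [w, x, y, z].
In Python, from station import env gives the robot as it stands.
- The arm moves only by the tool play_rows, never from a script. Its argument "commands" is a list of rows, each a list of 3 entries, a list of its own where there are three numbers: the shift along the tool's x, y, z in m, then the turn about the tool's z in degrees, then the gripper command: -1 is fully open, 1 is shut, values between are in proportion. In form: [[[x, y, z], roll, hand], ...]. A call has 1 to 20 rows; each row shifts and turns the pose as measured when the row begins, along the tool's axes as they then stand; what a row does not reach is not made up. A row lasts 1/12 s, in which the tool goes at most 41.7 mm and 7.16 degrees, less where a joint would pass 70% of its speed; a pose out of reach is approached as far as the arm can. A call with a gripper value outside its range is refused whole. The fingers move at their own pace and stop on an object; "newtons" is the grip in N (left out, the last holds). Time passes only in rows, so rows that do not move let the fingers close. It gives the time, the measured TCP pose, the force and the opening at its end, in the units of the state.
- env.sense(): the state, without advancing time (a new reading comes with each control period).
- env.camera(name): name is "side" or "top"; returns the picture (384x512x3 uint8, red, green, blue); there is no depth.
- env.camera_info(name): a dict with "mtx" (3x3 intrinsics, pixels), "distortion" ([k1, k2, p1, p2, k3] as OpenCV has them; the pictures are not rectified), "view" (4x4, takes a point from world to camera coordinates). Camera axes: x right, y down, z forward; pixel columns grow to the right and rows downward; lengths in mm; the calibration is good to about 2 mm. A picture is of the moment at which its call begins. camera_info takes no time and is no camera call.
- env.hand_in(): hands the job in, once; it reports no verdict.
The state is a dict: "time_s": time; "joint_pos": joint angles; "qd": joint speeds; "tau": joint torques, N m; "ee_pos": TCP position; "eef_rot": TCP orientation; "wrist_force": force on the tool from outside, world axes, zero at the start; "moment": the same for the moment, N m; "grip_width": finger opening in mm.
Only numpy, scipy, OpenCV 4.12 (cv2) and the standard library are available. Lean on these libraries where they do the work, as an engineer would, in place of code of your own. Each camera call takes 0.05 s, during which the arm holds its last target.

## Task

Load the spawn chest: raise the active (left) door first until it stands open, then draw the passive door's flush bolt, which its cover strip hides, and raise the passive door too. Then carry the open tray by its handle, level so that no spawn stick falls out, and every spawn tin present, and stand them all upright side by side on the chest's floor, none on top of another. Leave both doors standing open, and do not disturb the substrate blocks, the jar or the scraper.

Things in the scene. Friction and masses are not known exactly. Their poses are not given: they have to be found in the camera images.
- chest: Low plywood chest, open above under a pair of top doors, fixed to the table; outside 260 (own x) x 290 (own y), inside 240 x 270. Floor 6 thick; side walls (own +y and -y) 85 high, end walls (own -x, nearest the robot, and +x) 94 high. Origin: centre of the underside; own x points away from the robot at yaw 0, own y to its left. A steel keeper bridge on the near end wall (centre at own x -125, y -4) reaches up to 102. Clear depth inside, floor to door underside: 79.
- active_door (a joint): Active (left) top door, rad: 0 = shut, lying flat; grows as it is raised; stop at 2.0. Hinge line parallel to the chest's x at chest y +135, z 85. Plywood panel 8 thick reaching 124 from the hinge; along its free edge an aluminium cover strip, top 34 above the panel's underside, laps over the passive door out to 153 from the hinge, hiding the bolt. 0.28 kg, stiff hinge (0.30 N m friction): it stays at any angle it is left at.
- active_handle (a point): Middle of the active door's bar handle: round steel bar 10 thick, 90 long, parallel to the chest's x, on two posts at its ends, 35 above the cover strip. It lies 134 from the hinge line and 69 above the panel's underside (both turn with the door).
- passive_door (a joint): Passive (right) top door, rad: 0 = shut, lying flat; grows as it is raised; stop at 2.0. Hinge line parallel to the chest's x at chest y -135, z 85. Plywood panel 8 thick reaching 144 from the hinge. Held shut by its flush bolt. 0.28 kg, the same stiff hinge as the active door.
- passive_handle (a point): Middle of the passive door's bar handle: round steel bar 10 thick, 70 long, parallel to the chest's x, centred at chest x +76, on two posts at its ends; it lies 100 from the hinge line and 46 above the panel's underside (both turn with the door).
- flush_bolt (a joint): Flush bolt on the passive door's free edge, m: 0 = shot (its rod, sunk in the door's thickness, sits under the keeper bridge on the near end wall), grows as its tab is slid along the chest's +x, away from the keeper; stop at 0.030; the rod is clear of the keeper from about 0.015. Sliding it takes about 2 to 3 N. It stays where it is left.
- bolt_tab (a point): Centre of the top of the bolt's brass tab: upright block 10 (chest x) x 16 (chest y) x 20 high, standing on the passive door's upper face, 131 from its hinge, at chest x -72 when shot; covered by the active door's strip while that door is shut.
- tray: Open steel carrying tray 100 (own x) x 170 (own y) x 36 high, walls and floor 4 thick, 0.2 to 0.4 kg, with four loose wooden sticks in it. A fixed handle bridges it lengthwise: straight round bar 10 thick along the tray's own y, 162 long, over the middle, centre line 72 above the underside, posts at both ends. Origin: centre of the underside; z up.
- stick0: Loose wooden spawn stick 0, 18 x 60 x 14, lying in the tray; origin: centre of its underside.
- stick1: Loose wooden spawn stick 1, 18 x 60 x 14, lying in the tray; origin: centre of its underside.
- stick2: Loose wooden spawn stick 2, 18 x 60 x 14, lying in the tray; origin: centre of its underside.
- stick3: Loose wooden spawn stick 3, 18 x 60 x 14, lying in the tray; origin: centre of its underside.
- tin0: Spawn tin 0: closed round aluminium tin with a flat lid, radius 33 (lid rim 34.5), 42 high, 0.2 to 0.4 kg, with a fixed arched handle over its middle: a round steel bar 8 thick, straight for 54 along the tin's own y, its centre line 72 above the underside. Origin: centre of the underside; z up. Two or three of the three tins are present; an absent one has no pose.
- tin1: Spawn tin 1: closed round aluminium tin with a flat lid, radius 33 (lid rim 34.5), 42 high, 0.2 to 0.4 kg, with a fixed arched handle over its middle: a round steel bar 8 thick, straight for 54 along the tin's own y, its centre line 72 above the underside. Origin: centre of the underside; z up. Two or three of the three tins are present; an absent one has no pose.
- tin2: Spawn tin 2: closed round aluminium tin with a flat lid, radius 33 (lid rim 34.5), 42 high, 0.2 to 0.4 kg, with a fixed arched handle over its middle: a round steel bar 8 thick, straight for 54 along the tin's own y, its centre line 72 above the underside. Origin: centre of the underside; z up. Two or three of the three tins are present; an absent one has no pose.
- block_a: Bystander: mushroom substrate block, brown and white cylinder, diameter 97, 105 high; origin under its centre.
- block_b: Bystander: another substrate block, the same size.
- jar: Bystander: closed glass jar, diameter 70, 90 high; origin under its centre.
- scraper: Bystander: hand scraper 200 long lying on the table.

How it is judged (in metres and radians):
On the way, in this order (a step that is already met when the one before it is completed fails the run):
1. the active door is raised while the passive door is still shut and bolted (value of joint active_door above 1.25 rad and value of joint flush_bolt below 0.012 m and value of joint passive_door below 0.1 rad), for 0.2 s.
2. the passive door's flush bolt is drawn, the active door standing open and the passive door still shut (value of joint flush_bolt above 0.018 m and value of joint active_door above 1.25 rad and value of joint passive_door below 0.1 rad), for 0.2 s.
3. the passive door is raised too (value of joint each of passive_door, active_door above 1.25 rad), for 0.2 s.
At the end, for the whole second after the job is handed in: Both doors stand open (more than 1.25 rad); the tray with all four sticks in it and every tin present stand upright (within 0.12 rad) and at rest on the chest's floor, inside its walls (origins within 8 mm of resting on the floor) (all of step 3 and x of tray in the frame of chest between -0.12 and 0.12 m and y of tray in the frame of chest between -0.135 and 0.135 m and z of each of tray, tin0, tin1, tin2 in the frame of chest below 0.014 m and angle between each of tray, tin0, tin1, tin2's own z axis and vertical below 0.12 rad and linear speed of each of tray, tin0, tin1, tin2 below 0.02 m/s and x of stick0 in the frame of tray between -0.048 and 0.048 m and y of stick0 in the frame of tray between -0.083 and 0.083 m and z of each of stick0, stick1, stick2, stick3 in the frame of tray below 0.036 m and x of stick1 in the frame of tray between -0.048 and 0.048 m and y of stick1 in the frame of tray between -0.083 and 0.083 m and x of stick2 in the frame of tray between -0.048 and 0.048 m and y of stick2 in the frame of tray between -0.083 and 0.083 m and x of stick3 in the frame of tray between -0.048 and 0.048 m and y of stick3 in the frame of tray between -0.083 and 0.083 m and x of tin0 in the frame of chest between -0.105 and 0.105 m and y of tin0 in the frame of chest between -0.12 and 0.12 m and x of tin1 in the frame of chest between -0.105 and 0.105 m and y of tin1 in the frame of chest between -0.12 and 0.12 m and x of tin2 in the frame of chest between -0.105 and 0.105 m and y of tin2 in the frame of chest between -0.12 and 0.12 m); the robot touches nothing.
It fails at once if the tray is tipped more than 0.4 rad (angle between tray's own z axis and vertical above 0.4 rad).
It fails at once if a bystander (substrate block, jar, scraper) is moved more than 40 mm (distance of any of block_a, block_b, jar, scraper from where it was at the start of the episode above 0.04 m).
Of tin0, tin1, tin2 only 2 to 3 are there at a start; the rules pass over those that are not, and their reading is None.
At some moment in a run one of tin0, tin1, tin2 may be knocked a few centimetres aside while the robot is not near it.
It also fails if it takes over 208 s, if anything falls off the work surface, if the arm or the gripper's body presses on something with over 40 N, if the wrist force passes 120 N, or if a joint passes its speed limit or range.

## Working session

There is one attempt and no reset: what is moved stays moved. The work goes in short steps, Python scripts to look and compute and a tool call to move; the robot and the scene stay as the last step left them, time stands still between calls to the robot, and variables do not carry over. Pictures are saved under pics/ and viewed, and the job is handed in when it is done.

Besides the shell and the picture viewer there is one more tool, called after "Emit:" as a command line: name --argument value ..., lists and objects as JSON in quotes. play_rows: Moves the arm, as the interface text tells. Its arguments: {"type":"object","properties":{"commands":{"type":"array","items":{"type":"array"}},"newtons":{"type":"number"}},"required":["commands"]}

```bash
ls -la; mkdir -p pics
python3 - <<'E'
from station import env
import cv2,json
s=env.sense();print(s)
for n in("side","top"):
    im=env.camera(n);cv2.imwrite(f"pics/{n}0.png",im[:,:,::-1]);i=env.camera_info(n);print(n,i)
E
```

```text
total 12
drwxr-xr-x  3 agent agent 4096 Dec  6 16:50 .
drwxr-xr-x 23 root  root  4096 Dec  6 16:50 ..
drwxr-xr-x  2 agent agent 4096 Dec  6 16:50 pics
{'time_s': 0.0, 'joint_pos': array([-1.38329723e+00,  1.81534494e-01,  1.60802969e+00,  4.46076702e-06,
        1.35378261e+00, -2.06294954e-01]), 'qd': array([ 1.15528206e-03,  1.82524332e-04,  1.97310638e-04, -2.28583960e-06,
       -1.20298746e-03,  1.25394563e-03]), 'tau': array([ 1.29105961e-04, -4.33855605e+01, -3.41853619e+01,  7.01297703e-02,
        3.84677493e-02, -1.37759512e-04]), 'ee_pos': array([ 220.5303313 , -530.3778182 ,  204.90338715]), 'eef_rot': array([-6.27510081e-04,  8.31773066e-01, -5.55115121e-01, -6.12773843e-04]), 'wrist_force': array([-0.14242146, -0.0952638 , -0.41282067]), 'moment': array([ 0.02207021, -0.01542348, -0.03091412]), 'grip_width': 87.98157567964071}
side {'mtx': array([[417.52131894,   0.        , 260.40431974],
       [  0.        , 417.52131894, 190.3729778 ],
       [  0.        ,   0.        ,   1.        ]]), 'distortion': array([-0.03377979,  0.        ,  0.        ,  0.        ,  0.   
[... 263 characters left out ...]
87e+03],
       [ 0.00000000e+00,  0.00000000e+00,  0.00000000e+00,
         1.00000000e+00]])}
top {'mtx': array([[388.28827305,   0.        , 257.67105019],
       [  0.        , 388.28827305, 188.40824254],
       [  0.        ,   0.        ,   1.        ]]), 'distortion': array([-0.10838019,  0.        ,  0.        ,  0.        ,  0.        ]), 'view': array([[-1.14021028e-02, -9.99931551e-01,  2.62401832e-03,
        -1.78231749e+01],
       [-9.92501046e-01,  1.09979028e-02, -1.21740379e-01,
         5.33791639e+02],
       [ 1.21703187e-01, -3.99243724e-03, -9.92558509e-01,
         1.32732368e+03],
       [ 0.00000000e+00,  0.00000000e+00,  0.00000000e+00,
         1.00000000e+00]])}
```

View pics/side0.png

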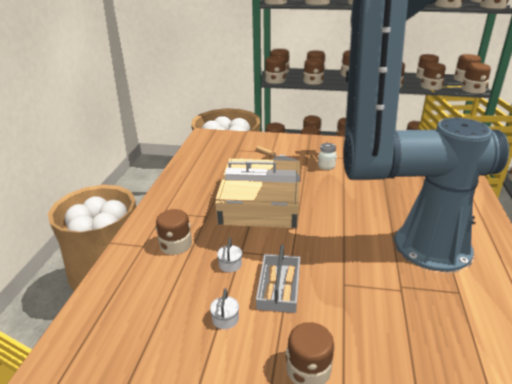

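View pics/top0.png

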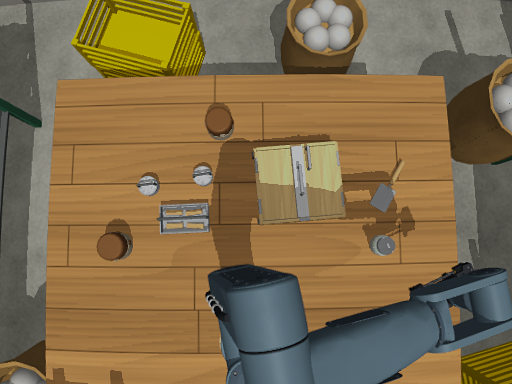

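```bash
cat > h.py <<'E'
from station import env
import cv2,numpy as np
CI={n:env.camera_info(n) for n in("side","top")}
def proj(n,P):
    i=CI[n];P=np.atleast_2d(np.array(P,float));V=i["view"]
    r,_=cv2.Rodrigues(V[:3,:3]);return cv2.projectPoints(P,r,V[:3,3],i["mtx"],i["distortion"])[0].reshape(-1,2)
def unp(n,uv,z):
    i=CI[n];V=i["view"];q=cv2.undistortPoints(np.array([[uv]],float),i["mtx"],i["distortion"]).ravel()
    R=V[:3,:3];c=-R.T@V[:3,3];d=R.T@np.array([q[0],q[1],1]);return c+d*(z-c[2])/d[2]
def shot(n,name,box=None,k=4):
    im=env.camera(n)[:,:,::-1];cv2.imwrite(f"pics/{name}_full.png",im)
    if box: 
        x0,y0,x1,y1=box;im=cv2.resize(im[y0:y1,x0:x1],None,fx=k,fy=k,interpolation=cv2.INTER_CUBIC)
    cv2.imwrite(f"pics/{name}.png",im);return im
def crop(src,name,box,k):
    im=cv2.imread(src);x0,y0,x1,y1=box;cv2.imwrite(f"pics/{name}.png",cv2.resize(im[y0:y1,x0:x1],None,fx=k,fy=k,interpolation=cv2.INTER_CUBIC))
E
python3 - <<'E'
from h import *
crop("pics/top0.png","t_chest",(245,130,355,230),6)
crop("pics/top0.png","t_items",(130,155,220,240),6)
crop("pics/side0.png","s_chest",(205,140,315,235),6)
crop("pics/side0.png","s_items",(200,230,310,335),5)
E
```

```text
(no output)
```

View pics/t_chest.png

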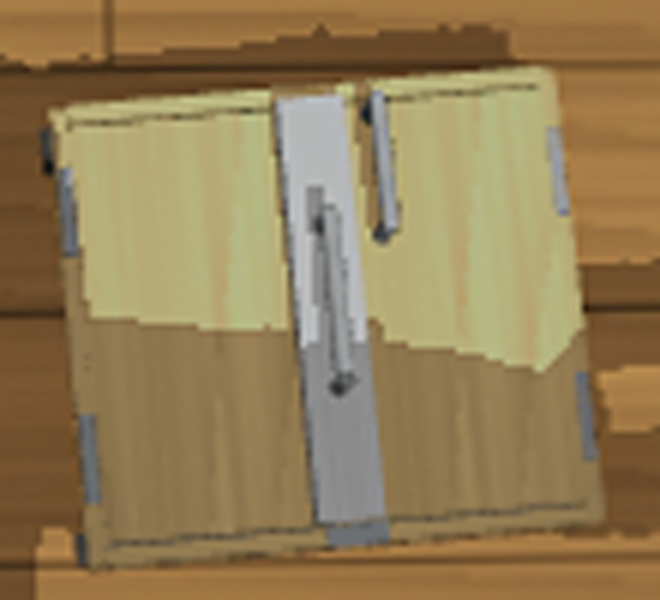

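View pics/t_items.png

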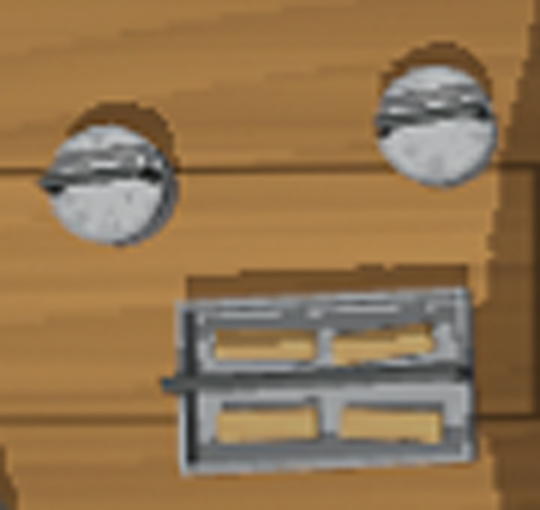

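View pics/s_chest.png

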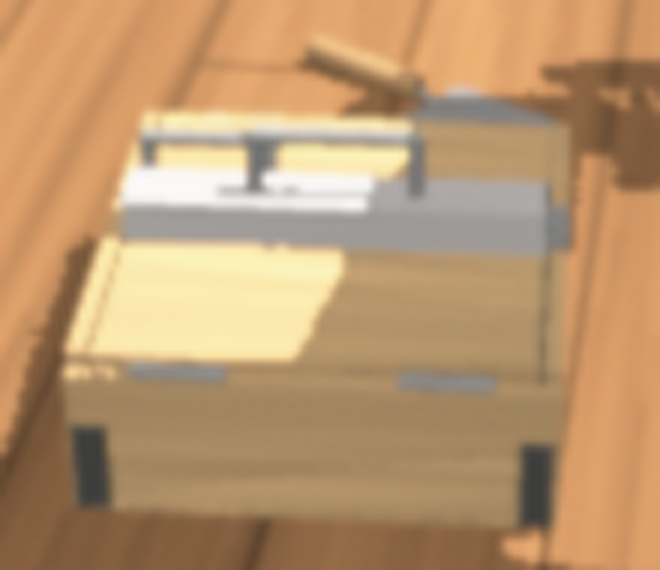

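View pics/s_items.png

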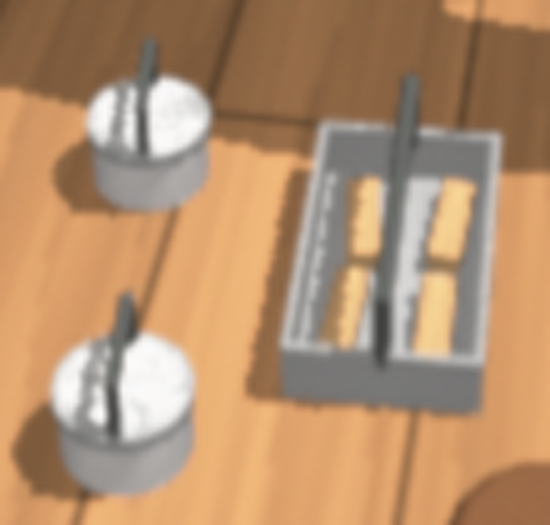

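```bash
cat >> h.py <<'E'
from scipy.optimize import least_squares
def fit(obs,p0):
    # obs: (cam,(u,v),(lx,ly,lz))
    def W(p,l): c,s=np.cos(p[2]),np.sin(p[2]);return [p[0]+c*l[0]-s*l[1],p[1]+s*l[0]+c*l[1],l[2]]
    f=lambda p:np.concatenate([proj(n,W(p,l))[0]-uv for n,uv,l in obs])
    r=least_squares(f,p0,x_scale=[100,100,.3]);return r.x,r.fun.reshape(-1,2)
E
python3 - <<'E'
from h import *
np.set_printoptions(precision=2,suppress=True)
T=lambda u,v:(245+u/6,130+v/6)
S=lambda u,v:(205+u/6,140+v/6)
obs=[("top",T(50,112),(130,145,94)),("top",T(555,68),(130,-145,94)),("top",T(605,522),(-130,-145,94)),("top",T(90,568),(-130,145,94)),
("side",S(75,508),(130,145,0)),("side",S(550,527),(-130,145,0)),
("side",S(65,375),(130,145,94)),("side",S(562,385),(-130,145,94))]
p,r=fit(obs,[600,-130,0]);print(p,r.tolist())
print("each",[unp(n,uv,l[2])[:2] for n,uv,l in obs])
T=lambda u,v:(130+u/6,155+v/6)
S=lambda u,v:(200+u/5,230+v/5)
obs=[("top",T(178,302),(50,85,36)),("top",T(468,290),(50,-85,36)),("top",T(475,460),(-50,-85,36)),("top",T(185,472),(-50,85,36)),
("side",S(320,124),(50,-85,36)),("side",S(500,134),(-50,-85,36)),("side",S(484,362),(-50,85,36)),("side",S(283,346),(50,85,36))]
p,r=fit(obs,[500,130,0]);print("tray",p,r.tolist())
print([unp(n,uv,l[2])[:2] for n,uv,l in obs])
# handle ends of tray
print("trayh top",unp("top",T(165,385),72),unp("top",T(470,372),72)," side",unp("side",S(410,78),72),unp("side",S(381,365),72))
# tins: lid centre z42
for n,a,b in(("tinL",T(108,184),S(123,388)),("tinR",T(437,124),S(149,118))):
    print(n,unp("top",a,42),unp("side",b,42))
print("handles",unp("top",T(47,183),72),unp("top",T(157,172),72),unp("side",S(126,298),72),unp("side",S(113,430),72))
print("handlesR",unp("top",T(382,128),72),unp("top",T(488,112),72),unp("side",S(150,42),72),unp("side",S(141,150),72))
E
```

```text
[ 546.88 -162.45    0.07] [[-0.5732107072593635, -1.2229868267233144], [-0.14684460916470243, -0.5256464324255887], [-0.06540059923662511, -0.26905127055042044], [-0.8460590559135994, -0.5169851973718949], [0.21886336704966425, -0.1846867743962548], [1.6976890259304014, 0.4768417749735079], [-0.16216720252256778, -2.2460188868139426], [0.7905926191944559, -0.3658486846116489]]
each [array([661.9 , -10.42]), array([ 685.07, -298.21]), array([ 426.69, -316.57]), array([405.09, -29.9 ]), array([666.62,  -7.45]), array([412.4 , -28.81]), array([662.45,   3.62]), array([409.04, -24.78])]
tray [432.8  233.96   0.04] [[-0.3745424764592258, -0.5156883557976073], [-0.3974354758999823, -1.053145404521274], [-0.39680777136783263, -0.6019990096382912], [-0.756118719586226, -0.1679905351685136], [0.7372833559320497, -1.0297919055181524], [0.45492785888365006, -0.46583311429463947], [0.5746514412108468, -0.06964503919272147], [0.19518493927688496, -0.26833107500334563]]
[array([477.3 , 319.66]), array([482.69, 149.78]), array([384.39, 145.53]), array([378.62, 314.08]), array([487.74, 155.8 ]), array([387.56, 149.03]), array([380.58, 317.19]), array([479.44, 321.97])]
trayh top [427.38 317.32  72.  ] [433.32 144.03  72.  ]  side [438.1  151.64  72.  ] [425.8  359.74  72.  ]
tinL [546.37 360.97  42.  ] [549.51 365.86  42.  ]
tinR [579.45 167.57  42.  ] [581.76 172.12  42.  ]
handles [543.36 388.07  72.  ] [548.97 324.18  72.  ] [553.32 336.46  72.  ] [539.91 416.81  72.  ]
handlesR [572.79 194.9   72.  ] [581.29 134.27  72.  ] [586.47 142.45  72.  ] [570.66 231.41  72.  ]
```

Run:
```python
from h import *
np.set_printoptions(precision=2,suppress=True)
T=lambda u,v:(245+(u+.5)/6-.5,130+(v+.5)/6-.5)
S=lambda u,v:(205+(u+.5)/6-.5,140+(v+.5)/6-.5)
obs=[("top",T(50,112),(130,145,94)),("top",T(555,68),(130,-145,94)),("top",T(605,522),(-130,-145,94)),("top",T(90,568),(-130,145,94)),
("side",S(75,508),(130,145,0)),("side",S(550,527),(-130,145,0)),
("side",S(65,378),(130,145,85))]
p,r=fit(obs,[600,-130,0]);print(p,r.tolist())
p4,r=fit(obs[:4],[600,-130,0]);print(p4,r.tolist())
def loc(w): c,s=np.cos(p[2]),np.sin(p[2]);d=w[:2]-p[:2];return c*d[0]+s*d[1],-s*d[0]+c*d[1]
for uv,n in((T(325,208),'ah far'),(T(342,384),'ah near')): w=unp("top",uv,159);print(n,w,loc(w))
for uv,n in((S(145,137),'ah far'),(S(418,137),'ah near')): w=unp("side",uv,159);print(n,w,loc(w))
for uv,n in((T(377,95),'ph far'),(T(390,235),'ph near')): w=unp("top",uv,135);print(n,w,loc(w))
for x,z in((76,131),): pass
# model overlays
import math
def W(l): c,s=math.cos(p[2]),math.sin(p[2]);return [p[0]+c*l[0]-s*l[1],p[1]+s*l[0]+c*l[1],l[2]]
for n in("top","side"):
    im=cv2.imread(f"pics/{n}0.png");im=cv2.resize(im,None,fx=4,fy=4,interpolation=cv2.INTER_CUBIC)
    def L(a,b,c):
        q=proj(n,[W(a),W(b)]);q=((q+.5)*4-.5).round().astype(int);cv2.line(im,tuple(map(int,q[0])),tuple(map(int,q[1])),c,1)
    for z,c in((0,(0,0,255)),(94,(255,0,0))):
        k=[(130,145,z),(130,-145,z),(-130,-145,z),(-130,145,z)]
        for i in range(4):L(k[i],k[(i+1)%4],c)
    L((45,1,154),(-45,1,154),(0,255,0));L((111,-35,131),(41,-35,131),(0,255,0))
    b={"top":(960,500,1440,920),"side":(800,540,1280,960)}[n]
    cv2.imwrite(f"pics/ov_{n}.png",im[b[1]:b[3],b[0]:b[2]])
```

```text
[ 548.06 -162.73    0.07] [[-0.0313675044383217, -1.2077488990782115], [0.39258139832679717, -0.3932275009833859], [0.374517428926481, -0.14357164452587767], [-0.40855445119916567, -0.5133347975910851], [0.2532418053872618, 0.11286156428215577], [1.688685049321407, 0.8386717706617048], [0.062195935373352995, -0.04232951927625095]]
[ 546.17 -162.41    0.08] [[-0.31169371026606996, -0.4145815263766508], [0.08943484241359556, -0.06852175752865719], [0.488079764163615, 0.16303783975925512], [-0.2587165894433383, 0.28316810620276556]]
ah far [ 594.61 -155.86  159.  ] (np.float64(46.92286954824892), np.float64(3.578216075138311))
ah near [ 499.97 -162.53  159.  ] (np.float64(-47.956306992651506), np.float64(3.5697712439233404))
ah far [ 651.54 -139.06  159.  ] (np.float64(104.88710103259142), np.float64(16.34463341269653))
ah near [ 503.59 -160.28  159.  ] (np.float64(-44.18258411810857), np.float64(5.560707107288723))
ph far [ 661.81 -188.84  135.  ] (np.float64(111.6439606243605), np.float64(-34.03536513066668))
ph near [ 583.8  -193.66  135.  ] (np.float64(33.48441534051894), np.float64(-33.36832343981203))
```

View pics/ov_top.png

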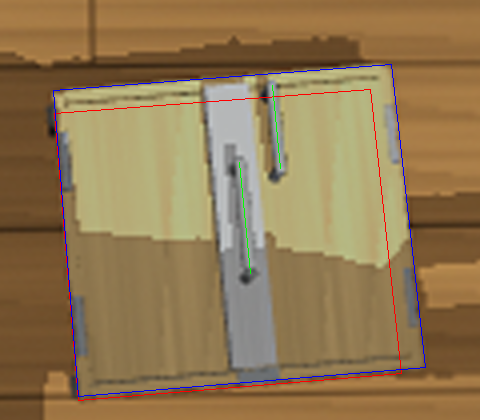

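View pics/ov_side.png

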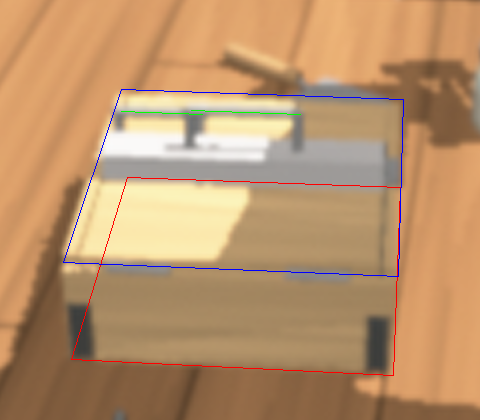

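Emit:
play_rows --commands '[[[0,0,-0.015],6.1,-1],[[0,0,-0.015],6.1,-1],[[0,0,-0.015],6.1,-1],[[0,0,0],0,-1]]'

```text
time_s: 0.43
ee_pos: [220.1, -528.2, 247.8]
eef_rot: [-0.003, 0.728, -0.685, -0.004]
wrist_force: [0.6, -0.9, 0.4]
grip_width: 88.0
```

```bash
cat >> h.py <<'E'
from scipy.spatial.transform import Rotation as Ro
CH=np.array([547.,-162.5,.076])
def chw(l,p=CH): c,s=np.cos(p[2]),np.sin(p[2]);return np.array([p[0]+c*l[0]-s*l[1],p[1]+s*l[0]+c*l[1],l[2]])
def st():
    s=env.sense();q=s["eef_rot"];R=Ro.from_quat([q[1],q[2],q[3],q[0]]).as_matrix()
    return s,R,np.arctan2(R[1,0],R[0,0])
def go(target,psi=None):
    s,R,ps=st();d=R.T@(np.array(target)-s["ee_pos"])
    r=None if psi is None else -np.degrees((psi-ps+np.pi)%(2*np.pi)-np.pi)
    print("t",round(s["time_s"],2),"tcp",s["ee_pos"].round(1),"psi",round(ps,3),"tilt",np.degrees(np.arccos(-R[2,2])).round(2),"F",s["wrist_force"].round(1),"w",round(s["grip_width"],1))
    print("tool shift mm",d.round(1),"rows>=",np.ceil(np.linalg.norm(d)/40),"roll deg",r)
E
python3 -c "
from h import *
go(list(chw((0,2))[:2])+[230] if 0 else [546.8,-160.5,230],.076-np.pi/2)"
```

```text
t 0.43 tcp [ 220.1 -528.2  247.8] psi -1.51 tilt 0.54 F [ 0.6 -0.9  0.4] w 88.0
tool shift mm [-347.  -348.5   20.6] rows>= 13.0 roll deg -0.8720914946995774
```

Emit:
play_rows --commands '[[[-0.0215,-0.0215,0.001],0,-1],[[-0.0215,-0.0215,0.001],0,-1],[[-0.0215,-0.0215,0.001],0,-1],[[-0.0215,-0.0215,0.001],0,-1],[[-0.0215,-0.0215,0.001],0,-1],[[-0.0215,-0.0215,0.001],0,-1],[[-0.0215,-0.0215,0.001],0,-1],[[-0.0215,-0.0215,0.001],0,-1],[[-0.0215,-0.0215,0.001],0,-1],[[-0.0215,-0.0215,0.001],0,-1],[[-0.0215,-0.0215,0.001],0,-1],[[-0.0215,-0.0215,0.001],0,-1],[[-0.0215,-0.0215,0.001],0,-1],[[-0.0215,-0.0215,0.001],0,-1],[[-0.0215,-0.0215,0.001],0,-1],[[-0.0215,-0.0215,0.001],0,-1],[[0,0,0],0,-1]]'

```text
time_s: 1.85
ee_pos: [540.2, -134.7, 215.8]
eef_rot: [-0.004, 0.747, -0.665, -0.012]
wrist_force: [-0.6, 1.0, 0.2]
grip_width: 88.0
```

```bash
python3 -c "
from h import *
go([546.8,-160.5,135],.076-np.pi/2)"
```

```text
t 1.85 tcp [ 540.2 -134.7  215.8] psi -1.455 tilt 1.47 F [-0.6  1.   0.2] w 88.0
tool shift mm [28.3 -4.5 80.2] rows>= 3.0 roll deg 2.265270939335234
```

Emit:
play_rows --commands '[[[0.009,-0.002,0],1.1,-1],[[0.01,-0.002,0],1.1,-1],[[0.009,-0.001,0],0,-1],[[0,0,0],0,-1],[[0,0,0],0,-1]]'

```text
time_s: 2.27
ee_pos: [546.3, -166.2, 211.5]
eef_rot: [-0.002, 0.735, -0.678, -0.014]
wrist_force: [0.2, 0.2, 0.6]
grip_width: 88.4
```

```bash
python3 -c "
from h import *
go([546.8,-160.5,135],.076-np.pi/2)"
```

```text
t 2.27 tcp [ 546.3 -166.2  211.5] psi -1.49 tilt 1.67 F [0.2 0.2 0.6] w 88.4
tool shift mm [-3.8 -2.2 76.6] rows>= 2.0 roll deg 0.25628618400232006
```

Emit:
play_rows --commands '[[[-0.001,0,0.012],0,-1],[[-0.001,0,0.014],0,-1],[[-0.001,0,0.014],0,-1],[[-0.001,0,0.014],0,-1],[[0,-0.001,0.012],0,-1],[[0,0,0.005],0,-1],[[0,0,0],0,-1]]'

```text
time_s: 2.85
ee_pos: [542.5, -165.0, 134.6]
eef_rot: [-0.002, 0.732, -0.681, -0.014]
wrist_force: [0.1, 0.7, -0.6]
grip_width: 88.0
```

```bash
python3 -c "
from h import *
go([546.8,-160.5,135],.076-np.pi/2);print(st()[1].round(3))
shot('side','s1',(200,100,330,230),5)"
```

```text
t 2.85 tcp [ 542.5 -165.   134.6] psi -1.498 tilt 1.64 F [ 0.1  0.7 -0.6] w 88.0
tool shift mm [-4.2 -4.6 -0.4] rows>= 1.0 roll deg -0.18735452432813735
[[ 0.073 -0.997 -0.018]
 [-0.997 -0.073  0.022]
 [-0.023  0.016 -1.   ]]
```

View pics/s1.png

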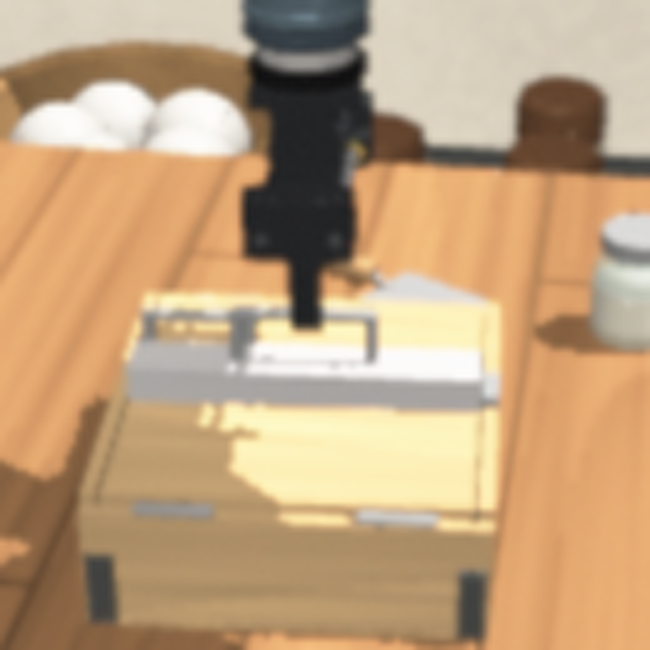

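Emit:
play_rows --commands '[[[-0.004,-0.003,0],0,-1],[[0,0,0],0,0],[[0,0,0],0,1],[[0,0,0],0,1],[[0,0,0],0,1],[[0,0,0],0,1],[[0,0,0],0,1],[[0,0,0],0,1]]' --newtons 20

```text
time_s: 3.57
ee_pos: [547.8, -161.7, 139.1]
eef_rot: [-0.003, 0.732, -0.681, -0.011]
wrist_force: [-0.2, -0.2, -0.2]
grip_width: 43.6
```

```bash
python3 -c "
from h import *
go([546.8,-160.5,135],.076-np.pi/2)
a=np.hypot(134,69);f=np.arctan2(69,134)
P=[(135-a*np.cos(f+t),85+a*np.sin(f+t)) for t in np.linspace(0,1.7,18)]
P=np.array(P);print(np.c_[np.linspace(0,1.7,18),P,np.vstack([[0,0],-np.diff(P,axis=0)])].round(1))"
```

```text
t 3.57 tcp [ 547.8 -161.7  139.1] psi -1.498 tilt 1.27 F [-0.2 -0.2 -0.2] w 43.6
tool shift mm [-1.2  0.9  4.1] rows>= 1.0 roll deg -0.17527228247319943
[[ 0.000e+00  1.000e+00  1.540e+02  0.000e+00  0.000e+00]
 [ 1.000e-01  8.600e+00  1.670e+02 -7.600e+00 -1.300e+01]
 [ 2.000e-01  1.740e+01  1.792e+02 -8.800e+00 -1.220e+01]
 [ 3.000e-01  2.740e+01  1.905e+02 -1.000e+01 -1.130e+01]
 [ 4.000e-01  3.840e+01  2.007e+02 -1.110e+01 -1.020e+01]
 [ 5.000e-01  5.050e+01  2.098e+02 -1.200e+01 -9.100e+00]
 [ 6.000e-01  6.340e+01  2.176e+02 -1.290e+01 -7.800e+00]
 [ 7.000e-01  7.700e+01  2.241e+02 -1.360e+01 -6.500e+00]
 [ 8.000e-01  9.110e+01  2.292e+02 -1.420e+01 -5.100e+00]
 [ 9.000e-01  1.058e+02  2.329e+02 -1.460e+01 -3.700e+00]
 [ 1.000e+00  1.207e+02  2.350e+02 -1.490e+01 -2.200e+00]
 [ 1.100e+00  1.357e+02  2.357e+02 -1.510e+01 -7.000e-01]
 [ 1.200e+00  1.508e+02  2.349e+02 -1.500e+01  8.000e-01]
 [ 1.300e+00  1.656e+02  2.326e+02 -1.490e+01  2.300e+00]
 [ 1.400e+00  1.802e+02  2.288e+02 -1.460e+01  3.800e+00]
 [ 1.500e+00  1.943e+02  2.235e+02 -1.410e+01  5.200e+00]
 [ 1.600e+00  2.079e+02  2.169e+02 -1.350e+01  6.600e+00]
 [ 1.700e+00  2.207e+02  2.090e+02 -1.280e+01  7.900e+00]]
```

Emit:
play_rows --commands '[[[0,0,0.004],0,1],[[0,0,0.001],0,1],[[0,0,0],0,1],[[0,0,0],0,1],[[0,0,0],0,1],[[0,0,0],0,1],[[0,0,0],0,1],[[0,0,0],0,1],[[0,0,0],0,1]]'

```text
time_s: 4.32
ee_pos: [547.5, -161.6, 133.3]
eef_rot: [-0.003, 0.732, -0.681, -0.011]
wrist_force: [-0.2, 0.3, 0.6]
grip_width: 0.5
```

```bash
python3 -c "
from h import *
shot('side','s2',(210,100,310,220),5)
shot('top','t2',(240,100,360,230),5)
s,R,p=st()
for n in('side','top'): print(n,proj(n,s['ee_pos']))"
```

```text
side [[261.19634161 168.15575246]]
top [[300.02805451 179.93090796]]
```

View pics/s2.png

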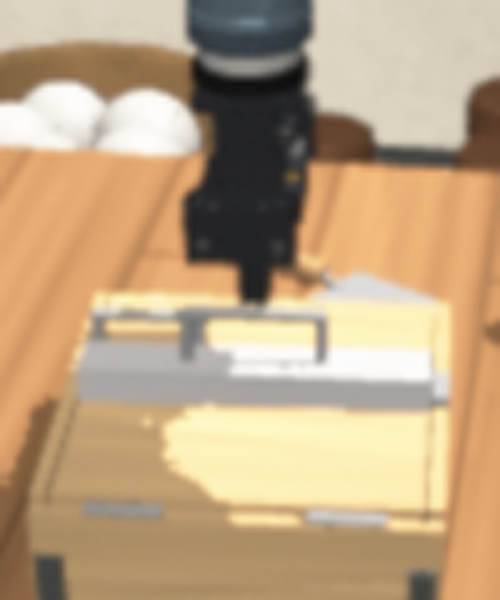

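View pics/t2.png

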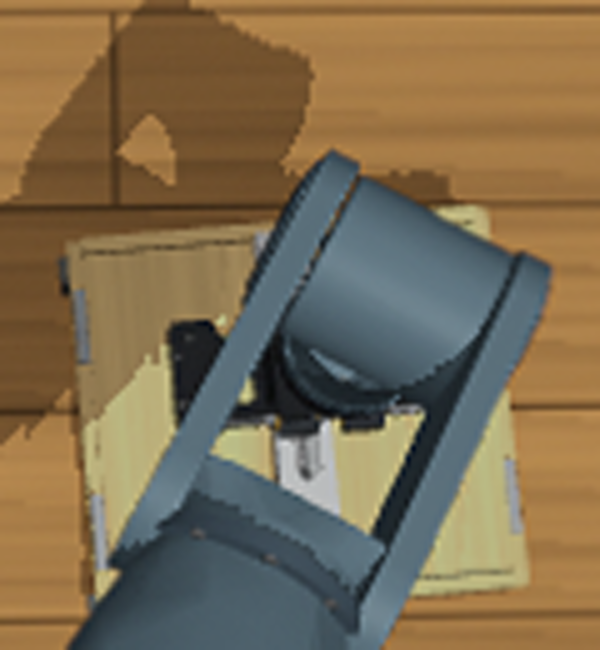

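```bash
python3 -c "
from h import *
go([546.8,-160.5,135],.076-np.pi/2)
for z in (133,145,155): print(proj('side',[547.5,-161.6,z]))
print(proj('side',[542.5,-165+50,134.6]))
print('bar',proj('side',[chw((45,1,154)),chw((-45,1,154))]))
"
```

```text
t 4.42 tcp [ 547.5 -161.6  133.3] psi -1.498 tilt 1.3 F [ 0.1 -1.5  0.8] w 0.6
tool shift mm [-1.2  0.6 -1.7] rows>= 1.0 roll deg -0.18243490418899502
[[261.19458767 168.22680974]]
[[261.15061    165.05850668]]
[[261.11365016 162.39603022]]
[[260.33972022 174.86303621]]
bar [[247.74219039 162.25800236]
 [274.90142277 163.12412537]]
```

```bash
python3 -c "
from h import *
crop('pics/s2_full.png','s2b',(235,135,290,180),12)
crop('pics/s1_full.png','s1b',(235,135,290,180),12)"
```

```text
(no output)
```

View pics/s2b.png

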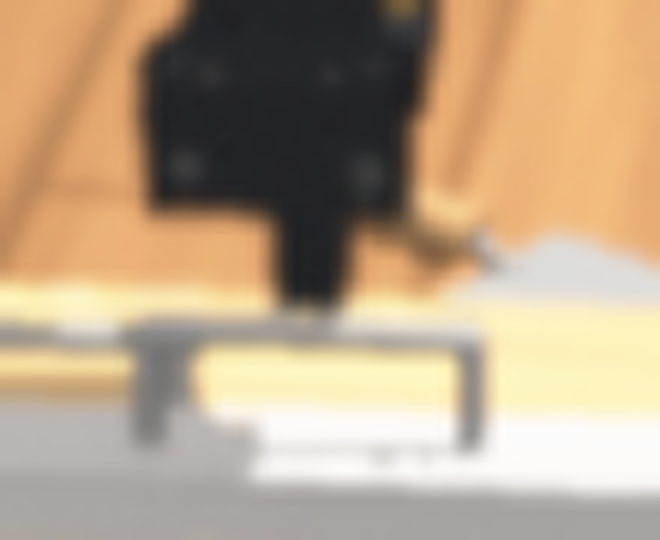

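View pics/s1b.png

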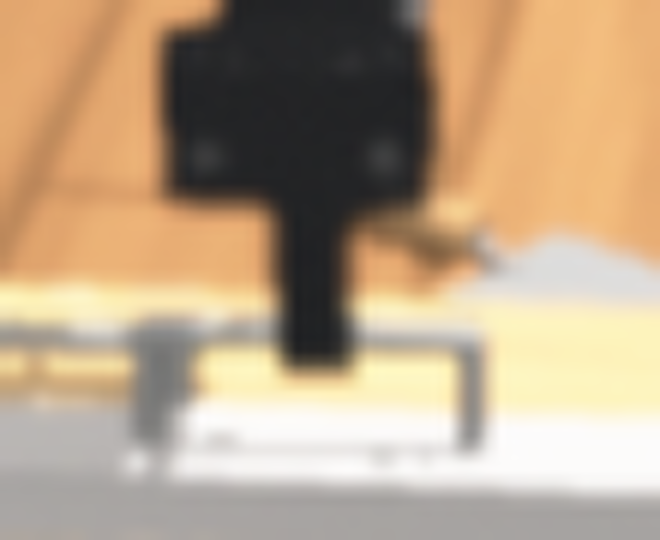

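Emit:
play_rows --commands '[[[0,0,-0.004],0,0],[[0,0,0],0,-1],[[0,0,0],0,-1],[[0,0,0],0,-1],[[0,0,0],0,-1],[[0,0,0],0,-1],[[0,0,0],0,-1],[[0,0,0],0,-1],[[0,0,0],0,-1],[[0,0,0],0,-1],[[0,0,0],0,-1]]'

```text
time_s: 5.33
ee_pos: [547.6, -161.7, 137.9]
eef_rot: [-0.003, 0.732, -0.681, -0.011]
wrist_force: [0.0, -0.3, 0.6]
grip_width: 71.6
```

Emit:
play_rows --commands '[[[0,0,0.006],0,-1],[[0,0,0.006],0,-1],[[0,0,0],0,-1]]'

```text
time_s: 5.58
ee_pos: [547.6, -161.6, 124.9]
eef_rot: [-0.003, 0.732, -0.681, -0.011]
wrist_force: [-0.2, 0.5, 0.2]
grip_width: 87.9
```

```bash
python3 -c "
from h import *
go([546.8,-160.5,110],.076-np.pi/2);s=env.sense();print(s['joint_pos'])
shot('side','s3',(235,135,290,180),12)
"
```

```text
t 5.58 tcp [ 547.6 -161.6  124.9] psi -1.498 tilt 1.26 F [-0.2  0.5  0.2] w 87.9
tool shift mm [-0.8  0.6 15. ] rows>= 1.0 roll deg -0.1844431137910354
[-0.50133171  0.26844538  1.67435679  0.01141597  1.21796495  0.99253661]
```

View pics/s3.png

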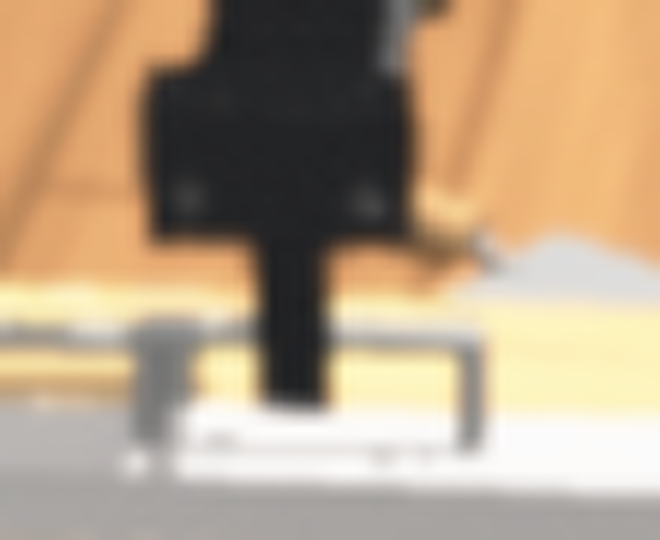

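Emit:
play_rows --commands '[[[0,0,0.004],0,-1],[[0,0,0.004],0,-1],[[0,0,0],0,-1]]'

```text
time_s: 5.88
ee_pos: [547.5, -161.4, 116.3]
eef_rot: [-0.003, 0.732, -0.681, -0.011]
wrist_force: [-0.8, 0.2, 0.4]
grip_width: 88.1
```

```bash
python3 -c "
from h import *
go([546.8,-160.5,110],.076-np.pi/2);s=env.sense()
shot('side','s4',(235,135,290,180),12)
"
```

```text
t 5.88 tcp [ 547.5 -161.4  116.3] psi -1.498 tilt 1.26 F [-0.8  0.2  0.4] w 88.1
tool shift mm [-0.8  0.6  6.3] rows>= 1.0 roll deg -0.17895546434475426
```

View pics/s4.png

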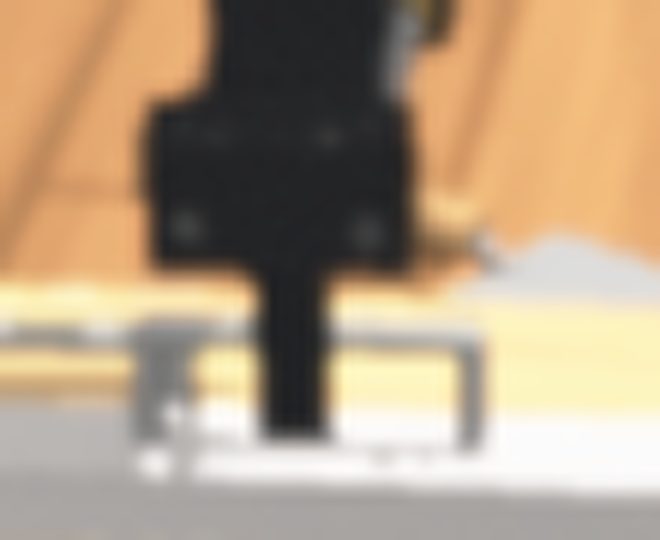

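```bash
python3 -c "
from h import *
for z in (197,225,260): print(z,'top leftend',proj('top',[[547.5+37,-68,z],[547.5-37,-68,z]]).round(1).tolist(),'rightend',proj('top',[[547.5-37,-255,z]]).round(1).tolist())
"
python3 -c "
from h import *
crop('pics/t2_full.png','t2b',(260,140,340,200),10)"
```

```text
197 top leftend [[271.9, 165.5], [272.3, 189.2]] rightend [[332.7, 188.5]]
225 top leftend [[272.2, 163.8], [272.6, 188.1]] rightend [[334.5, 187.4]]
260 top leftend [[272.7, 161.6], [273.1, 186.6]] rightend [[336.9, 185.9]]
```

View pics/t2b.png

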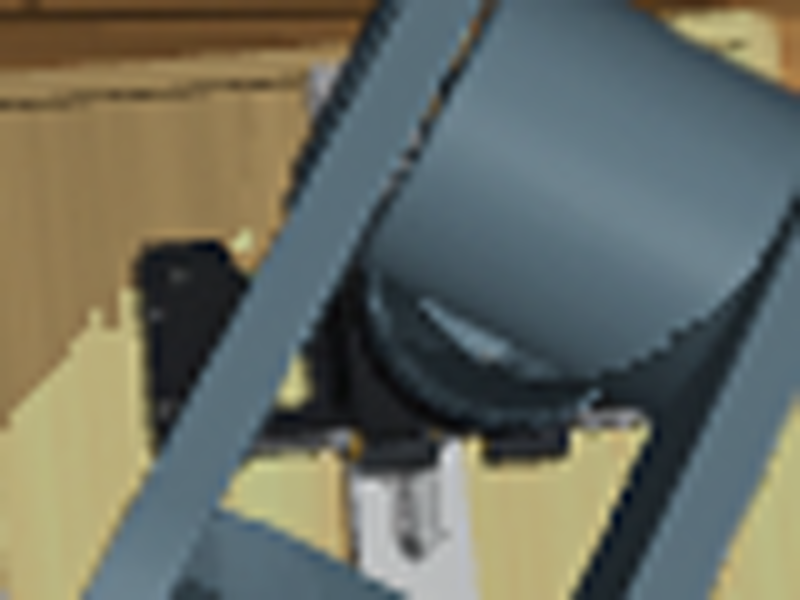

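View pics/s2_full.png

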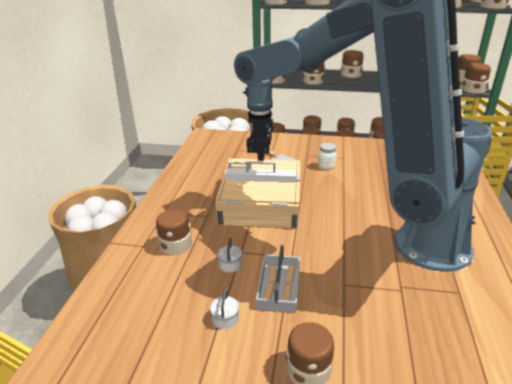

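Emit:
play_rows --commands '[[[0,0,0.005],0,-1],[[0,0,0.002],0,-1],[[0,0,0],0,0.5],[[0,0,0],0,1],[[0,0,0],0,1],[[0,0,0],0,1],[[0,0,0],0,1],[[0,0,0],0,1],[[0,0,0],0,1],[[0,0,0],0,1],[[0,0,0],0,1],[[0,0,0],0,1],[[0,0,0],0,1],[[0,0,0],0,1],[[0,0,0],0,1]]'

```text
time_s: 7.18
ee_pos: [548.2, -161.9, 109.7]
eef_rot: [-0.003, 0.732, -0.681, -0.01]
wrist_force: [-0.3, -1.9, -1.3]
grip_width: 9.1
```

```bash
python3 -c "
from h import *
go([546.8,-160.5,110],.076-np.pi/2);s=env.sense()
shot('side','s5',(235,135,290,180),12)
"
```

```text
t 7.18 tcp [ 548.2 -161.9  109.7] psi -1.498 tilt 1.15 F [-0.3 -1.9 -1.3] w 9.1
tool shift mm [-1.5  1.3 -0.2] rows>= 1.0 roll deg -0.17617187817464658
```

View pics/s5.png

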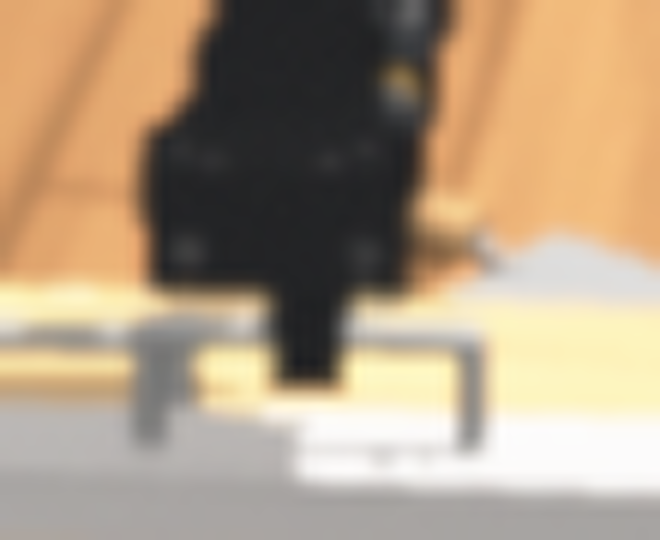

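Emit:
play_rows --commands '[[[-0.0076,0,-0.013],0,1],[[-0.0088,0,-0.0122],0,1],[[-0.01,0,-0.0113],0,1],[[-0.0111,0,-0.0102],0,1],[[0,0,0],0,1]]' --newtons 25

```text
time_s: 7.65
ee_pos: [545.4, -124.3, 158.4]
eef_rot: [-0.002, 0.732, -0.682, -0.009]
wrist_force: [-1.4, 0.3, -0.9]
grip_width: 9.1
```

```bash
cat >> h.py <<'E'
def door(off=44.3,hand=(134,69),side=1,ps=CH):
    s,R,psi=st();c,sn=np.cos(CH[2]),np.sin(CH[2]);d=s["ee_pos"]-[CH[0],CH[1],0]
    y=-sn*d[0]+c*d[1];x=c*d[0]+sn*d[1];z=s["ee_pos"][2]+off
    a=np.hypot(*hand);f=np.arctan2(hand[1],hand[0]);h=135-side*y
    th=np.arctan2(z-85,h)-f;r=np.hypot(z-85,h)
    print("bar chest x,y,z",round(x,1),round(y,1),round(z,1),"theta",round(th,3),"r-err",round(r-a,1))
    p=R.T
    for k in range(1,9):
        t=th+.1*k;T=np.array([x,side*(135-a*np.cos(f+t)),85+a*np.sin(f+t)])
        w=chw(T);cur=np.array([s["ee_pos"][0],s["ee_pos"][1],z]);print(round(t,2),(p@(w-cur)).round(1),end="; ")
    print()
E
python3 -c "
from h import *
go([0,0,0],.076-np.pi/2);door()"
```

```text
t 7.65 tcp [ 545.4 -124.3  158.4] psi -1.5 tilt 1.1 F [-1.4  0.3 -0.9] w 9.1
tool shift mm [-160.   533.6  166.3] rows>= 15.0 roll deg -0.29033714150121526
bar chest x,y,z 1.3 38.2 202.7 theta 0.407 r-err 1.7
0.51 [-13.3   0.1  -7.4]; 0.61 [-26.4   0.3 -15. ]; 0.71 [-40.1   0.4 -21.1]; 0.81 [-54.4   0.5 -25.9]; 0.91 [-69.1   0.6 -29.2]; 1.01 [-84.1   0.7 -31. ]; 1.11 [-99.1   0.8 -31.3]; 1.21 [-114.1    0.9  -30.2];
```

Tracking the arc well. Continue.

Emit:
play_rows --commands '[[[-0.0125,0,-0.008],0,1],[[-0.0132,0,-0.0075],0,1],[[-0.0137,0,-0.006],0,1],[[-0.0143,0,-0.0048],0,1],[[-0.0147,0,-0.0033],0,1],[[-0.0148,0,-0.002],0,1],[[0,0,0],0,1]]'

```text
time_s: 8.23
ee_pos: [539.0, -39.9, 195.7]
eef_rot: [0.001, 0.732, -0.681, -0.005]
wrist_force: [1.9, 1.7, -4.0]
grip_width: 8.9
```

```bash
python3 -c "
from h import *
go([0,0,0],.076-np.pi/2);door()"
```

```text
t 8.23 tcp [539.  -39.9 195.7] psi -1.499 tilt 0.58 F [ 1.9  1.7 -4. ] w 8.9
tool shift mm [-77.2 533.2 200.3] rows>= 15.0 roll deg -0.24579374142502097
bar chest x,y,z 1.3 122.8 240.0 theta 1.017 r-err 4.7
1.12 [-15.4   0.    4.4]; 1.22 [-30.4   0.1   5.5]; 1.32 [-45.2   0.1   8.2]; 1.42 [-59.7   0.2  12.3]; 1.52 [-73.7   0.2  17.9]; 1.62 [-87.1   0.2  24.8]; 1.72 [-99.7   0.2  33.1]; 1.82 [-1.115e+02  1.000e-01  4.250e+01];
```

Emit:
play_rows --commands '[[[-0.015,0,0.003],0,1],[[-0.015,0,0.002],0,1],[[-0.015,0,0.0025],0,1],[[-0.0145,0,0.004],0,1],[[-0.014,0,0.0055],0,1],[[-0.0135,0,0.0065],0,1],[[0,0,0],0,1]]'

```text
time_s: 8.82
ee_pos: [533.1, 45.6, 177.6]
eef_rot: [0.003, 0.733, -0.681, 0.0]
wrist_force: [2.6, -0.0, -5.0]
grip_width: 9.2
```

```bash
python3 -c "
from h import *
go([0,0,0],.076-np.pi/2);door()
shot('side','s6',(190,70,320,235),4)"
```

```text
t 8.82 tcp [533.1  45.6 177.6] psi -1.497 tilt 0.33 F [ 2.6 -0.  -5. ] w 9.2
tool shift mm [  5.6 534.2 179.8] rows>= 15.0 roll deg -0.1468472805223445
bar chest x,y,z 1.9 208.5 221.9 theta 1.588 r-err 4.7
1.69 [-10.7  -0.   11.9]; 1.79 [-22.8  -0.   20.9]; 1.89 [-34.  -0.  31.]; 1.99 [-44.   -0.1  42.2]; 2.09 [-52.9  -0.1  54.4]; 2.19 [-60.6  -0.1  67.4]; 2.29 [-66.9  -0.2  81. ]; 2.39 [-71.8  -0.2  95.3];
```

View pics/s6.png

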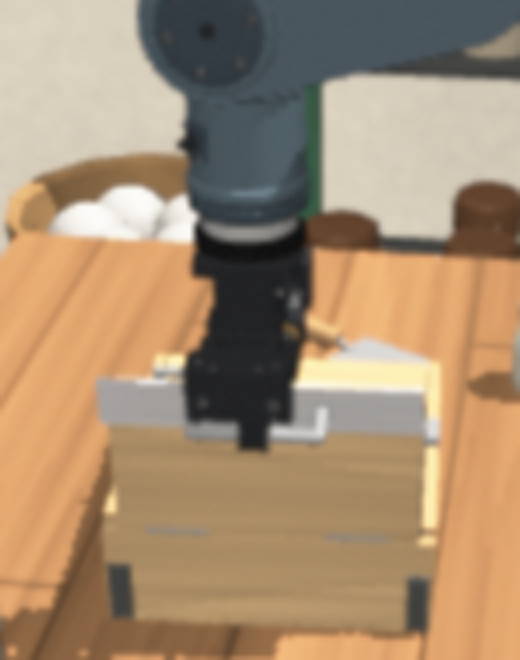

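Emit:
play_rows --commands '[[[0,0,0],0,0.55],[[0,0,0],0,0.55],[[0,0,0],0,0.55],[[0,0,-0.004],0,0.55],[[0,0,-0.01],0,0.55],[[0,0,-0.012],0,0.55],[[0,0,-0.014],0,0.55],[[0,0,-0.015],0,0.55],[[0,0,-0.015],0,0.55],[[0,0,0],0,0.55]]'

```text
time_s: 9.7
ee_pos: [533.2, 42.1, 256.7]
eef_rot: [0.003, 0.731, -0.682, -0.001]
wrist_force: [0.7, 1.0, 0.4]
grip_width: 20.3
```

```bash
python3 -c "
from h import *
go(list(chw((-130,-4))[:2] if 0 else chw((-130,-4,0))[:2])+[240],.076-np.pi/2)
shot('top','t7',(230,100,360,240),5)
shot('side','s7',(190,70,320,235),4)"
```

```text
t 9.7 tcp [533.2  42.1 256.7] psi -1.501 tilt 0.34 F [0.7 1.  0.4] w 20.3
tool shift mm [209.8 130.4  17.8] rows>= 7.0 roll deg -0.3495137010842606
```

View pics/t7.png

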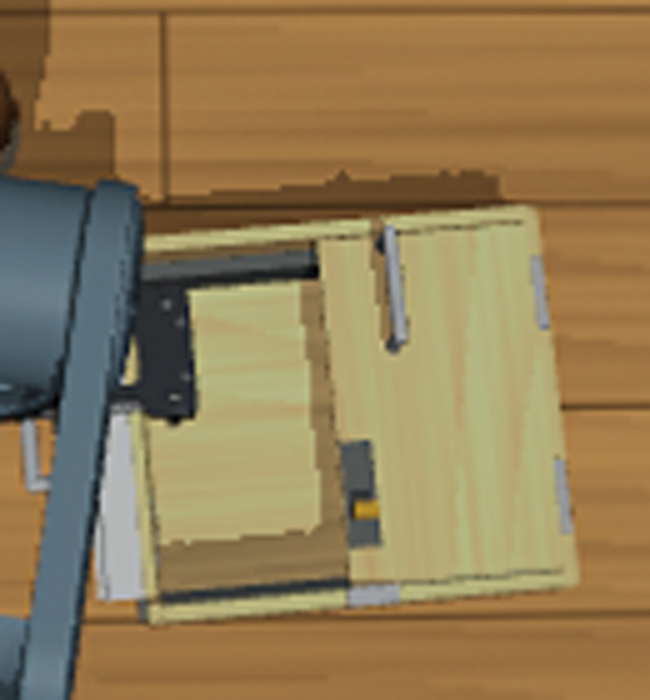

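View pics/s7.png

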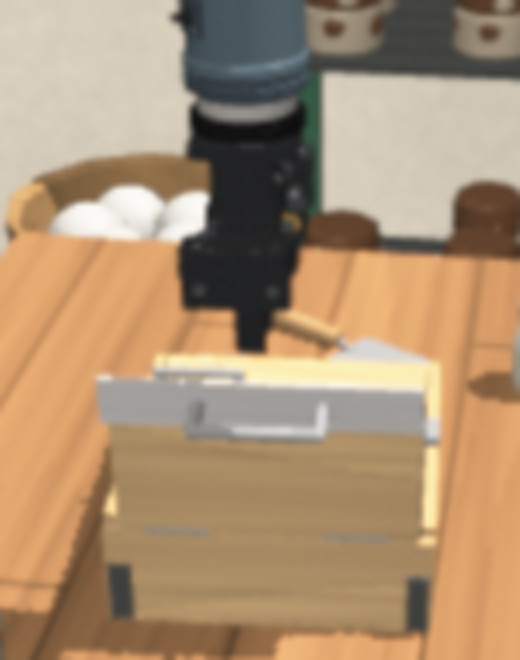

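```bash
python3 -c "
from h import *
p=unp('top',(303.0,201.6),113);print(p,chw((-72,-4,113)))
go(list(chw((-72,-4,0))[:2])+[165],.076-np.pi/2)"
```

```text
[ 478.37586438 -171.96800046  113.        ] [ 475.51154337 -171.95518737  113.        ]
t 9.8 tcp [531.9  42.2 253.6] psi -1.501 tilt 0.54 F [ 0.3  0.4 -0.7] w 19.7
tool shift mm [209.6  70.4  89.5] rows>= 6.0 roll deg -0.3496592804277291
```

Emit:
play_rows --commands '[[[0.014,0.004,0],0,-1],[[0.019,0.006,0],0,-1],[[0.02,0.007,0],0,-1],[[0.02,0.007,0],0,-1],[[0.02,0.007,0],0,-1],[[0.02,0.007,0],0,-1],[[0.02,0.007,0],0,-1],[[0.02,0.006,0],0,-1],[[0.019,0.006,0],0,-1],[[0.014,0.004,0],0,-1],[[0,0,0],0,-1]]'

```text
time_s: 10.72
ee_pos: [474.8, -152.6, 241.2]
eef_rot: [0.007, 0.732, -0.681, -0.012]
wrist_force: [-0.1, -0.3, -0.7]
grip_width: 87.8
```

```bash
python3 -c "
from h import *
go([477,-172,110],.076-np.pi/2)"
```

```text
t 10.72 tcp [ 474.8 -152.6  241.2] psi -1.498 tilt 1.63 F [-0.1 -0.3 -0.7] w 87.8
tool shift mm [ 20.6  -4.4 131. ] rows>= 4.0 roll deg -0.1968516812076182
```

Emit:
play_rows --commands '[[[0.005,0,0.012],0,-1],[[0.005,-0.001,0.016],0,-1],[[0.004,-0.001,0.018],0,-1],[[0.003,-0.001,0.018],0,-1],[[0.002,0,0.018],0,-1],[[0,0,0.016],0,-1],[[0,0,0.012],0,-1],[[0,0,0],0,-1]]'

```text
time_s: 11.38
ee_pos: [473.4, -164.9, 121.1]
eef_rot: [0.006, 0.731, -0.682, -0.017]
wrist_force: [0.4, 1.1, -0.2]
grip_width: 88.0
```

```bash
python3 -c "
from h import *
go([477,-172,80],.076-np.pi/2)
shot('top','t8',(260,150,360,230),6)
shot('side','s8',(220,110,320,200),6)"
```

```text
t 11.38 tcp [ 473.4 -164.9  121.1] psi -1.501 tilt 2.08 F [ 0.4  1.1 -0.2] w 88.0
tool shift mm [ 8.  -4.4 40.8] rows>= 2.0 roll deg -0.34546568494024726
```

View pics/t8.png

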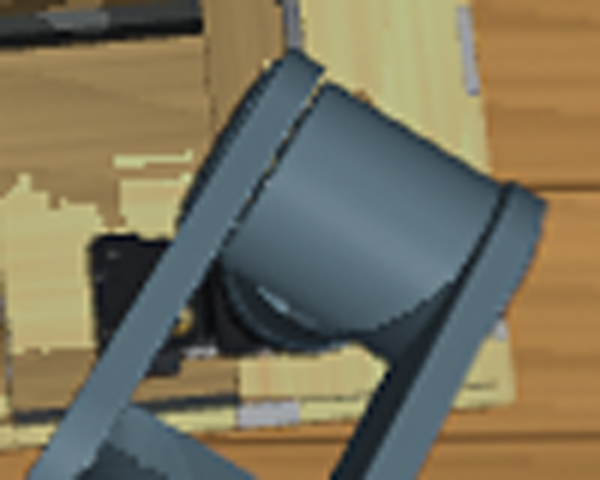

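View pics/s8.png

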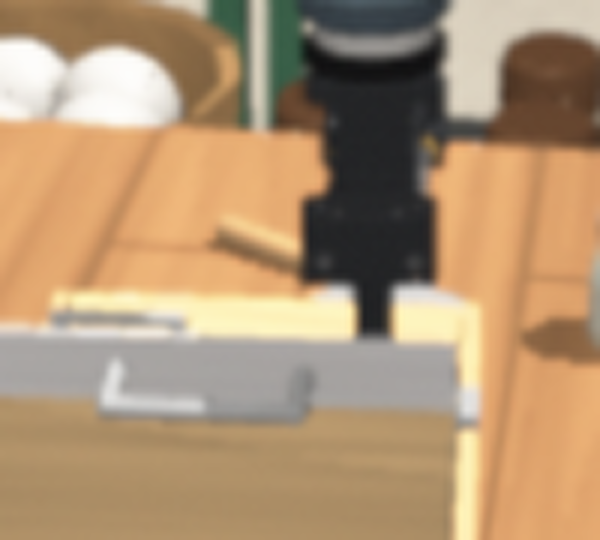

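Emit:
play_rows --commands '[[[0.003,-0.001,0.01],0,-1],[[0.003,-0.001,0.012],0,-1],[[0.001,-0.001,0.01],0,-1],[[0,0,0.008],0,-1],[[0,0,0.004],0,-1],[[0,0,0],0,-1]]'

```text
time_s: 11.98
ee_pos: [479.8, -173.3, 77.9]
eef_rot: [0.005, 0.732, -0.681, -0.012]
wrist_force: [-0.4, 0.2, -0.0]
grip_width: 88.5
```

```bash
python3 -c "
from h import *
go([477,-172,74],.076-np.pi/2)"
```

```text
t 11.98 tcp [ 479.8 -173.3   77.9] psi -1.5 tilt 1.55 F [-0.4  0.2 -0. ] w 88.5
tool shift mm [-1.5  2.6  4. ] rows>= 1.0 roll deg -0.288574215781544
```

Emit:
play_rows --commands '[[[0,0.002,0.003],0,-0.5],[[0,0,0],0,1],[[0,0,0],0,1],[[0,0,0],0,1],[[0,0,0],0,1],[[0,0,0],0,1],[[0,0,0],0,1],[[0,0,0],0,1],[[0,0,0],0,1],[[0,0,0],0,1],[[0,0,0],0,1],[[0,0,0],0,1]]' --newtons 15

```text
time_s: 12.98
ee_pos: [478.3, -172.6, 76.1]
eef_rot: [0.004, 0.732, -0.682, -0.012]
wrist_force: [0.6, 3.5, 1.4]
grip_width: 15.3
```

Emit:
play_rows --commands '[[[0,-0.004,0],0,1],[[0,-0.005,0],0,1],[[0,-0.005,0],0,1],[[0,-0.005,0],0,1],[[0,-0.005,0],0,1],[[0,-0.003,0],0,1],[[0,0,0],0,1]]' --newtons 30

```text
time_s: 13.57
ee_pos: [505.2, -170.5, 76.0]
eef_rot: [0.007, 0.732, -0.681, -0.015]
wrist_force: [-7.1, 0.9, 9.0]
grip_width: 14.8
```

```bash
python3 -c "
from h import *
go([477,-172,74],.076-np.pi/2)"
```

```text
t 13.57 tcp [ 505.2 -170.5   76. ] psi -1.499 tilt 1.9 F [-7.1  0.9  9. ] w 14.8
tool shift mm [-0.5 28.2  2.8] rows>= 1.0 roll deg -0.24875733396074096
```

Emit:
play_rows --commands '[[[0,0.001,-0.001],0,0.4],[[0,0,0],0,0.2],[[0,0,0],0,0.2],[[0,0,0],0,0.2],[[0,0,-0.008],0,0.2],[[0,0,-0.012],0,0.2],[[0,0,-0.016],0,0.2],[[0,0,-0.02],0,0],[[0,0,-0.02],0,-1],[[0,0,0],0,-1]]'

```text
time_s: 14.4
ee_pos: [508.8, -171.9, 158.4]
eef_rot: [0.006, 0.732, -0.681, -0.014]
wrist_force: [1.7, -0.9, 0.9]
grip_width: 53.3
```

```bash
python3 -c "
from h import *
T=chw((76,-35,0));print(T)
go(list(T[:2])+[150],.076-np.pi/2)
shot('top','t9',(260,130,360,230),6)"
```

```text
[ 625.43805767 -191.6285274     0.        ]
t 14.4 tcp [ 508.8 -171.9  158.4] psi -1.499 tilt 1.75 F [ 1.7 -0.9  0.9] w 53.3
tool shift mm [  28.1 -115.1    4.8] rows>= 3.0 roll deg -0.24485815919201187
```

View pics/t9.png

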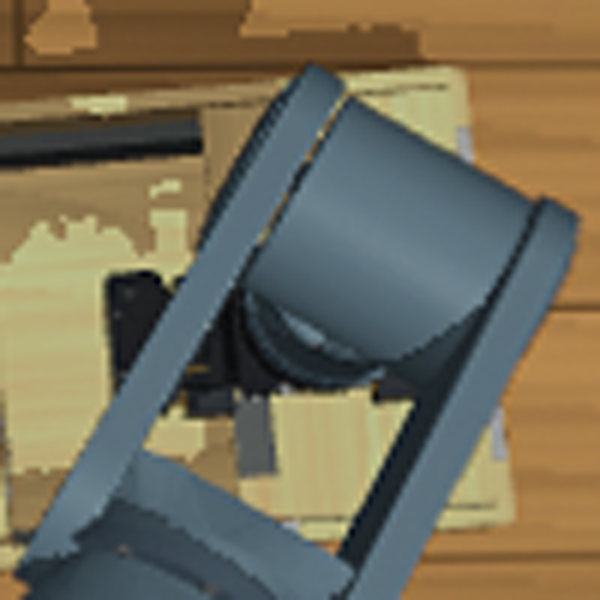

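Emit:
play_rows --commands '[[[0.003,-0.012,0],0,-1],[[0.004,-0.016,0],0,-1],[[0.004,-0.018,0],0,-1],[[0.004,-0.018,0],0,-1],[[0.004,-0.018,0],0,-1],[[0.004,-0.016,0],0,-1],[[0.003,-0.01,0],0,-1],[[0,0,0],0,-1]]'

```text
time_s: 15.12
ee_pos: [619.1, -188.9, 148.8]
eef_rot: [0.007, 0.732, -0.681, -0.017]
wrist_force: [-0.5, 0.6, -0.1]
grip_width: 88.1
```

```bash
python3 -c "
from h import *
T=chw((76,-35,0))
go(list(T[:2])+[94],.076-np.pi/2)
shot('top','t10',(260,130,360,230),6)
shot('side','s10',(220,100,320,200),6)"
```

```text
t 15.12 tcp [ 619.1 -188.9  148.8] psi -1.5 tilt 2.1 F [-0.5  0.6 -0.1] w 88.1
tool shift mm [ 4.  -7.9 54.5] rows>= 2.0 roll deg -0.30824963843630704
```

View pics/t10.png

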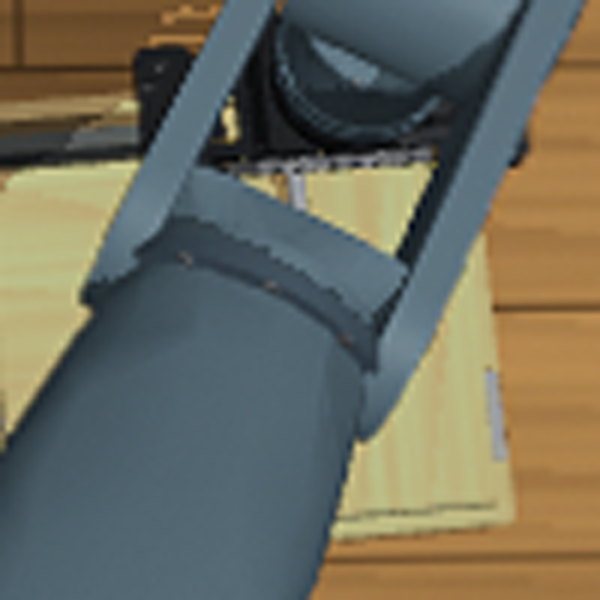

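View pics/s10.png

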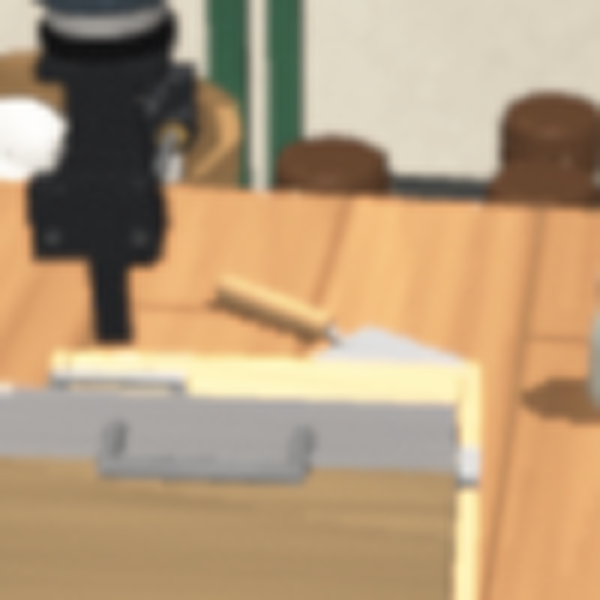

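Emit:
play_rows --commands '[[[0.001,-0.002,0.01],0,-1],[[0.001,-0.001,0.014],0,-1],[[0.001,-0.001,0.014],0,-1],[[0,-0.001,0.01],0,-1],[[0,0,0.006],0,-1],[[0,0,0],0,-1]]'

```text
time_s: 15.72
ee_pos: [616.4, -189.3, 87.6]
eef_rot: [0.008, 0.731, -0.682, -0.02]
wrist_force: [-1.2, 0.9, 0.1]
grip_width: 87.8
```

```bash
python3 -c "
from h import *
T=chw((76,-35,0))
go(list(T[:2])+[92],.076-np.pi/2)
shot('side','s11',(220,100,320,200),6)"
```

```text
t 15.72 tcp [ 616.4 -189.3   87.6] psi -1.501 tilt 2.43 F [-1.2  0.9  0.1] w 87.8
tool shift mm [ 2.9 -8.6 -4.8] rows>= 1.0 roll deg -0.3602283566093009
```

View pics/s11.png

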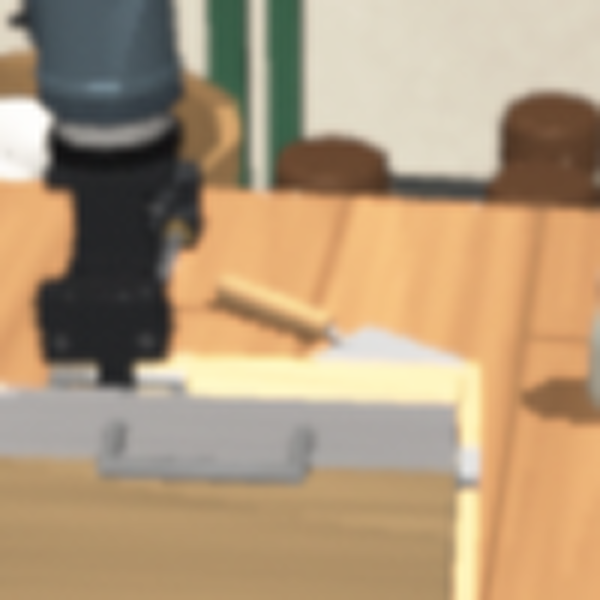

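Emit:
play_rows --commands '[[[0.001,-0.002,-0.004],0,-0.5],[[0,0,0],0,1],[[0,0,0],0,1],[[0,0,0],0,1],[[0,0,0],0,1],[[0,0,0],0,1],[[0,0,0],0,1],[[0,0,0],0,1],[[0,0,0],0,1],[[0,0,0],0,1],[[0,0,0],0,1],[[0,0,0],0,1],[[0,0,0],0,1],[[0,0,0],0,1]]' --newtons 25

```text
time_s: 16.93
ee_pos: [621.4, -192.9, 96.4]
eef_rot: [0.008, 0.731, -0.682, -0.015]
wrist_force: [-0.1, 1.5, 0.3]
grip_width: 8.8
```

```bash
python3 -c "
from h import *
T=chw((76,-35,0))
go(list(T[:2])+[92],.076-np.pi/2);z=env.sense()['ee_pos'][2];print(131-z);door(131-z,(100,46),-1)"
```

```text
t 16.93 tcp [ 621.4 -192.9   96.4] psi -1.501 tilt 1.98 F [-0.1  1.5  0.3] w 8.8
tool shift mm [-0.9 -4.3  4.2] rows>= 1.0 roll deg -0.3516789102070906
34.6447014687313
bar chest x,y,z 71.8 -35.9 131.0 theta 0.004 r-err -0.8
0.1 [  4.2   0.3 -10.1]; 0.2 [ 10.2   0.6 -19.4]; 0.3 [ 17.1   0.8 -28. ]; 0.4 [ 24.7   1.  -35.9]; 0.5 [ 33.2   1.2 -42.9]; 0.6 [ 42.3   1.3 -49.1]; 0.7 [ 51.9   1.4 -54.4]; 0.8 [ 62.1   1.5 -58.6];
```

Emit:
play_rows --commands '[[[0.0045,0,-0.0101],0,1],[[0.006,0,-0.0095],0,1],[[0.0069,0,-0.0087],0,1],[[0.0077,0,-0.0079],0,1],[[0.0084,0,-0.007],0,1],[[0,0,0],0,1]]' --newtons 35

```text
time_s: 17.43
ee_pos: [623.1, -219.6, 134.8]
eef_rot: [0.004, 0.732, -0.681, -0.024]
wrist_force: [0.1, -3.7, -4.1]
grip_width: 8.3
```

```bash
python3 -c "
from h import *
go([0,0,0]);door(34.6,(100,46),-1)"
```

```text
t 17.43 tcp [ 623.1 -219.6  134.8] psi -1.499 tilt 2.83 F [ 0.1 -3.7 -4.1] w 8.3
tool shift mm [-259.8  599.5  166.5] rows>= 17.0 roll deg None
bar chest x,y,z 71.5 -62.7 169.4 theta 0.432 r-err 1.1
0.53 [ 9.2  0.2 -6.2]; 0.63 [ 18.4   0.4 -12.3]; 0.73 [ 28.1   0.6 -17.4]; 0.83 [ 38.3   0.7 -21.6]; 0.93 [ 48.9   0.8 -24.7]; 1.03 [ 59.7   0.8 -26.8]; 1.13 [ 70.6   0.8 -27.7]; 1.23 [ 81.6   0.8 -27.6];
```

Emit:
play_rows --commands '[[[0.0092,0,-0.0062],0,1],[[0.0094,0,-0.006],0,1],[[0.0098,0,-0.005],0,1],[[0.0102,0,-0.0041],0,1],[[0.0106,0,-0.003],0,1],[[0.0108,0,-0.002],0,1],[[0,0,0],0,1]]'

```text
time_s: 18.02
ee_pos: [626.6, -268.2, 163.8]
eef_rot: [-0.001, 0.734, -0.678, -0.036]
wrist_force: [-5.4, 2.6, 18.4]
grip_width: 2.1
```

```bash
python3 -c "
from h import *
go([0,0,0]);door(34.6,(100,46),-1)"
```

```text
t 18.02 tcp [ 626.6 -268.2  163.8] psi -1.492 tilt 4.11 F [-5.4  2.6 18.4] w 2.1
tool shift mm [-307.2  594.5  208.8] rows>= 18.0 roll deg None
bar chest x,y,z 71.4 -111.4 198.4 theta 0.934 r-err 5.7
1.03 [12.2 -0.1  3.2]; 1.13 [23.2 -0.   2. ]; 1.23 [34.2  0.   1.9]; 1.33 [45.1 -0.   2.9]; 1.43 [55.9 -0.1  5. ]; 1.53 [66.5 -0.2  8.1]; 1.63 [76.6 -0.4 12.3]; 1.73 [86.4 -0.6 17.5];
```

Emit:
play_rows --commands '[[[0,0,-0.008],0,1],[[0,0,-0.012],0,-1],[[0,0,-0.014],0,-1],[[0,0,0],0,-1],[[0,0,0],0,-1]]'

```text
time_s: 18.43
ee_pos: [629.1, -272.0, 203.9]
eef_rot: [-0.001, 0.734, -0.678, -0.033]
wrist_force: [0.1, -0.1, -0.2]
grip_width: 24.7
```

```bash
python3 -c "
from h import *
go([0,0,0]);print(st()[1].round(3))
shot('top','t12',(250,100,400,230),5)
shot('side','s12',(210,80,320,200),6)"
```

```text
t 18.43 tcp [ 629.1 -272.   203.9] psi -1.493 tilt 3.78 F [ 0.1 -0.1 -0.2] w 24.7
tool shift mm [-309.6  595.9  245.8] rows>= 18.0 roll deg None
[[ 0.078 -0.996 -0.047]
 [-0.996 -0.08   0.046]
 [-0.05   0.044 -0.998]]
```

View pics/t12.png

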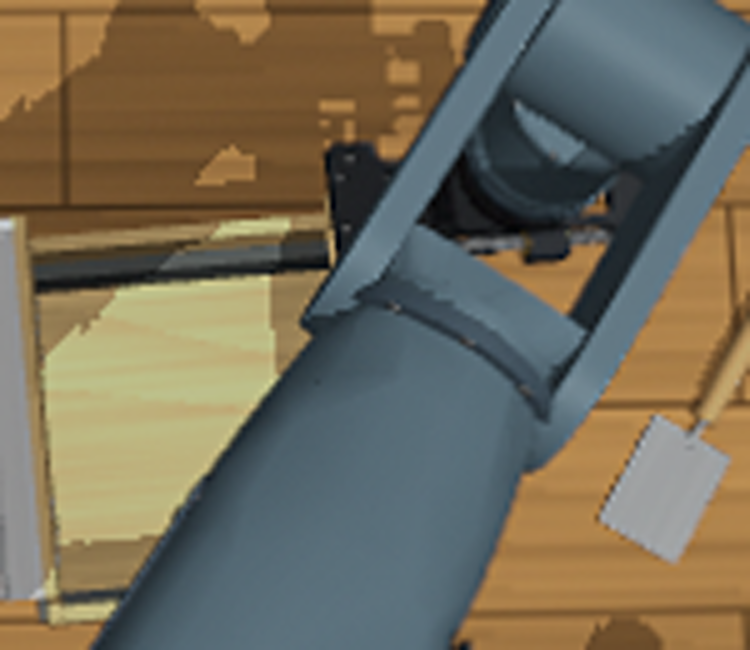

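View pics/s12.png

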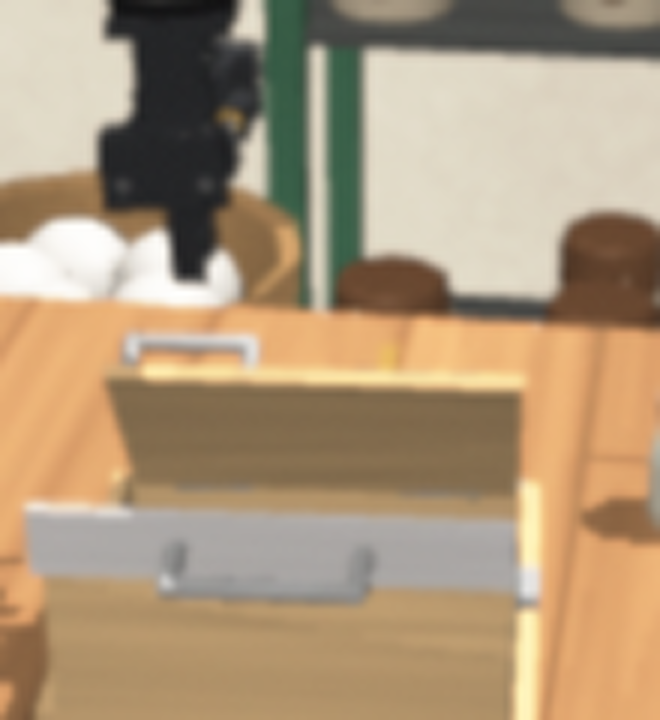

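Emit:
play_rows --commands '[[[-0.012,0,-0.002],0,1],[[-0.016,0,-0.002],0,1],[[-0.018,0,0],0,1],[[-0.018,0,0],0,1],[[-0.018,0,0],0,1],[[-0.016,0,0],0,1],[[-0.012,0,0],0,1],[[0,0,0],0,1]]'

```text
time_s: 19.2
ee_pos: [617.1, -146.4, 210.3]
eef_rot: [-0.001, 0.735, -0.677, -0.037]
wrist_force: [1.0, -0.1, -0.0]
grip_width: 0.5
```

```bash
python3 -c "
from h import *
go(list(chw((72,0,0))[:2])+[138],CH[2]-np.pi/2)
shot('side','s13',(210,80,320,200),6)
for t in (.7,.8,.9,1.):
  print(t,(6*(proj('side',[chw((118,-135+144*np.cos(t)-8*np.sin(t)*0,85+144*np.sin(t))),chw((-118,-135+144*np.cos(t),85+144*np.sin(t))),chw((111,-135+110.1*np.cos(t+.431),85+110.1*np.sin(t+.431)))])-[210,80])).round().tolist())"
```

```text
t 19.2 tcp [ 617.1 -146.4  210.3] psi -1.49 tilt 4.23 F [ 1.  -0.1 -0. ] w 0.5
tool shift mm [14.7 -4.4 71.5] rows>= 2.0 roll deg 0.2650821017608571
0.7 [[101.0, 430.0], [525.0, 443.0], [129.0, 370.0]]
0.8 [[102.0, 405.0], [526.0, 417.0], [132.0, 356.0]]
0.9 [[105.0, 381.0], [527.0, 393.0], [134.0, 343.0]]
1.0 [[107.0, 359.0], [528.0, 370.0], [137.0, 332.0]]
```

View pics/s13.png

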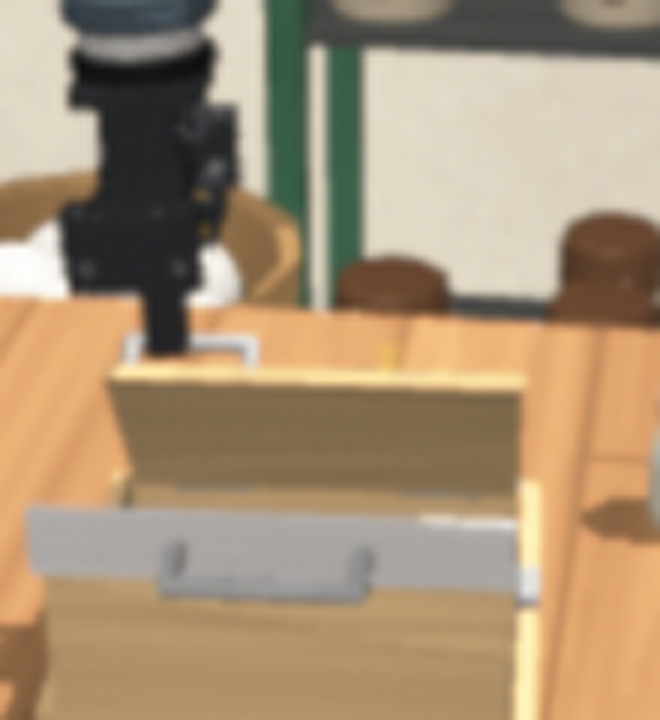

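Emit:
play_rows --commands '[[[0,0,0.012],0,1],[[0,0,0.016],0,1],[[0,0,0.016],0,1],[[0,0,0.014],0,1],[[0,0,0.01],0,1],[[0,0,0],0,1]]'

```text
time_s: 19.75
ee_pos: [613.8, -147.4, 137.1]
eef_rot: [0.0, 0.734, -0.678, -0.035]
wrist_force: [-1.0, -0.0, 0.1]
grip_width: 0.3
```

```bash
python3 -c "
from h import *
go(list(chw((72,-107,0))[:2])+[168],CH[2]-np.pi/2)
print(env.sense()['joint_pos'])
shot('side','s14',(210,80,320,200),6)"
```

```text
t 19.75 tcp [ 613.8 -147.4  137.1] psi -1.493 tilt 4.0 F [-1.  -0.   0.1] w 0.3
tool shift mm [115.3  -2.2 -37. ] rows>= 4.0 roll deg 0.12287350947344093
[-0.43517886  0.4123988   1.45953994  0.02193823  1.33626649  1.0504452 ]
```

View pics/s14.png

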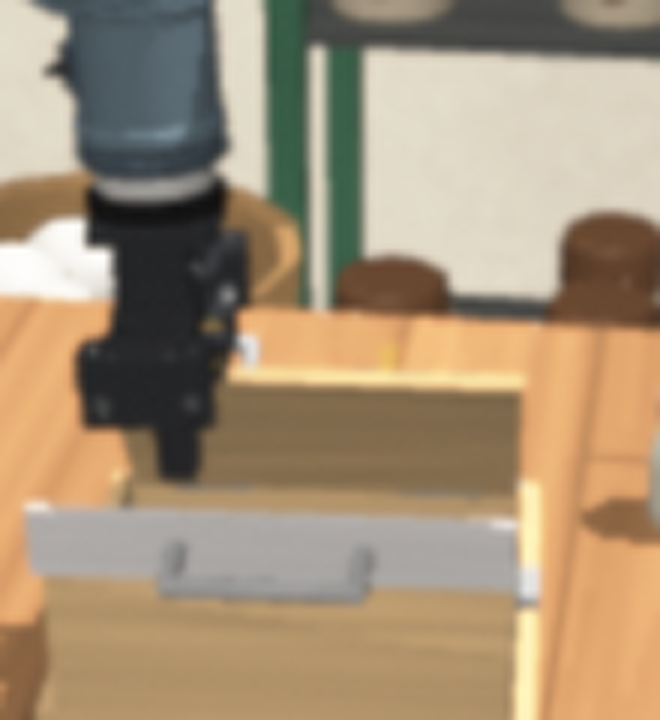

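Emit:
play_rows --commands '[[[0.012,0,-0.002],0,1],[[0.012,0,-0.003],0,1],[[0.012,0,-0.004],0,1],[[0.012,0,-0.004],0,1],[[0.012,0,-0.004],0,1],[[0.012,0,-0.004],0,1],[[0.012,0,-0.004],0,1],[[0,0,0],0,1]]'

```text
time_s: 20.47
ee_pos: [624.8, -240.0, 169.8]
eef_rot: [-0.004, 0.734, -0.678, -0.034]
wrist_force: [0.1, -0.0, 0.1]
grip_width: 0.2
```

```bash
python3 -c "
from h import *
go(list(chw((72,-115,0))[:2])+[168],CH[2]-np.pi/2)
shot('side','s15',(210,80,320,200),6)"
```

```text
t 20.47 tcp [ 624.8 -240.   169.8] psi -1.493 tilt 3.91 F [ 0.1 -0.   0.1] w 0.2
tool shift mm [31.9 -0.2  0. ] rows>= 1.0 roll deg 0.11108222697618501
```

View pics/s15.png

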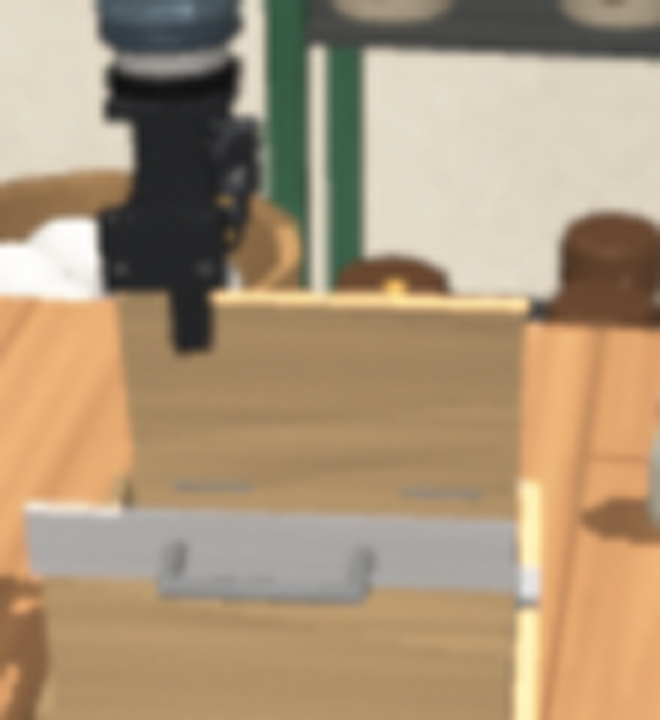

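Emit:
play_rows --commands '[[[0.01,0,-0.001],0,1],[[0.012,0,-0.001],0,1],[[0.012,0,-0.001],0,1],[[0.008,0,0],0,1],[[0,0,0],0,1]]'

```text
time_s: 20.93
ee_pos: [629.0, -285.2, 171.5]
eef_rot: [-0.004, 0.734, -0.678, -0.033]
wrist_force: [0.5, 1.9, 1.6]
grip_width: 0.4
```

```bash
python3 -c "
from h import *
go(list(chw((72,-117,0))[:2])+[168],CH[2]-np.pi/2)
for t in (1.3,1.4,1.5,1.6):
  print(t,(6*(proj('side',[chw((118,-135+144*np.cos(t),85+144*np.sin(t))),chw((-118,-135+144*np.cos(t),85+144*np.sin(t)))])-[210,80])).round().tolist())
shot('side','s16',(210,80,320,200),6)"
```

```text
t 20.93 tcp [ 629.  -285.2  171.5] psi -1.492 tilt 3.85 F [0.5 1.9 1.6] w 0.4
tool shift mm [-11.3   0.2   4.1] rows>= 1.0 roll deg 0.15207447134089974
1.3 [[116.0, 301.0], [530.0, 312.0]]
1.4 [[120.0, 286.0], [530.0, 297.0]]
1.5 [[123.0, 274.0], [531.0, 284.0]]
1.6 [[127.0, 263.0], [531.0, 273.0]]
```

View pics/s16.png

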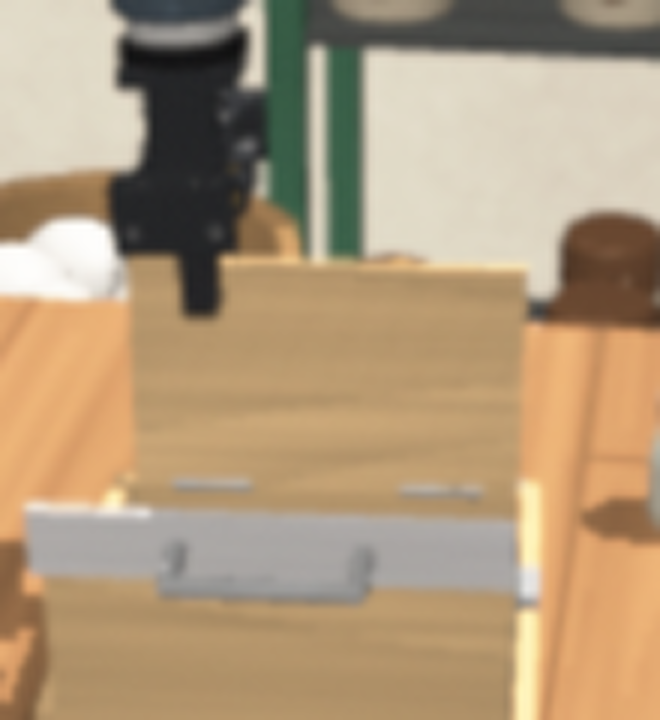

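Emit:
play_rows --commands '[[[-0.008,0,0],0,1],[[-0.012,0,-0.006],0,1],[[-0.006,0,-0.014],0,1],[[0,0,-0.018],0,1],[[0,0,-0.018],0,1],[[0,0,-0.018],0,1],[[0,0,-0.014],0,1],[[0,0,0],0,1]]'

```text
time_s: 21.65
ee_pos: [630.3, -254.5, 268.2]
eef_rot: [-0.004, 0.736, -0.676, -0.034]
wrist_force: [0.2, -1.3, 1.2]
grip_width: 0.5
```

Run:
```python
from h import *
np.set_printoptions(precision=2,suppress=True)
T=lambda u,v:(130+(u+.5)/6-.5,155+(v+.5)/6-.5)
S=lambda u,v:(200+(u+.5)/5-.5,230+(v+.5)/5-.5)
obs=[("top",T(178,302),(50,85,36)),("top",T(468,290),(50,-85,36)),("top",T(475,460),(-50,-85,36)),("top",T(185,472),(-50,85,36)),
("side",S(320,124),(50,-85,36)),("side",S(500,134),(-50,-85,36)),("side",S(484,362),(-50,85,36)),("side",S(283,346),(50,85,36)),
("top",T(168,385),(0,81,72)),("top",T(470,372),(0,-81,72))]
p,r=fit(obs,[500,130,0]);print("tray",p,r.round(1).tolist())
for n,a,b in(("tinL",T(108,184),S(123,388)),("tinR",T(437,124),S(149,118))):
    print(n,unp("top",a,42),unp("side",b,42))
go([p[0],p[1],200],p[2])
shot('side','sA');shot('top','tA')
```

```text
tray [433.7  233.5    0.04] [[0.2, -0.4], [0.2, -0.9], [0.1, -0.4], [-0.2, -0.0], [0.9, -0.8], [0.6, -0.2], [0.6, 0.2], [0.2, -0.1], [0.8, -0.4], [-2.1, -0.7]]
tinL [547.86 362.49  42.  ] [550.76 364.79  42.  ]
tinR [580.94 169.04  42.  ] [583.25 170.63  42.  ]
t 21.65 tcp [ 630.3 -254.5  268.2] psi -1.487 tilt 3.92 F [ 0.2 -1.3  1.2] w 0.5
tool shift mm [-498.2  151.1  102.1] rows>= 14.0 roll deg -87.61190178044232
```

View pics/sA.png

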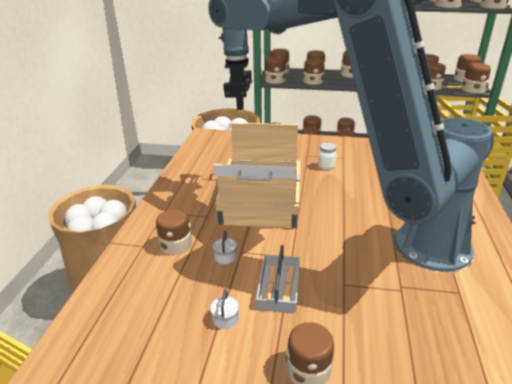

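View pics/tA.png

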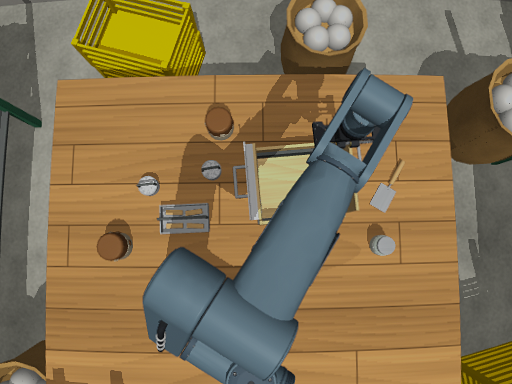

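Emit:
play_rows --commands '[[[-0.012,0.004,-0.001],0,1],[[-0.018,0.006,-0.001],0,1],[[-0.022,0.007,-0.001],0,1],[[-0.026,0.008,-0.001],0,1],[[-0.026,0.008,-0.001],0,1],[[-0.026,0.008,-0.001],0,1],[[-0.026,0.008,-0.001],0,1],[[-0.026,0.008,-0.001],0,1],[[-0.026,0.008,-0.001],0,1],[[-0.026,0.008,-0.001],0,1],[[-0.026,0.008,-0.001],0,1],[[-0.026,0.008,-0.001],0,1],[[-0.026,0.008,-0.001],0,1],[[-0.026,0.008,-0.001],0,1],[[-0.026,0.008,0],0,1],[[-0.026,0.008,0],0,1],[[-0.026,0.008,0],0,1],[[-0.022,0.007,0],0,1],[[-0.014,0.005,0],0,1],[[0,0,0],0,1]]'

```text
time_s: 23.42
ee_pos: [414.2, 218.8, 292.3]
eef_rot: [0.007, 0.736, -0.674, -0.058]
wrist_force: [-0.5, 0.1, 0.3]
grip_width: 0.4
```

Run:
```python
from h import *
go([433.7,233.5,150],.04);print(env.sense()['joint_pos'])
```

```text
t 23.42 tcp [414.2 218.8 292.3] psi -1.487 tilt 6.68 F [-0.5  0.1  0.3] w 0.4
tool shift mm [ -2.2 -33.2 140.5] rows>= 4.0 roll deg -87.4718980725125
[ 0.16844088 -0.08071219  1.71081101  0.08281532  1.59358969  1.65023446]
```

Emit:
play_rows --commands '[[[0,0,0],-6.5,-1],[[0,0,0],-6.5,-1],[[0,0,0],-6.5,-1],[[0,0,0],-6.5,-1],[[0,0,0],-6.5,-1],[[0,0,0],-6.5,-1],[[0,0,0],-6.5,-1],[[0,0,0],-6.5,-1],[[0,0,0],-6.5,-1],[[0,0,0],-6.5,-1],[[0,0,0],-6.5,-1],[[0,0,0],-6.5,-1],[[0,0,0],-6.5,-1],[[0,0,0],0,-1]]'

```text
time_s: 24.58
ee_pos: [398.7, 214.4, 275.9]
eef_rot: [-0.032, 0.997, 0.033, -0.06]
wrist_force: [-1.0, -0.3, 0.1]
grip_width: 88.1
```

Run:
```python
from h import *
go([433.7,233.5,150],.04);print(env.sense()['joint_pos']);print(st()[1].round(3))
```

```text
t 24.58 tcp [398.7 214.4 275.9] psi 0.07 tilt 7.77 F [-1.  -0.3  0.1] w 88.1
tool shift mm [ 50.8  -8.4 121.6] rows>= 4.0 roll deg 1.7417345564387847
[ 0.16733069 -0.08628008  1.75002217  0.0790123   1.58805627  0.09793153]
[[ 0.991  0.062 -0.121]
 [ 0.07  -0.996  0.06 ]
 [-0.117 -0.067 -0.991]]
```

Emit:
play_rows --commands '[[[0,0,0],0,-1],[[0,0,0],0,-1],[[0,0,0],0,-1]]'

```text
time_s: 24.83
ee_pos: [397.1, 213.5, 274.0]
eef_rot: [-0.031, 0.997, 0.028, -0.062]
wrist_force: [0.2, -0.0, -0.3]
grip_width: 88.0
```

Run:
```python
from h import *
go([433.7,233.5,150],.04);print(env.sense()['joint_pos'])
```

```text
t 24.83 tcp [397.1 213.5 274. ] psi 0.061 tilt 7.91 F [ 0.2 -0.  -0.3] w 88.0
tool shift mm [ 52.5  -9.8 119.4] rows>= 4.0 roll deg 1.196799951912069
[ 0.16627222 -0.08668988  1.75437772  0.07862518  1.58745104  0.10624561]
```

Emit:
play_rows --commands '[[[0.02,0,0],0,-1],[[0.02,0,0],0,-1],[[0,0,0],0,-1]]'

```text
time_s: 25.08
ee_pos: [437.1, 215.9, 269.0]
eef_rot: [-0.031, 0.997, 0.026, -0.061]
wrist_force: [-1.4, -0.1, 0.1]
grip_width: 88.3
```

Run:
```python
from h import *
go([433.7,233.5,150],.04);print(env.sense()['joint_pos'])
```

```text
t 25.08 tcp [437.1 215.9 269. ] psi 0.055 tilt 7.88 F [-1.4 -0.1  0.1] w 88.3
tool shift mm [ 11.9 -10.  119.4] rows>= 4.0 roll deg 0.8671867160942172
[0.15795577 0.00592655 1.67479865 0.07749079 1.57456271 0.10266654]
```

Emit:
play_rows --commands '[[[0.003,-0.003,0.03],0,-1],[[0.004,-0.003,0.036],0,-1],[[0.004,-0.003,0.036],0,-1],[[0.003,-0.002,0.036],0,-1],[[0.004,0,0.03],0,-1],[[0,0,0],0,-1]]'

```text
time_s: 25.58
ee_pos: [434.9, 238.4, 98.6]
eef_rot: [-0.031, 0.998, 0.02, -0.058]
wrist_force: [-1.3, -0.1, 0.4]
grip_width: 88.2
```

Run:
```python
from h import *
go([433.7,233.5,35],.04);print(env.sense()['joint_pos'])
shot('side','sB',(220,170,340,320),4);shot('top','tB',(120,130,240,250),5)
print(proj('side',env.sense()['ee_pos']))
```

```text
t 25.58 tcp [434.9 238.4  98.6] psi 0.045 tilt 7.53 F [-1.3 -0.1  0.4] w 88.2
tool shift mm [ 5.8  9.  62.9] rows>= 2.0 roll deg 0.2744116005305494
[0.20270725 0.1951827  1.8315052  0.08733814 1.21905879 0.12725038]
[[277.78469739 257.89034826]]
```

View pics/sB.png

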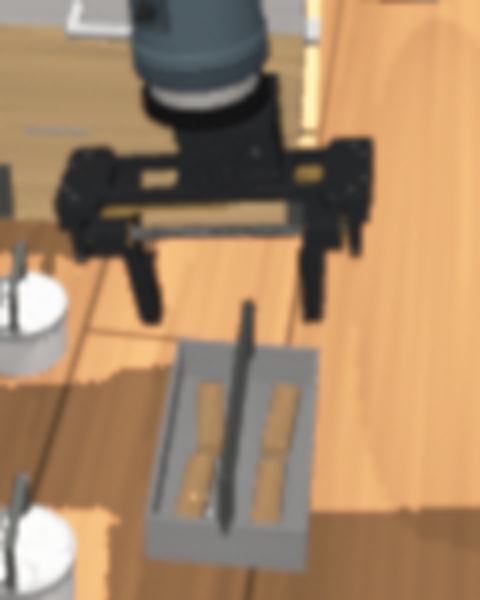

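View pics/tB.png

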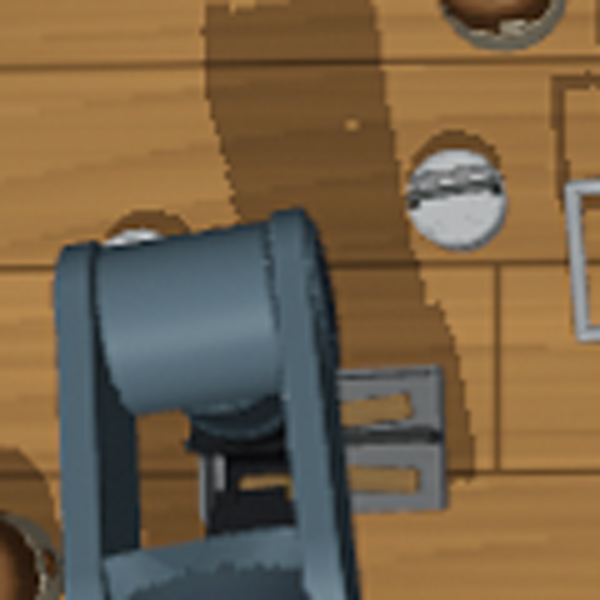

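Emit:
play_rows --commands '[[[0.003,0.004,0.03],0,-1],[[0.003,0.004,0.026],0,-1],[[0,0.001,0.006],0,-1],[[0,0,0],0,-1]]'

```text
time_s: 26.02
ee_pos: [446.9, 235.9, 50.7]
eef_rot: [-0.034, 0.998, 0.02, -0.045]
wrist_force: [-0.2, -0.0, 0.7]
grip_width: 87.6
```

Run:
```python
from h import *
go([433.7,233.5,32],.04)
shot('side','sC',(220,170,340,320),4)
print(proj('side',env.sense()['ee_pos']))
```

```text
t 26.02 tcp [446.9 235.9  50.7] psi 0.044 tilt 6.47 F [-0.2 -0.   0.7] w 87.6
tool shift mm [-11.6   3.1  19.7] rows>= 1.0 roll deg 0.2285316260726263
[[274.26281922 271.94816606]]
```

View pics/sC.png

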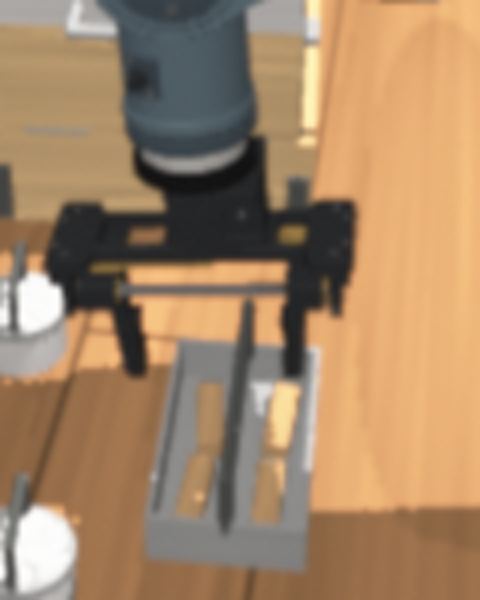

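Emit:
play_rows --commands '[[[-0.006,0.002,0.012],0,-1],[[-0.005,0.001,0.008],0,-1],[[0,0,0],0,-1]]'

```text
time_s: 26.32
ee_pos: [440.0, 235.0, 38.9]
eef_rot: [-0.035, 0.998, 0.02, -0.039]
wrist_force: [-0.5, -0.2, -0.0]
grip_width: 88.1
```

Run:
```python
from h import *
go([433.7,233.5,32],.04)
shot('side','sD',(220,170,340,320),4)
print(proj('side',env.sense()['ee_pos']))
```

```text
t 26.32 tcp [440.  235.   38.9] psi 0.043 tilt 6.02 F [-0.5 -0.2 -0. ] w 88.1
tool shift mm [-5.8  1.7  7.3] rows>= 1.0 roll deg 0.19489572517021297
[[276.7829551  275.34451811]]
```

View pics/sD.png

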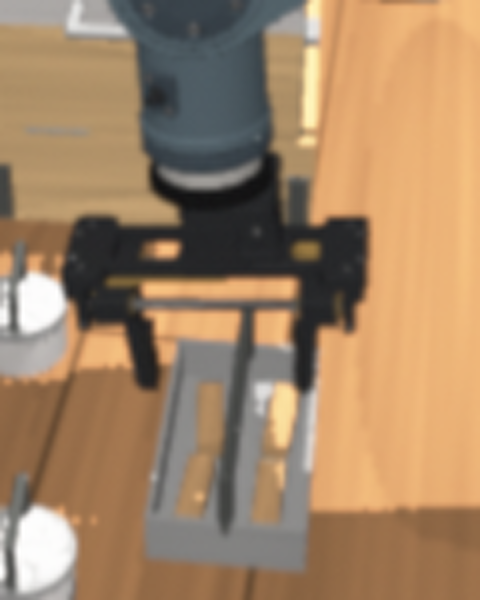

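Run:
```python
from h import *
e=env.sense()['ee_pos'];R=st()[1]
print(R.round(3))
for z in (38.9,55,66,75,85): print(z,proj('side',[e[0],e[1],z]))
print('tips', [ (4*(proj('side',e+R@np.array([s*53,0,-k]))-[220,170])).round() for s in(1,-1) for k in (0,27,30)])
print('bar mid',4*(proj('side',[[433.7,233.5,72],[433.7+3,233.5-81,72],[430.5,314.5,72]])-[220,170]))
shot('top','tD',(130,130,230,250),6)
```

```text
[[ 0.996  0.038 -0.078]
 [ 0.043 -0.997  0.068]
 [-0.076 -0.071 -0.995]]
38.9 [[276.78058788 275.55760607]]
55 [[276.83112304 271.0025751 ]]
66 [[276.86604214 267.84764694]]
75 [[276.89485216 265.24005651]]
85 [[276.92711925 262.31458976]]
tips [array([[147., 420.]]), array([[144., 387.]]), array([[143., 383.]]), array([[308., 423.]]), array([[307., 390.]]), array([[306., 386.]])]
bar mid [[239.10131557 383.85512151]
 [249.86961071 303.3925306 ]
 [227.20845047 475.03732831]]
```

View pics/tD.png

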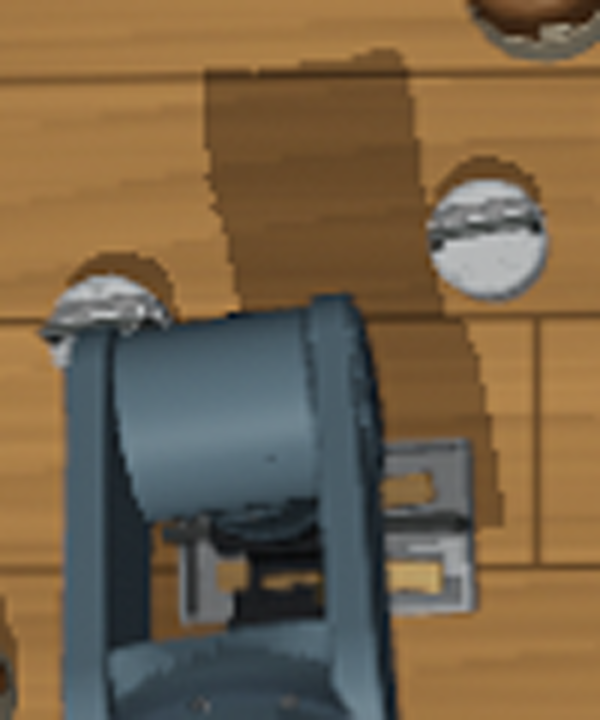

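Emit:
play_rows --commands '[[[-0.005,0.001,0.008],0,-1],[[0,0,0.002],0,0.3],[[0,0,0],0,1],[[0,0,0],0,1],[[0,0,0],0,1],[[0,0,0],0,1],[[0,0,0],0,1],[[0,0,0],0,1],[[0,0,0],0,1],[[0,0,0],0,1],[[0,0,0],0,1],[[0,0,0],0,1],[[0,0,0],0,1],[[0,0,0],0,1]]' --newtons 20

```text
time_s: 27.58
ee_pos: [436.0, 235.2, 31.8]
eef_rot: [-0.035, 0.998, 0.021, -0.038]
wrist_force: [0.4, 0.3, 1.0]
grip_width: 9.0
```

Run:
```python
from h import *
go([433.7,233.5,30],.04)
shot('side','sE',(220,170,340,320),4)
```

```text
t 27.58 tcp [436.  235.2  31.8] psi 0.044 tilt 5.95 F [0.4 0.3 1. ] w 9.0
tool shift mm [-2.2  1.8  1.8] rows>= 1.0 roll deg 0.21709617722183475
```

View pics/sE.png

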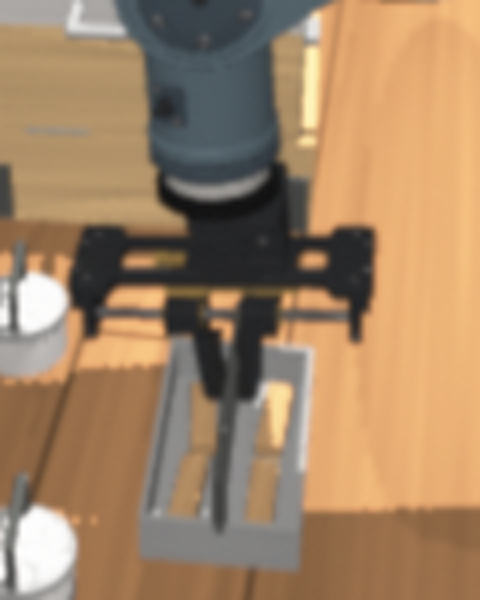

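Emit:
play_rows --commands '[[[0,0,0],0,1],[[0,0,-0.004],0,1],[[-0.001,-0.001,-0.01],0,1],[[-0.001,-0.001,-0.014],0,1],[[-0.001,-0.001,-0.014],0,1],[[-0.001,-0.001,-0.01],0,1],[[0,0,0],0,1]]' --newtons 58

```text
time_s: 28.22
ee_pos: [434.2, 234.6, 85.5]
eef_rot: [-0.034, 0.998, 0.02, -0.04]
wrist_force: [0.4, -0.0, -4.6]
grip_width: 8.3
```

Run:
```python
from h import *
go([433.7,233.5,90],.04)
shot('side','sF',(210,150,340,320),4)
```

```text
t 28.22 tcp [434.2 234.6  85.5] psi 0.043 tilt 6.04 F [ 0.4 -0.  -4.6] w 8.3
tool shift mm [-0.9  0.8 -4.5] rows>= 1.0 roll deg 0.1893794565358275
```

View pics/sF.png

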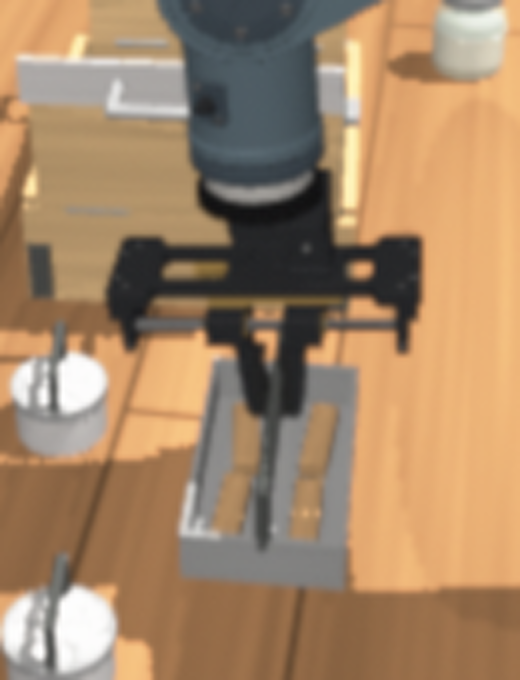

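Emit:
play_rows --commands '[[[-0.001,-0.001,-0.014],0,1],[[-0.002,-0.002,-0.022],0,1],[[-0.002,-0.002,-0.026],0,1],[[-0.002,-0.002,-0.028],0,1],[[-0.002,-0.002,-0.028],0,1],[[-0.002,-0.002,-0.028],0,1],[[-0.002,-0.002,-0.024],0,1],[[-0.001,-0.001,-0.016],0,1],[[0,0,0],0,1]]'

```text
time_s: 29.02
ee_pos: [429.8, 234.0, 271.6]
eef_rot: [-0.033, 0.998, 0.02, -0.047]
wrist_force: [1.1, -0.1, -3.6]
grip_width: 8.1
```

Run:
```python
from h import *
T=chw((62,0,0));print(T)
go([T[0],T[1],300],CH[2]);print(st()[1].round(3))
shot('side','sG',(160,50,360,330),2)
```

```text
[ 608.82103017 -157.79253478    0.        ]
t 29.02 tcp [429.8 234.  271.6] psi 0.043 tilt 6.59 F [ 1.1 -0.1 -3.6] w 8.1
tool shift mm [158.9 395.3 -70.1] rows>= 11.0 roll deg -1.916240229182552
[[ 0.995  0.036 -0.096]
 [ 0.042 -0.997  0.063]
 [-0.093 -0.067 -0.993]]
```

View pics/sG.png

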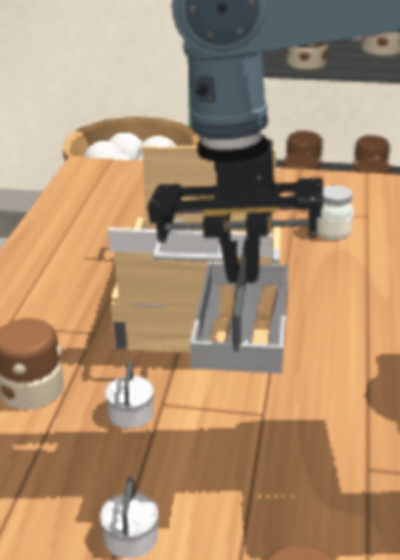

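Emit:
play_rows --commands '[[[-0.002,-0.001,-0.016],0,1],[[-0.002,-0.001,-0.018],0,1],[[0.004,0.01,-0.002],-0.2,1],[[0.008,0.018,-0.002],-0.2,1],[[0.011,0.026,-0.003],-0.2,1],[[0.012,0.03,-0.003],-0.2,1],[[0.012,0.03,-0.003],-0.2,1],[[0.012,0.03,-0.003],-0.2,1],[[0.012,0.03,-0.003],-0.2,1],[[0.012,0.03,-0.003],-0.2,1],[[0.012,0.03,-0.003],-0.2,1],[[0.011,0.026,-0.002],0,1],[[0.008,0.018,-0.002],0,1],[[0.004,0.01,-0.001],0,1],[[0,0,0],0,1]]'

```text
time_s: 30.32
ee_pos: [558.3, -68.1, 261.3]
eef_rot: [-0.036, 0.996, 0.038, -0.07]
wrist_force: [-2.4, -0.1, 1.3]
grip_width: 8.5
```

Run:
```python
from h import *
T=chw((62,0,0));print(T)
go([T[0],T[1],300],CH[2]);print(st()[1].round(3))
shot('side','sH',(160,50,360,330),2)
```

```text
[ 608.82103017 -157.79253478    0.        ]
t 30.32 tcp [558.3 -68.1 261.3] psi 0.083 tilt 9.08 F [-2.4 -0.1  1.3] w 8.5
tool shift mm [ 37.2  89.8 -51.4] rows>= 3.0 roll deg 0.37669190977509387
[[ 0.987  0.072 -0.143]
 [ 0.082 -0.994  0.066]
 [-0.138 -0.077 -0.987]]
```

View pics/sH.png

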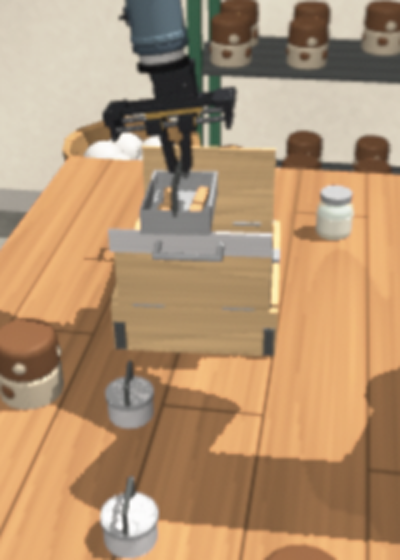

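Emit:
play_rows --commands '[[[-0.003,-0.001,-0.016],0,1],[[-0.003,-0.002,-0.02],0,1],[[-0.002,-0.001,-0.02],0,1],[[-0.001,0,-0.01],0,1],[[0,0,0],0,1]]'

```text
time_s: 30.78
ee_pos: [553.7, -63.4, 322.8]
eef_rot: [-0.038, 0.996, 0.041, -0.076]
wrist_force: [0.5, 0.5, -3.4]
grip_width: 8.0
```

Run:
```python
from h import *
T=chw((62,0,0));print(T)
go([T[0],T[1],310],CH[2]);print(st()[1].round(3))
shot('side','sI',(160,20,360,220),3)
```

```text
[ 608.82103017 -157.79253478    0.        ]
t 30.78 tcp [553.7 -63.4 322.8] psi 0.088 tilt 9.81 F [ 0.5  0.5 -3.4] w 8.0
tool shift mm [48.  99.  -2.6] rows>= 3.0 roll deg 0.6681409575547975
[[ 0.985  0.075 -0.155]
 [ 0.087 -0.994  0.07 ]
 [-0.149 -0.082 -0.985]]
```

View pics/sI.png

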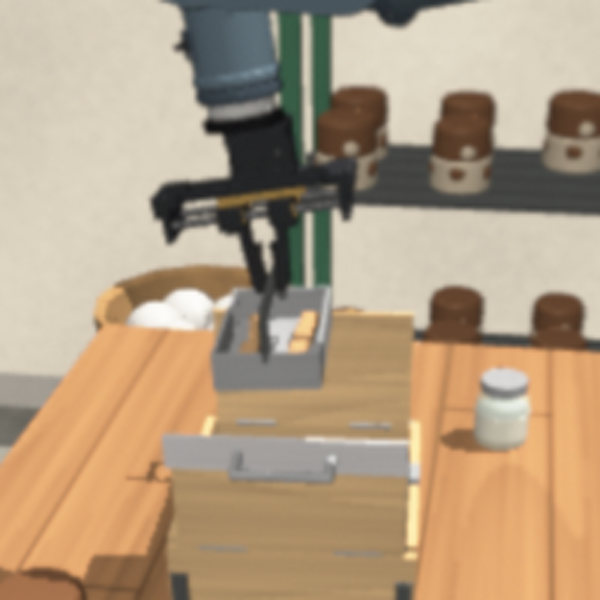

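Emit:
play_rows --commands '[[[0.008,0.014,-0.002],-0.2,1],[[0.012,0.025,-0.002],-0.3,1],[[0.012,0.025,-0.002],-0.2,1],[[0.01,0.02,-0.002],0,1],[[0.006,0.01,0],0,1],[[0,0,0],0,1],[[0,0,0],0,1]]'

```text
time_s: 31.42
ee_pos: [608.4, -148.6, 303.8]
eef_rot: [-0.042, 0.994, 0.051, -0.082]
wrist_force: [-0.3, 1.1, -3.7]
grip_width: 8.1
```

Run:
```python
from h import *
T=chw((62,0,0));print(T)
go([T[0],T[1],200],CH[2]);print(st()[1].round(3))
shot('side','sJ',(160,20,360,220),3);shot('top','tJ',(230,100,370,240),5)
```

```text
[ 608.82103017 -157.79253478    0.        ]
t 31.42 tcp [ 608.4 -148.6  303.8] psi 0.11 tilt 10.56 F [-0.3  1.1 -3.7] w 8.1
tool shift mm [ 15.9  18.6 101.3] rows>= 3.0 roll deg 1.9273937708311708
[[ 0.981  0.094 -0.167]
 [ 0.108 -0.991  0.075]
 [-0.159 -0.092 -0.983]]
```

View pics/sJ.png

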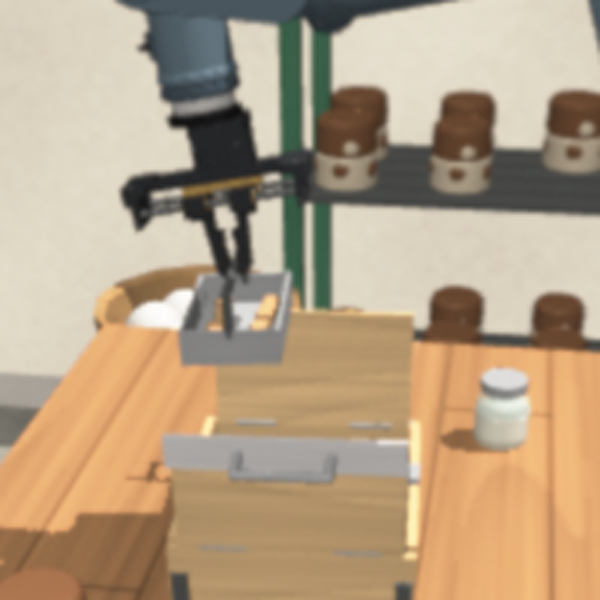

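View pics/tJ.png

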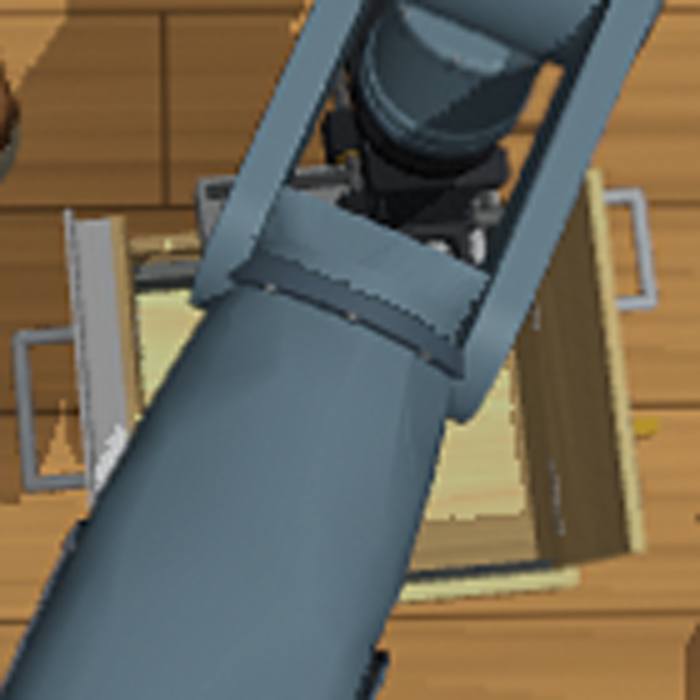

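Emit:
play_rows --commands '[[[0.003,0.005,0.018],0.6,1],[[0.003,0.005,0.024],0.6,1],[[0.002,0.003,0.026],0.6,1],[[0.001,0.002,0.024],0,1],[[0,0,0.014],0,1],[[0,0,0],0,1]]'

```text
time_s: 32.02
ee_pos: [600.3, -147.4, 198.3]
eef_rot: [-0.039, 0.995, 0.038, -0.079]
wrist_force: [-0.6, 0.6, -4.3]
grip_width: 8.2
```

```bash
cat >> h.py <<'E'
def barpos(k=42):
    s,R,ps=st();b=s["ee_pos"]-k*R[:,2];c,sn=np.cos(CH[2]),np.sin(CH[2]);d=b[:2]-CH[:2]
    print("bar world",b.round(1),"chest",round(c*d[0]+sn*d[1],1),round(-sn*d[0]+c*d[1],1));return b
def gobar(T,psi=None,k=42):
    b=barpos(k);s,R,ps=st();go(s["ee_pos"]+np.array(T)-b,psi);print("zaxis",R[:,2].round(3))
E
python3 - <<'E'
from h import *
gobar(chw((62,0,84)),CH[2])
shot('side','sK',(160,50,360,250),3)
E
```

```text
bar world [ 607.  -150.5  239.7] chest 60.7 7.4
t 32.02 tcp [ 600.3 -147.4  198.3] psi 0.084 tilt 10.11 F [-0.6  0.6 -4.3] w 8.2
tool shift mm [ 25.2  20.5 152.4] rows>= 4.0 roll deg 0.4460351371205759
zaxis [-0.16   0.072 -0.984]
```

View pics/sK.png

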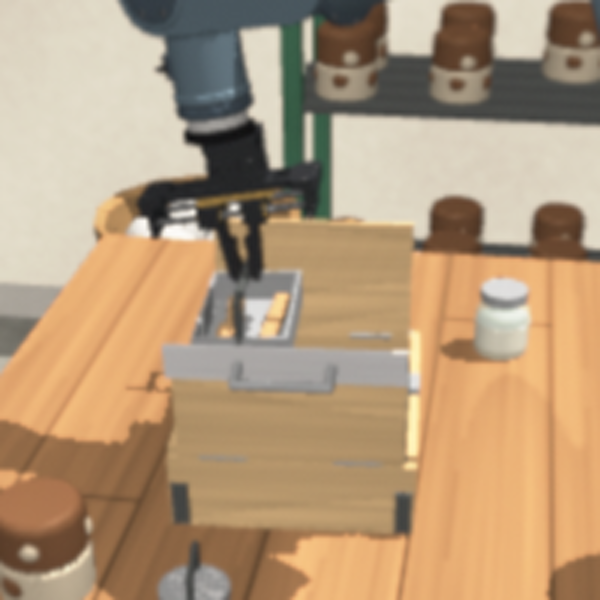

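Emit:
play_rows --commands '[[[0.003,0.004,0.016],0,1],[[0.003,0.004,0.02],0,1],[[0.002,0.003,0.016],0,1],[[0,0,0],0,1],[[0,0,0],0,1]]'

```text
time_s: 32.48
ee_pos: [606.0, -152.7, 155.4]
eef_rot: [-0.036, 0.996, 0.041, -0.072]
wrist_force: [0.5, 0.4, -4.8]
grip_width: 8.2
```

Run:
```python
from h import *
gobar(chw((60,0,84)),CH[2])
shot('side','sL',(190,90,320,220),5);shot('top','tL',(230,100,370,240),5)
b=barpos();bz=b[2]
for dz in (0,): 
  q=[[b[0]+50*np.cos(.08)*i-85*np.sin(.08)*j,b[1]+85*j+50*.08*i,bz-36] for i,j in((1,1),(1,-1),(-1,-1),(-1,1))]
  print((5*(proj('side',q)-[190,90])).round().tolist(),(5*(proj('top',q)-[230,100])).round().tolist())
```

```text
bar world [ 612.1 -155.5  196.8] chest 65.5 2.1
t 32.48 tcp [ 606.  -152.7  155.4] psi 0.087 tilt 9.23 F [ 0.5  0.4 -4.8] w 8.2
tool shift mm [ 10.4  10.8 112. ] rows>= 3.0 roll deg 0.6390007523641802
zaxis [-0.146  0.066 -0.987]
bar world [ 612.3 -155.6  197.1] chest 65.6 1.9
[[161.0, 413.0], [201.0, 292.0], [344.0, 296.0], [320.0, 418.0]] [[203.0, 229.0], [465.0, 206.0], [483.0, 358.0], [218.0, 382.0]]
```

View pics/sL.png

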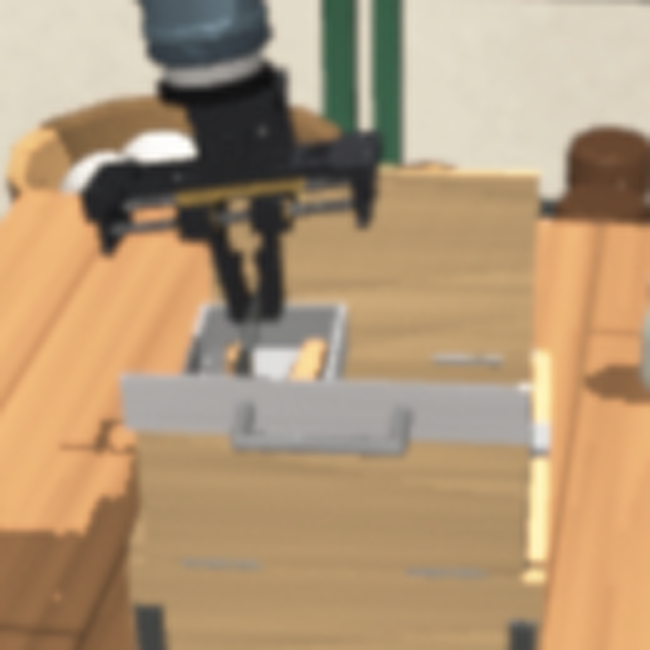

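View pics/tL.png

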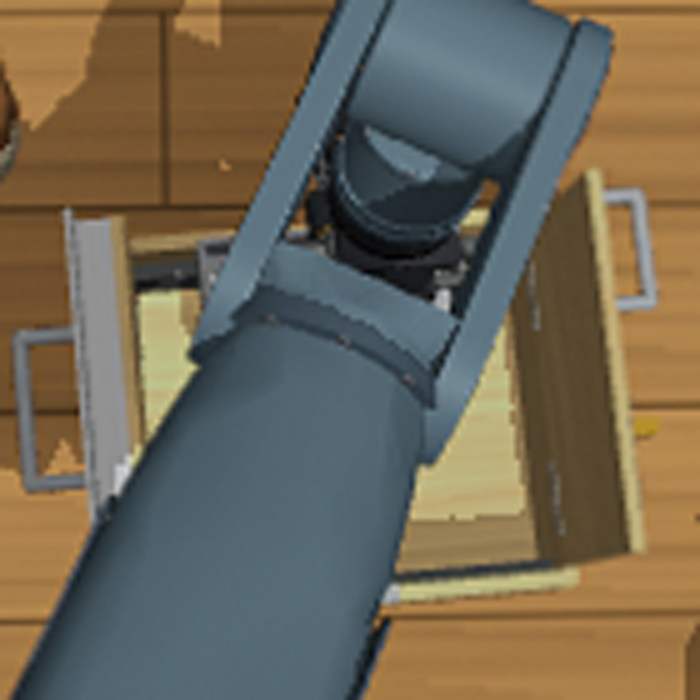

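Emit:
play_rows --commands '[[[0.001,0.002,0.014],0.3,1],[[0.001,0.002,0.018],0.3,1],[[0.002,0.002,0.016],0,1],[[0.001,0.001,0.01],0,1],[[0,0,0],0,1],[[0,0,0],0,1]]'

```text
time_s: 33.08
ee_pos: [607.3, -157.1, 100.2]
eef_rot: [-0.032, 0.997, 0.035, -0.067]
wrist_force: [0.0, -0.3, -4.1]
grip_width: 8.0
```

Run:
```python
from h import *
gobar(chw((60,0,84)),CH[2])
shot('side','sM',(190,90,320,220),5);shot('top','tM',(230,100,370,240),5)
```

```text
bar world [ 612.9 -159.7  141.8] chest 66.0 -2.2
t 33.08 tcp [ 607.3 -157.1  100.2] psi 0.075 tilt 8.5 F [ 0.  -0.3 -4.1] w 8.0
tool shift mm [ 1.6  1.9 58.1] rows>= 2.0 roll deg -0.06026097740082092
zaxis [-0.135  0.06  -0.989]
```

View pics/sM.png

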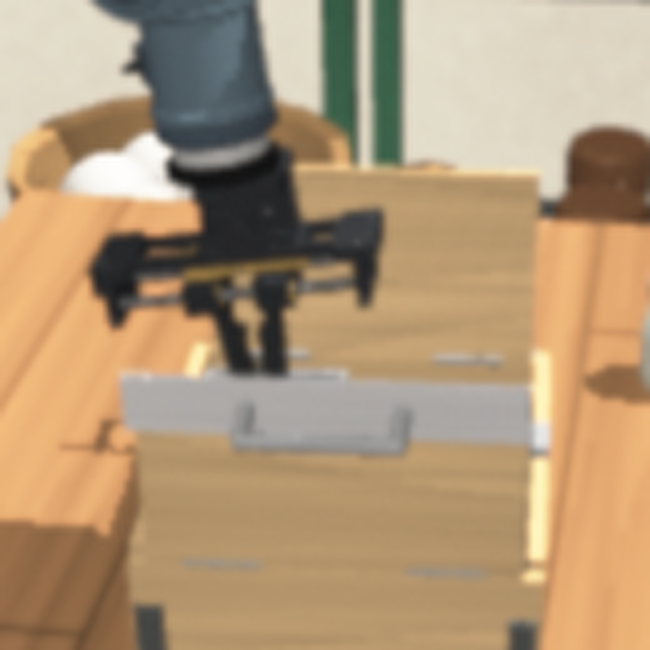

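View pics/tM.png

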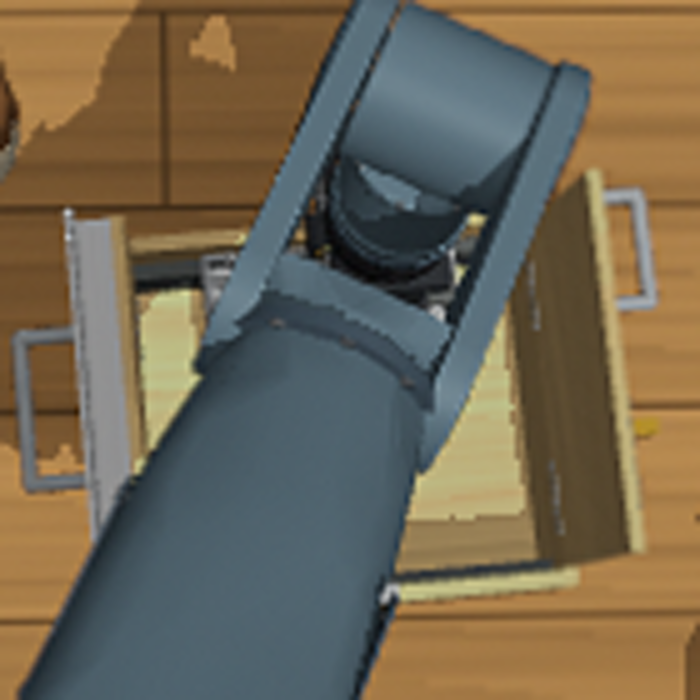

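Run:
```python
from h import *
p=unp('top',(230+205.5/5-.5,100+257.5/5-.5),100);d=p[:2]-CH[:2];c,s=np.cos(.076),np.sin(.076)
print(p,c*d[0]+s*d[1],-s*d[0]+c*d[1])
```

```text
[651.87749045 -68.5895588  100.        ] 111.70507479810747 85.67633999311114
```

Emit:
play_rows --commands '[[[0,0.001,0.014],0,1],[[0,0.001,0.016],0,1],[[0,0.001,0.014],0,1],[[0,0,0.006],0,1],[[0,0,0],0,1]]'

```text
time_s: 33.6
ee_pos: [603.7, -158.5, 51.4]
eef_rot: [-0.03, 0.997, 0.035, -0.063]
wrist_force: [-0.8, 0.2, -4.1]
grip_width: 8.5
```

Run:
```python
from h import *
gobar(chw((60,0,84)),CH[2])
shot('top','tN',(230,100,370,240),5)
```

```text
bar world [ 609.  -160.9   93. ] chest 62.0 -3.1
t 33.6 tcp [ 603.7 -158.5   51.4] psi 0.075 tilt 7.97 F [-0.8  0.2 -4.1] w 8.5
tool shift mm [-0.8 -2.5  9.4] rows>= 1.0 roll deg -0.07390359098223281
zaxis [-0.127  0.056 -0.99 ]
```

View pics/tN.png

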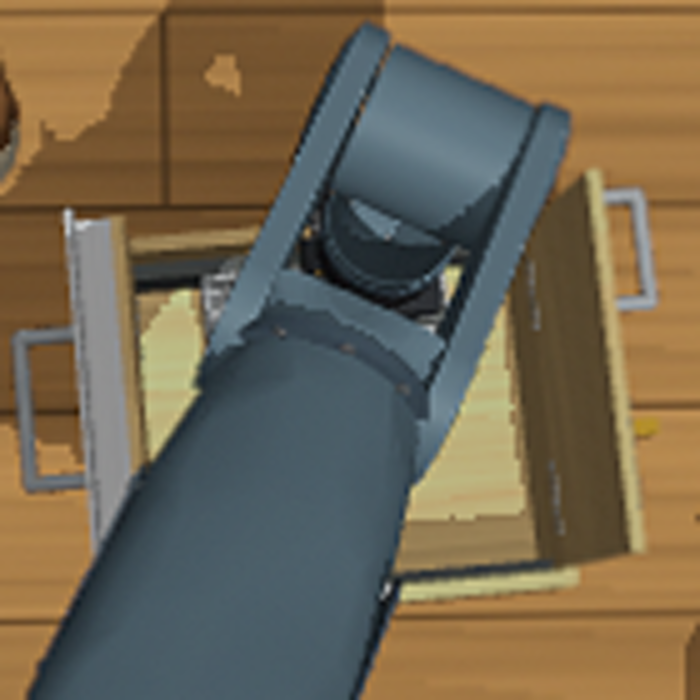

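Emit:
play_rows --commands '[[[0,0,0.004],0,1],[[0,0,0.004],0,1],[[0,0,0.002],0,1],[[0,0,0],0,1]]'

```text
time_s: 33.98
ee_pos: [604.3, -158.7, 43.5]
eef_rot: [-0.029, 0.997, 0.035, -0.061]
wrist_force: [-0.3, 0.1, -4.2]
grip_width: 8.1
```

Emit:
play_rows --commands '[[[0,0,0.003],0,1],[[0,0,0],0,1]]'

```text
time_s: 34.15
ee_pos: [604.4, -158.8, 40.9]
eef_rot: [-0.029, 0.997, 0.035, -0.06]
wrist_force: [-0.5, -0.9, -4.5]
grip_width: 8.3
```

Emit:
play_rows --commands '[[[0,0,0.003],0,1],[[0,0,0.002],0,1],[[0,0,0],0,1]]'

```text
time_s: 34.4
ee_pos: [604.7, -158.9, 38.3]
eef_rot: [-0.029, 0.997, 0.035, -0.059]
wrist_force: [-1.2, 0.4, -4.2]
grip_width: 8.3
```

Emit:
play_rows --commands '[[[0,0,0.004],0,1],[[0,0,0.001],0,1],[[0,0,0],0,1]]'

```text
time_s: 34.65
ee_pos: [606.1, -159.4, 38.6]
eef_rot: [-0.027, 0.997, 0.036, -0.057]
wrist_force: [-0.0, -0.2, -5.0]
grip_width: 7.9
```

Emit:
play_rows --commands '[[[0,0,0.005],0,1],[[0,0,0.003],0,1],[[0,0,0],0,1]]'

```text
time_s: 34.9
ee_pos: [606.6, -159.5, 38.5]
eef_rot: [-0.027, 0.997, 0.036, -0.057]
wrist_force: [-0.3, 0.4, -4.5]
grip_width: 8.4
```

Run:
```python
from h import *
gobar(chw((60,0,84)),CH[2])
shot('side','sO',(190,90,320,220),5)
```

```text
bar world [ 611.5 -161.6   80.1] chest 64.4 -4.0
t 34.9 tcp [ 606.6 -159.5   38.5] psi 0.075 tilt 7.19 F [-0.3  0.4 -4.5] w 8.4
tool shift mm [-4.8 -4.2 -3.1] rows>= 1.0 roll deg -0.02896461176419566
zaxis [-0.115  0.049 -0.992]
```

View pics/sO.png

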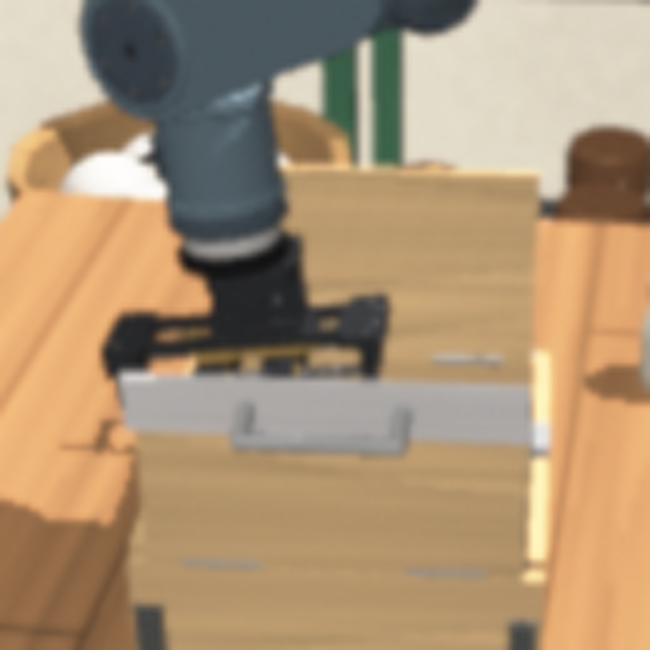

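Run:
```python
from h import *
s=env.sense();print(s['joint_pos'].round(3),s['tau'].round(1),s['moment'].round(2))
```

```text
[-0.443  0.566  1.46  -0.005  1.24  -0.514] [ -0.7 -56.6 -28.9  -0.3   0.7  -0. ] [ 0.17 -0.21  0.03]
```

View pics/sO_full.png

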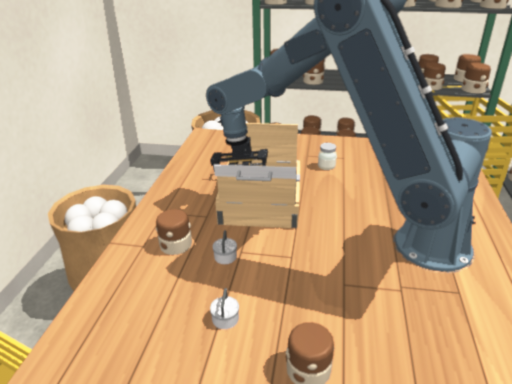

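Emit:
play_rows --commands '[[[0,0,0.002],0,0.75],[[0,0,0],0,0.6],[[0,0,0],0,0.4],[[0,0,0],0,0.2],[[0,0,0],0,0.2],[[0,0,0],0,0.2]]'

```text
time_s: 35.45
ee_pos: [607.7, -160.0, 35.2]
eef_rot: [-0.026, 0.997, 0.036, -0.055]
wrist_force: [0.7, -0.4, 0.4]
grip_width: 35.2
```

Run:
```python
from h import *
gobar(chw((60,0,84)),CH[2])
```

```text
bar world [ 612.4 -162.    76.9] chest 65.3 -4.5
t 35.45 tcp [ 607.7 -160.    35.2] psi 0.075 tilt 7.03 F [ 0.7 -0.4  0.4] w 35.2
tool shift mm [-6.  -4.9 -6.2] rows>= 1.0 roll deg -0.06453605300841529
zaxis [-0.112  0.049 -0.992]
```

Emit:
play_rows --commands '[[[-0.001,0,-0.008],0,0.2],[[-0.002,-0.001,-0.018],0,0.2],[[-0.003,-0.002,-0.028],0,0.2],[[-0.004,-0.002,-0.034],0,0.2],[[-0.004,-0.002,-0.036],0,0],[[-0.004,-0.002,-0.036],0,-1],[[-0.004,-0.002,-0.036],0,-1],[[-0.003,-0.002,-0.03],0,-1],[[0,0,0],0,-1]]'

```text
time_s: 36.2
ee_pos: [604.7, -159.3, 273.9]
eef_rot: [-0.028, 0.997, 0.036, -0.059]
wrist_force: [0.1, -0.7, 0.9]
grip_width: 66.6
```

Run:
```python
from h import *
go([572,145,280],CH[2])
shot('side','sP',(190,60,330,220),5);shot('top','tP');crop('pics/tP_full.png','tPc',(180,130,350,240),4)
```

```text
t 36.2 tcp [ 604.7 -159.3  273.9] psi 0.075 tilt 7.47 F [ 0.1 -0.7  0.9] w 66.6
tool shift mm [ -10.5 -305.6   13.6] rows>= 8.0 roll deg -0.06707043892391257
```

View pics/sP.png

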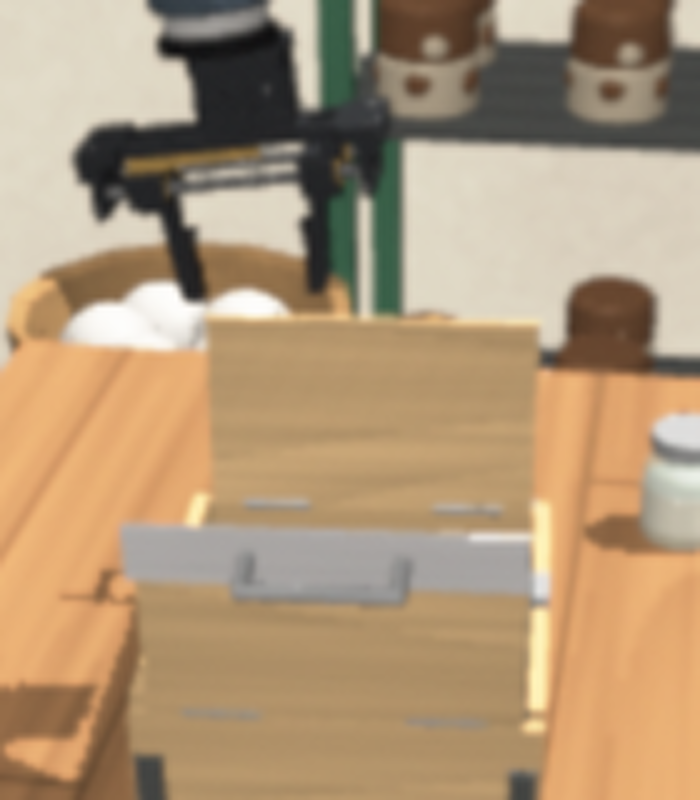

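View pics/tPc.png

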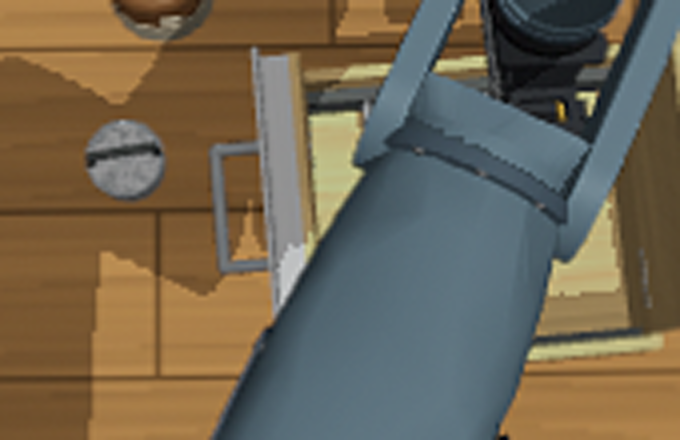

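Run:
```python
from h import *
t=lambda u,v:(180+(u+.5)/4-.5,130+(v+.5)/4-.5)
print(unp('top',t(125,160),42));a=unp('top',t(89,158),72);b=unp('top',t(161,151),72);print(a,b,(a+b)/2,np.arctan2(a[1]-b[1],a[0]-b[0])-np.pi/2)
crop('pics/sA_full.png','sAc',(195,215,300,330),6)
```

```text
[600.53679145 139.43471243  42.        ]
[597.45491194 166.86328415  72.        ] [602.77871623 105.02032234  72.        ] [600.11681408 135.94180324  72.        ] 0.08587414202983346
```

View pics/sAc.png

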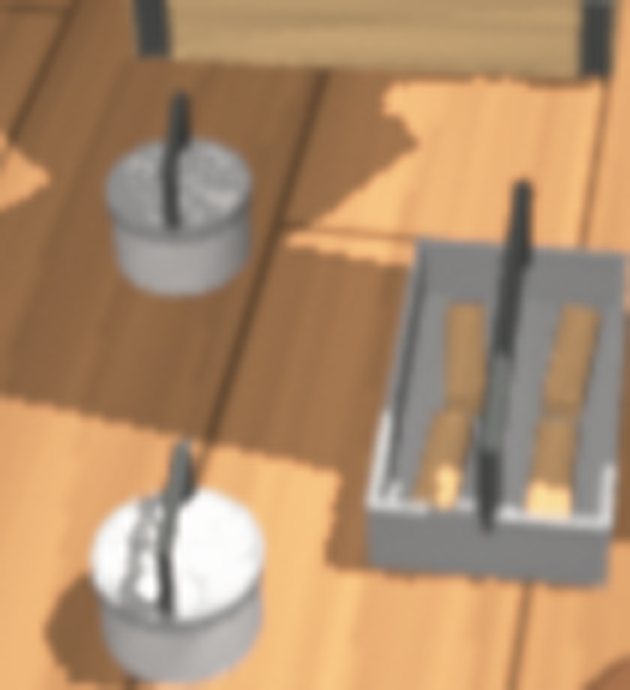

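Run:
```python
from h import *
print('tin side',unp('side',(195+179.5/6-.5,215+188.5/6-.5),42))
print('block top',unp('top',(219,118),105),unp('side',(173,220),105))
gobar([600.5,138,200],.083,k=40)
```

```text
tin side [604.5726992  141.94106734  42.        ]
block top [767.6987242 105.3995882 105.       ] [756.43660515 125.33557941 105.        ]
bar world [ 608.  -160.7  307.8] chest 61.0 -2.9
t 36.3 tcp [ 603.  -158.5  268.2] psi 0.075 tilt 7.86 F [ 0.1  0.5 -0.7] w 74.7
tool shift mm [  27.9 -291.1  124.1] rows>= 8.0 roll deg -0.4521971604799069
zaxis [-0.125  0.055 -0.991]
```

Emit:
play_rows --commands '[[[0.001,-0.015,0],0,-1],[[0.001,-0.025,0],0,-1],[[0.002,-0.034,0],0,-1],[[0.002,-0.036,0],0,-1],[[0.002,-0.036,0],0,-1],[[0.002,-0.036,0],0,-1],[[0.002,-0.036,0.001],0,-1],[[0.001,-0.034,0.002],0,-1],[[0.001,-0.025,0.002],0,-1],[[0.001,-0.015,0.002],0,-1],[[0,0,0],0,-1],[[0,0,0],0,-1]]'

```text
time_s: 37.3
ee_pos: [580.9, 158.1, 254.1]
eef_rot: [-0.035, 0.995, 0.035, -0.084]
wrist_force: [-0.6, -0.2, 0.2]
grip_width: 87.9
```

Run:
```python
from h import *
gobar([602,139.5,150],.083,k=40);print(st()[1].round(3))
```

```text
bar world [587.6 155.5 293.4] chest 64.6 314.0
t 37.3 tcp [580.9 158.1 254.1] psi 0.076 tilt 10.41 F [-0.6 -0.2  0.2] w 87.9
tool shift mm [ 36.5  27.6 137.6] rows>= 4.0 roll deg -0.40893204463063826
zaxis [-0.169  0.064 -0.984]
[[ 0.984  0.063 -0.169]
 [ 0.075 -0.995  0.064]
 [-0.164 -0.075 -0.984]]
```

Emit:
play_rows --commands '[[[0.008,0.006,0.025],0,-1],[[0.009,0.007,0.034],0,-1],[[0.009,0.007,0.036],0,-1],[[0.007,0.006,0.03],0,-1],[[0,0,0],0,-1],[[0,0,0],0,-1]]'

```text
time_s: 37.8
ee_pos: [591.4, 138.7, 116.7]
eef_rot: [-0.035, 0.995, 0.033, -0.086]
wrist_force: [-0.2, -0.5, 1.5]
grip_width: 88.4
```

Run:
```python
from h import *
gobar([602,139.5,72],.083,k=40);print(st()[1].round(3))
shot('side','sQ',(170,130,300,280),5)
shot('top','tQ',(150,100,270,220),5)
```

```text
bar world [598.4 136.2 156. ] chest 73.9 293.9
t 37.8 tcp [591.4 138.7 116.7] psi 0.073 tilt 10.66 F [-0.2 -0.5  1.5] w 88.4
tool shift mm [18.   3.2 82.1] rows>= 3.0 roll deg -0.5711163113999674
zaxis [-0.174  0.063 -0.983]
[[ 0.983  0.06  -0.174]
 [ 0.072 -0.995  0.063]
 [-0.169 -0.074 -0.983]]
```

View pics/sQ.png

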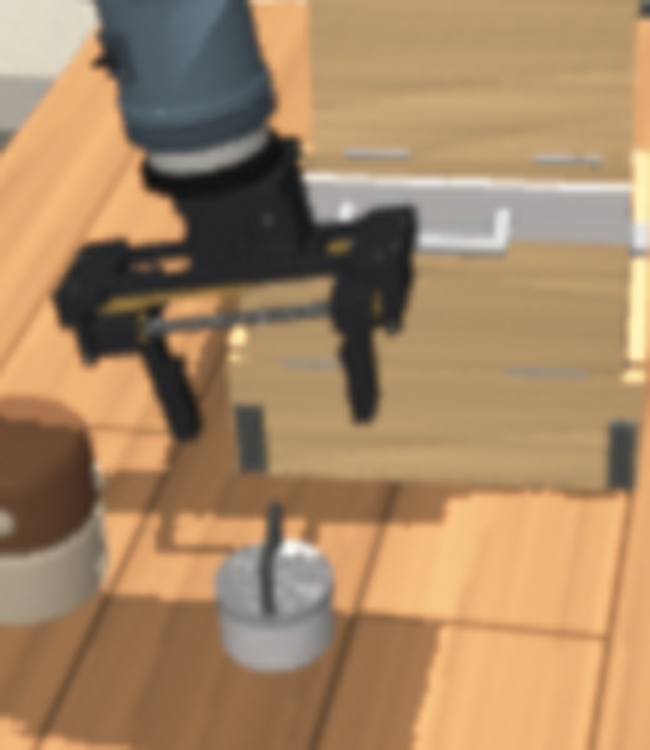

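View pics/tQ.png

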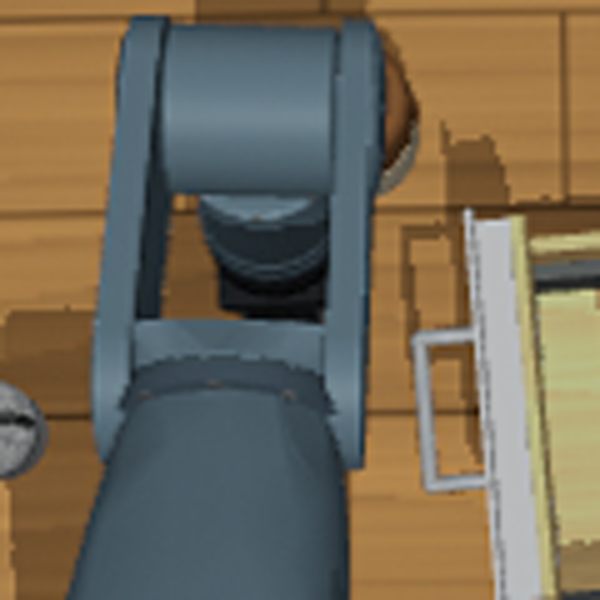

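Emit:
play_rows --commands '[[[0.004,0.001,0.022],0,-1],[[0.005,0.001,0.026],0,-1],[[0.004,0.001,0.018],0,-1],[[0,0,0],0,-1],[[0,0,0],0,-1]]'

```text
time_s: 38.32
ee_pos: [603.1, 141.1, 62.7]
eef_rot: [-0.034, 0.996, 0.033, -0.075]
wrist_force: [1.1, -0.3, 1.1]
grip_width: 88.3
```

Run:
```python
from h import *
gobar([602,139.5,72],.083,k=40)
shot('side','sR',(170,130,300,280),5)
```

```text
bar world [609.2 138.6 102.1] chest 84.8 295.5
t 38.32 tcp [603.1 141.1  62.7] psi 0.072 tilt 9.44 F [ 1.1 -0.3  1.1] w 88.3
tool shift mm [-2.6  0.9 30.9] rows>= 1.0 roll deg -0.6037331707321151
zaxis [-0.151  0.064 -0.986]
```

View pics/sR.png

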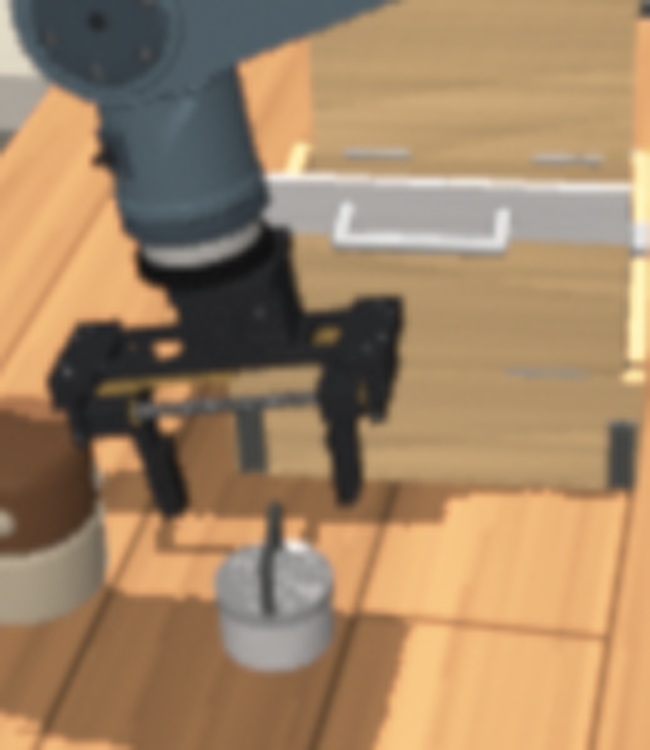

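Run:
```python
from h import *
print((5*(proj('side',[[602,139.5,72],[602,139.5,42],[604,112.5,72],[600,166.5,72],[602,139.5,0]])-[170,130])).round())
b=barpos(27);print((5*(proj('side',b)-[170,130])).round())
```

```text
[[274. 536.]
 [277. 577.]
 [282. 507.]
 [266. 567.]
 [282. 633.]]
bar world [607.3 139.4  89.5] chest 83.0 296.5
[[263. 511.]]
```

Emit:
play_rows --commands '[[[-0.003,0.001,0.016],0,-1],[[-0.002,0,0.012],0,-1],[[0,0,0.002],0,0.3],[[0,0,0],0,1],[[0,0,0],0,1],[[0,0,0],0,1],[[0,0,0],0,1],[[0,0,0],0,1],[[0,0,0],0,1],[[0,0,0],0,1],[[0,0,0],0,1],[[0,0,0],0,1],[[0,0,0],0,1],[[0,0,0],0,1]]' --newtons 20

```text
time_s: 39.53
ee_pos: [602.0, 142.1, 45.6]
eef_rot: [-0.034, 0.997, 0.034, -0.065]
wrist_force: [1.5, 0.2, 0.3]
grip_width: 10.0
```

Run:
```python
from h import *
gobar([602,139.5,72],.083,k=40)
shot('side','sS',(170,130,300,280),5)
```

```text
bar world [607.3 139.6  85.2] chest 83.0 296.6
t 39.53 tcp [602.  142.1  45.6] psi 0.073 tilt 8.47 F [1.5 0.2 0.3] w 10.0
tool shift mm [-3.5  0.7 13.8] rows>= 1.0 roll deg -0.5934538315610123
zaxis [-0.133  0.064 -0.989]
```

View pics/sS.png

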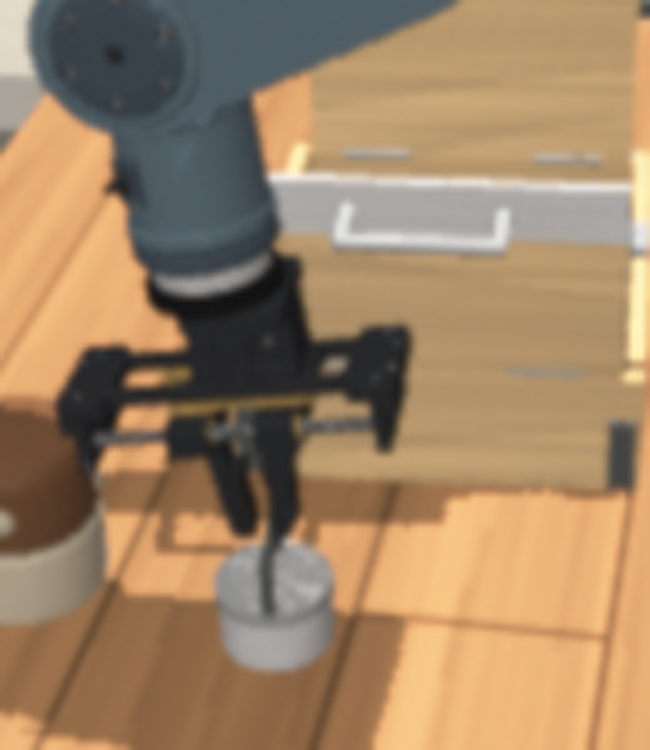

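Emit:
play_rows --commands '[[[0,0,0],0,0.2],[[0,0,0],0,0.2],[[0,0,0],0,0.2],[[-0.003,0,0.008],0,0.2],[[-0.002,0,0.008],0,0.2],[[0,0,0],0,0.2],[[0,0,0],0,0.2]]'

```text
time_s: 40.17
ee_pos: [593.6, 142.8, 28.4]
eef_rot: [-0.034, 0.997, 0.034, -0.066]
wrist_force: [-0.7, 0.1, 0.6]
grip_width: 35.1
```

Run:
```python
from h import *
gobar([602,139.5,72],.083,k=40)
shot('side','sT',(170,130,300,280),5)
```

```text
bar world [599.  140.3  67.9] chest 74.8 298.0
t 40.17 tcp [593.6 142.8  28.4] psi 0.073 tilt 8.52 F [-0.7  0.1  0.6] w 35.1
tool shift mm [ 2.4  0.7 -4.5] rows>= 1.0 roll deg -0.5948352843824244
zaxis [-0.134  0.064 -0.989]
```

View pics/sT.png

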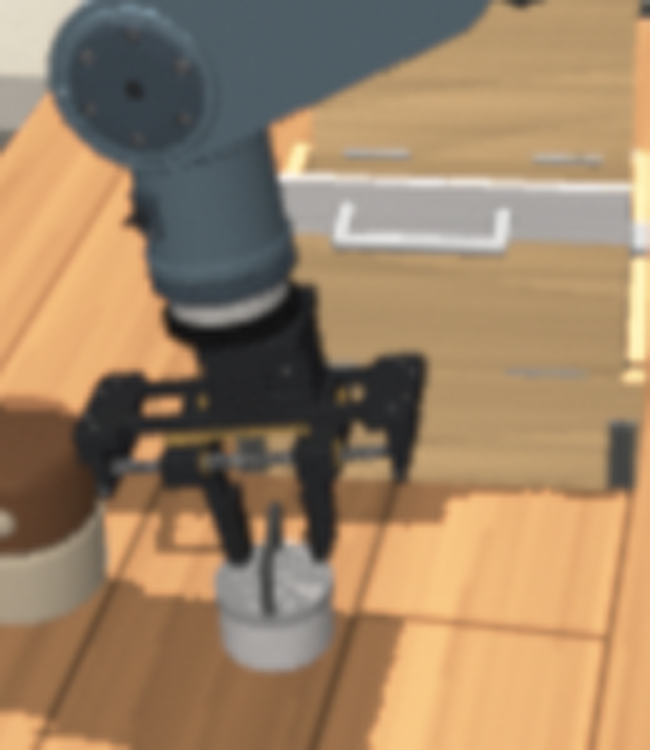

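Emit:
play_rows --commands '[[[0,0,0],0,0.6],[[0,0,0],0,1],[[0,0,0],0,1],[[0,0,0],0,1],[[0,0,0],0,1],[[0,0,0],0,1],[[0,0,0],0,1],[[0,0,0],0,1]]'

```text
time_s: 40.88
ee_pos: [594.4, 142.6, 28.5]
eef_rot: [-0.034, 0.997, 0.034, -0.065]
wrist_force: [0.2, 0.2, -0.3]
grip_width: 7.2
```

Run:
```python
from h import *
gobar([602,139.5,72],.083,k=40)
shot('side','sU',(170,130,300,280),5)
```

```text
bar world [599.7 140.   68.1] chest 75.5 297.7
t 40.88 tcp [594.4 142.6  28.5] psi 0.072 tilt 8.45 F [ 0.2  0.2 -0.3] w 7.2
tool shift mm [ 1.8  0.4 -4.2] rows>= 1.0 roll deg -0.6076295354339398
zaxis [-0.132  0.064 -0.989]
```

View pics/sU.png

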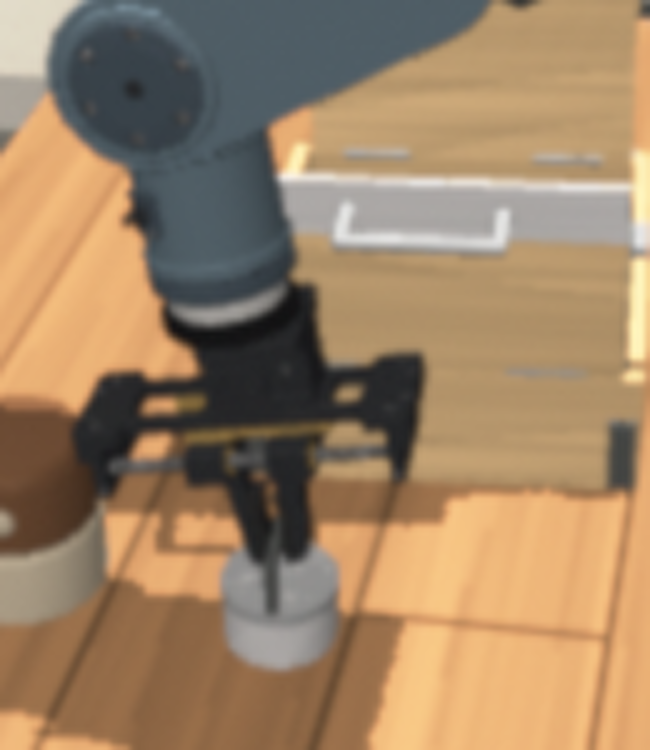

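Emit:
play_rows --commands '[[[0,0,0],0,1],[[-0.001,0,-0.008],0,1],[[-0.002,-0.001,-0.018],0,1],[[-0.003,-0.002,-0.026],0,1],[[-0.004,-0.002,-0.032],0,1],[[-0.004,-0.002,-0.034],0,1],[[-0.004,-0.002,-0.034],0,1],[[-0.004,-0.002,-0.034],0,1],[[-0.004,-0.002,-0.034],0,1],[[-0.004,-0.002,-0.03],0,1],[[-0.003,-0.002,-0.022],0,1],[[0,0,0],0,1]]' --newtons 55

```text
time_s: 41.93
ee_pos: [591.1, 139.7, 314.5]
eef_rot: [-0.034, 0.996, 0.034, -0.073]
wrist_force: [1.3, 0.9, -1.8]
grip_width: 6.0
```

Run:
```python
from h import *
T=chw((-60,-55,350));gobar(T,CH[2]);print(st()[1].round(3))
shot('side','sV');shot('top','tV')
```

```text
bar world [597.3 137.  355.9] chest 72.9 294.8
t 41.93 tcp [591.1 139.7 314.5] psi 0.073 tilt 9.25 F [ 1.3  0.9 -1.8] w 6.0
tool shift mm [-129.7  351.1   -1.2] rows>= 10.0 roll deg -0.1642780833706687
zaxis [-0.148  0.063 -0.987]
[[ 0.987  0.062 -0.148]
 [ 0.072 -0.995  0.063]
 [-0.143 -0.073 -0.987]]
```

View pics/sV.png

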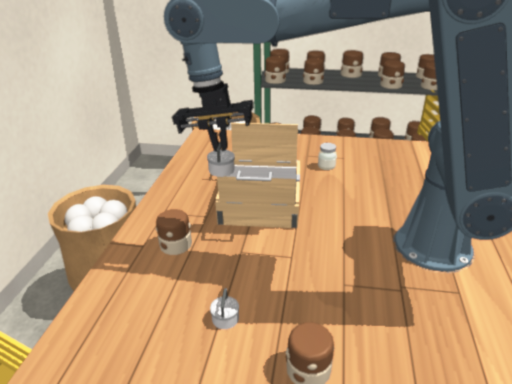

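View pics/tV.png

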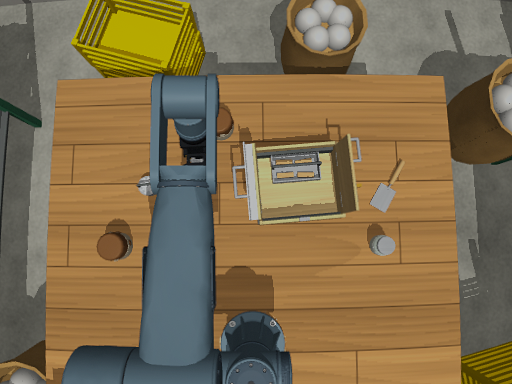

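Emit:
play_rows --commands '[[[-0.004,0.012,-0.002],0,1],[[-0.008,0.02,-0.002],0,1],[[-0.01,0.028,-0.002],0,1],[[-0.012,0.032,-0.002],0,1],[[-0.012,0.032,-0.003],0,1],[[-0.012,0.032,-0.003],0,1],[[-0.012,0.032,-0.003],0,1],[[-0.012,0.032,-0.003],0,1],[[-0.012,0.032,-0.003],0,1],[[-0.012,0.032,-0.002],0,1],[[-0.01,0.028,-0.002],0,1],[[-0.008,0.02,0],0,1],[[-0.004,0.012,0],0,1],[[0,0,0],0,1],[[0,0,0],0,1]]'

```text
time_s: 43.28
ee_pos: [460.0, -232.1, 288.8]
eef_rot: [-0.048, 0.992, 0.033, -0.109]
wrist_force: [0.4, 0.1, -2.3]
grip_width: 6.3
```

Run:
```python
from h import *
T=chw((-60,-55,200));gobar(T,CH[2]);print(st()[1].round(3))
shot('side','sW',(160,50,360,250),3)
```

```text
bar world [ 469.3 -235.7  329.6] chest -83.1 -67.1
t 43.28 tcp [ 460.  -232.1  288.8] psi 0.079 tilt 13.7 F [ 0.4  0.1 -2.3] w 6.3
tool shift mm [ 50.3   0.6 122.2] rows>= 4.0 roll deg 0.15926471267824172
zaxis [-0.22   0.087 -0.972]
[[ 0.974  0.056 -0.22 ]
 [ 0.077 -0.993  0.087]
 [-0.214 -0.102 -0.972]]
```

View pics/sW.png

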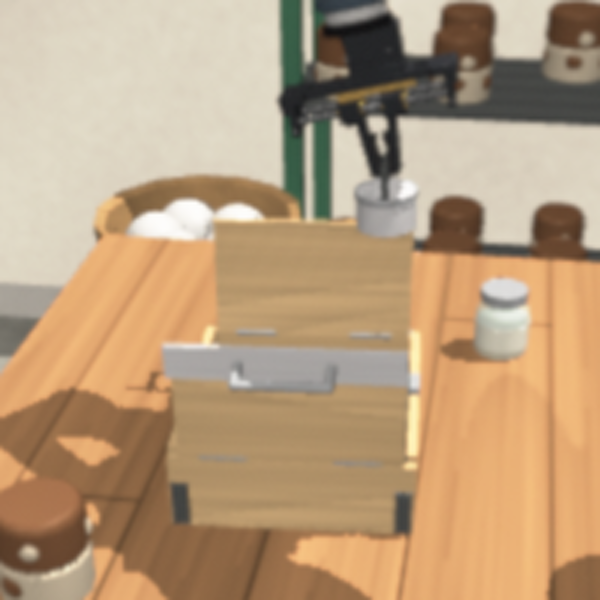

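Emit:
play_rows --commands '[[[0.009,0,0.018],0,1],[[0.011,0,0.026],0,1],[[0.012,0,0.028],0,1],[[0.01,0,0.026],0,1],[[0.006,0,0.018],0,1],[[0,0,0],0,1],[[0,0,0],0,1]]'

```text
time_s: 43.92
ee_pos: [481.3, -209.3, 158.0]
eef_rot: [-0.049, 0.992, 0.038, -0.111]
wrist_force: [-0.1, -0.2, -1.8]
grip_width: 6.6
```

Run:
```python
from h import *
T=chw((-60,-55,130));gobar(T,CH[2])
shot('side','sX',(160,50,360,250),3);shot('top','tX',(230,100,370,240),5)
```

```text
bar world [ 490.8 -213.   198.8] chest -59.9 -46.1
t 43.92 tcp [ 481.3 -209.3  158. ] psi 0.089 tilt 13.99 F [-0.1 -0.2 -1.8] w 6.6
tool shift mm [14.7 16.1 65.8] rows>= 2.0 roll deg 0.7201054455045831
zaxis [-0.225  0.089 -0.97 ]
```

View pics/sX.png

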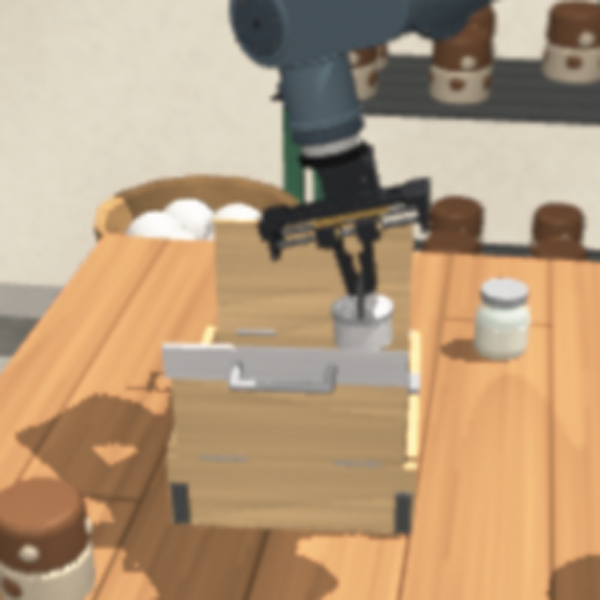

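View pics/tX.png

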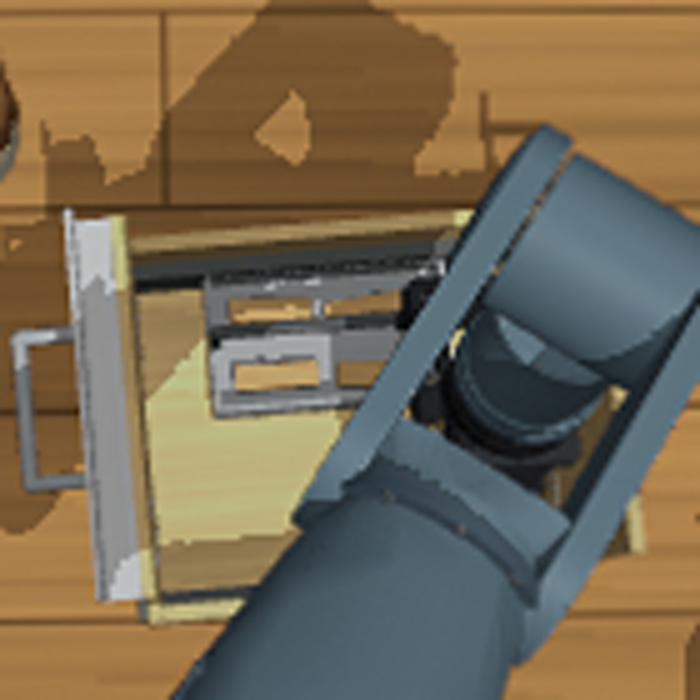

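Emit:
play_rows --commands '[[[0.003,0.005,0.018],0.3,1],[[0.004,0.005,0.022],0.3,1],[[0.003,0.004,0.018],0,1],[[0,0,0],0,1],[[0,0,0],0,1]]'

```text
time_s: 44.43
ee_pos: [485.3, -222.0, 107.6]
eef_rot: [-0.043, 0.993, 0.033, -0.104]
wrist_force: [1.1, -0.4, -1.3]
grip_width: 6.0
```

Run:
```python
from h import *
T=chw((-60,-55,84));gobar(T,CH[2])
shot('side','sY',(160,50,360,250),3)
```

```text
bar world [ 494.1 -225.2  148.5] chest -57.5 -58.5
t 44.43 tcp [ 485.3 -222.   107.6] psi 0.076 tilt 12.92 F [ 1.1 -0.4 -1.3] w 6.0
tool shift mm [10.7  2.4 63.7] rows>= 2.0 roll deg -0.020289352262737318
zaxis [-0.209  0.078 -0.975]
```

View pics/sY.png

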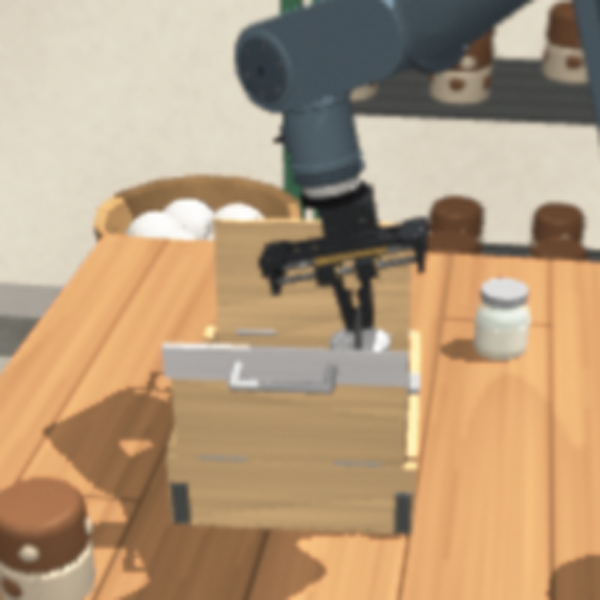

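Emit:
play_rows --commands '[[[0.001,0,0.016],0,1],[[0.002,0,0.018],0,1],[[0.001,0,0.014],0,1],[[0.001,0,0.006],0,1],[[0,0,0],0,1]]'

```text
time_s: 44.9
ee_pos: [485.3, -221.4, 63.0]
eef_rot: [-0.037, 0.994, 0.033, -0.097]
wrist_force: [-0.4, -0.2, -2.3]
grip_width: 6.1
```

Run:
```python
from h import *
T=chw((-60,-55,80));gobar(T,CH[2])
```

```text
bar world [ 493.5 -224.2  104.1] chest -58.0 -57.5
t 44.9 tcp [ 485.3 -221.4   63. ] psi 0.074 tilt 11.96 F [-0.4 -0.2 -2.3] w 6.1
tool shift mm [ 2.6 -0.5 24.2] rows>= 1.0 roll deg -0.12111890700749174
zaxis [-0.196  0.068 -0.978]
```

Emit:
play_rows --commands '[[[0.001,0,0.01],0,1],[[0.001,0,0.008],0,1],[[0,0,0.004],0,1],[[0,0,0],0,1]]'

```text
time_s: 45.23
ee_pos: [485.7, -221.4, 43.5]
eef_rot: [-0.035, 0.994, 0.033, -0.095]
wrist_force: [0.7, 0.2, -2.9]
grip_width: 6.3
```

Emit:
play_rows --commands '[[[0,0,0.004],0,1],[[0,0,0.002],0,1],[[0,0,0],0,1]]'

```text
time_s: 45.48
ee_pos: [484.8, -221.2, 37.5]
eef_rot: [-0.035, 0.994, 0.033, -0.094]
wrist_force: [0.4, 0.4, -2.6]
grip_width: 6.4
```

Emit:
play_rows --commands '[[[0,0,0.004],0,1],[[0,0,0.002],0,1],[[0,0,0],0,1]]'

```text
time_s: 45.73
ee_pos: [484.3, -223.2, 34.2]
eef_rot: [-0.033, 0.994, 0.033, -0.094]
wrist_force: [-0.3, -0.2, -2.1]
grip_width: 6.0
```

Expected floor height is ~34.5; one more nudge, then release.

Emit:
play_rows --commands '[[[0,0,0.003],0,1],[[0,0,0],0,0.8],[[0,0,0],0,0.6],[[0,0,0],0,0.4],[[0,0,0],0,0.3],[[0,0,0],0,0.3],[[0,0,0],0,0.3]]'

```text
time_s: 46.32
ee_pos: [485.7, -225.9, 34.5]
eef_rot: [-0.03, 0.995, 0.033, -0.092]
wrist_force: [-0.3, 0.3, 1.2]
grip_width: 30.7
```

Run:
```python
from h import *
T=chw((-60,-55,80));gobar(T,CH[2]);print(st()[1].round(3))
```

```text
bar world [ 493.5 -228.2   75.7] chest -58.3 -61.4
t 46.32 tcp [ 485.7 -225.9   34.5] psi 0.072 tilt 11.12 F [-0.3  0.3  1.2] w 30.7
tool shift mm [-2.4 -6.7 -3.5] rows>= 1.0 roll deg -0.21379228838078493
zaxis [-0.185  0.054 -0.981]
[[ 0.981  0.06  -0.185]
 [ 0.071 -0.996  0.054]
 [-0.181 -0.067 -0.981]]
```

Emit:
play_rows --commands '[[[-0.002,0,-0.01],0,0.3],[[-0.004,-0.001,-0.02],0,0.3],[[-0.005,-0.002,-0.028],0,0.3],[[-0.006,-0.002,-0.034],0,0],[[-0.006,-0.002,-0.036],0,-1],[[-0.006,-0.002,-0.036],0,-1],[[-0.006,-0.002,-0.036],0,-1],[[-0.005,-0.002,-0.03],0,-1],[[-0.003,-0.001,-0.02],0,-1],[[0,0,0],0,-1]]'

```text
time_s: 47.15
ee_pos: [486.4, -226.6, 303.3]
eef_rot: [-0.033, 0.994, 0.033, -0.095]
wrist_force: [0.5, -1.2, 0.5]
grip_width: 75.3
```

Run:
```python
from h import *
gobar([549,363,150],.09)
shot('side','sZ');shot('top','tZ');crop('pics/tZ_full.png','tZc',(130,130,360,240),3)
```

```text
bar world [ 494.4 -229.1  344.5] chest -57.5 -62.4
t 47.15 tcp [ 486.4 -226.6  303.3] psi 0.074 tilt 11.49 F [ 0.5 -1.2  0.5] w 75.3
tool shift mm [ 132.6 -572.3  215. ] rows>= 16.0 roll deg -0.9257151761297
zaxis [-0.19   0.059 -0.98 ]
```

View pics/tZc.png

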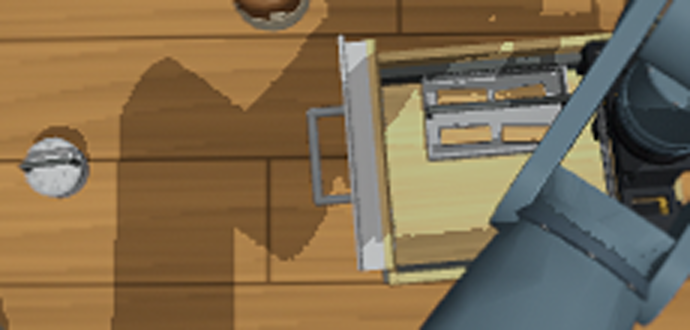

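Emit:
play_rows --commands '[[[0.003,-0.02,0],0,-1],[[0.005,-0.034,0],0,-1],[[0.006,-0.038,0],0,-1],[[0.006,-0.038,0],0,-1],[[0.006,-0.038,0],0,-1],[[0.006,-0.038,0],0,-1],[[0.006,-0.038,0],0,-1],[[0.006,-0.038,0],0,-1],[[0.006,-0.038,0],0,-1],[[0.006,-0.038,0],0,-1],[[0.006,-0.038,0.001],0,-1],[[0.006,-0.038,0.002],0,-1],[[0.006,-0.038,0.002],0,-1],[[0.006,-0.038,0.002],0,-1],[[0.005,-0.034,0.004],0,-1],[[0.003,-0.02,0.004],0,-1],[[0,0,0],0,-1],[[0,0,0],0,-1]]'

```text
time_s: 48.75
ee_pos: [515.8, 369.3, 264.7]
eef_rot: [-0.037, 0.99, 0.028, -0.133]
wrist_force: [-0.7, -1.4, -0.7]
grip_width: 88.4
```

Run:
```python
from h import *
gobar([549,363,150],.09);print(st()[1].round(3))
shot('side','sa1');shot('top','ta1')
```

```text
bar world [526.9 366.6 305.1] chest 20.2 529.1
t 48.75 tcp [515.8 369.3 264.7] psi 0.068 tilt 15.9 F [-0.7 -1.4 -0.7] w 88.4
tool shift mm [ 61.7  17.  143.1] rows>= 4.0 roll deg -1.2693961078997333
zaxis [-0.266  0.065 -0.962]
[[ 0.963  0.046 -0.266]
 [ 0.065 -0.996  0.065]
 [-0.262 -0.08  -0.962]]
```

View pics/ta1.png

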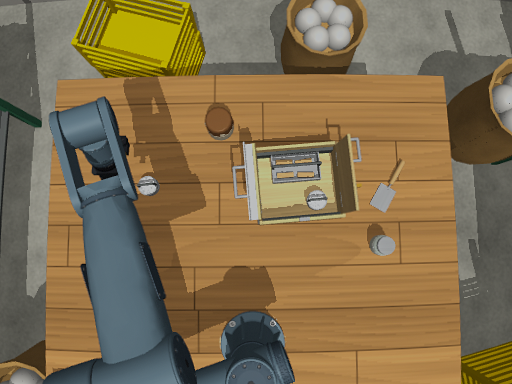

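View pics/sa1.png

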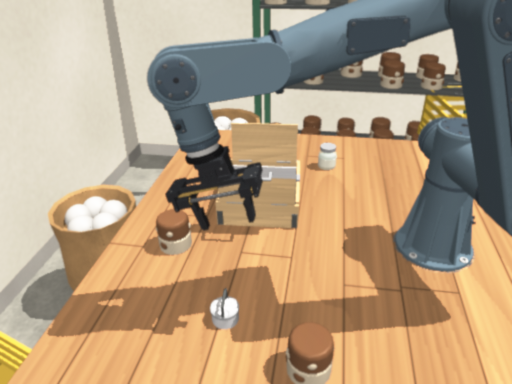

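Emit:
play_rows --commands '[[[0.015,0.004,0.03],0,-1],[[0.016,0.004,0.038],0,-1],[[0.016,0.004,0.038],0,-1],[[0.01,0.003,0.03],0,-1],[[0,0,0],0,-1],[[0,0,0],0,-1]]'

```text
time_s: 49.35
ee_pos: [540.8, 356.7, 117.6]
eef_rot: [-0.037, 0.991, 0.022, -0.13]
wrist_force: [-0.4, 0.6, 0.9]
grip_width: 88.0
```

Run:
```python
from h import *
gobar([549,363,90],.087);print(st()[1].round(3))
shot('side','sb1',(160,190,290,350),4)
print((4*(proj('side',[[549,363,72],[549,363,42],barpos(27)])-[160,190])).round())
```

```text
bar world [551.6 353.8 158.1] chest 43.8 514.5
t 49.35 tcp [540.8 356.7 117.6] psi 0.056 tilt 15.51 F [-0.4  0.6  0.9] w 88.0
tool shift mm [15.4 -3.8 66.9] rows>= 2.0 roll deg -1.7973038503810248
zaxis [-0.258  0.069 -0.964]
[[ 0.965  0.034 -0.258]
 [ 0.054 -0.996  0.069]
 [-0.255 -0.08  -0.964]]
bar world [547.5 354.7 143.5] chest 39.8 515.6
[[257. 432.]
 [260. 467.]
 [256. 333.]]
```

View pics/sb1.png

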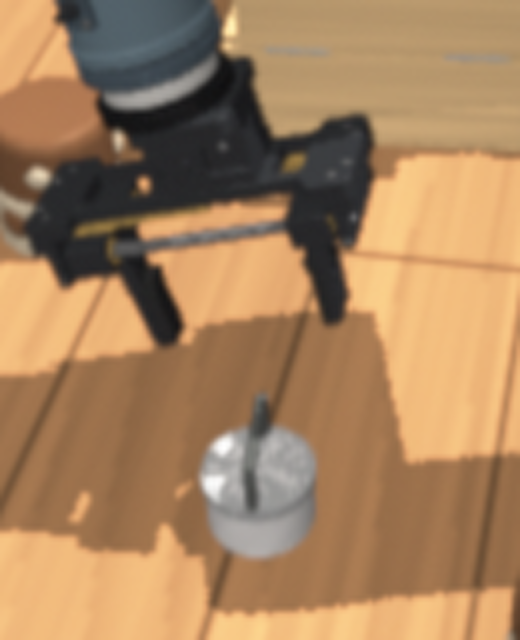

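Emit:
play_rows --commands '[[[0.004,-0.002,0.022],-0.9,-0.1],[[0.004,-0.002,0.026],-0.9,-0.1],[[0.003,-0.001,0.016],0,-0.1],[[0,0,0],0,-0.1],[[0,0,0],0,-0.1]]'

```text
time_s: 49.82
ee_pos: [542.6, 367.0, 65.4]
eef_rot: [-0.042, 0.991, 0.037, -0.12]
wrist_force: [0.3, -0.5, -0.9]
grip_width: 57.2
```

Run:
```python
from h import *
gobar([549,364,72],.087)
shot('side','sc1',(160,190,290,350),4)
```

```text
bar world [552.7 363.8 106. ] chest 45.7 524.4
t 49.82 tcp [542.6 367.   65.4] psi 0.086 tilt 14.67 F [ 0.3 -0.5 -0.9] w 57.2
tool shift mm [ 4.4  2.8 33.8] rows>= 1.0 roll deg -0.06168690369588325
zaxis [-0.242  0.075 -0.967]
```

View pics/sc1.png

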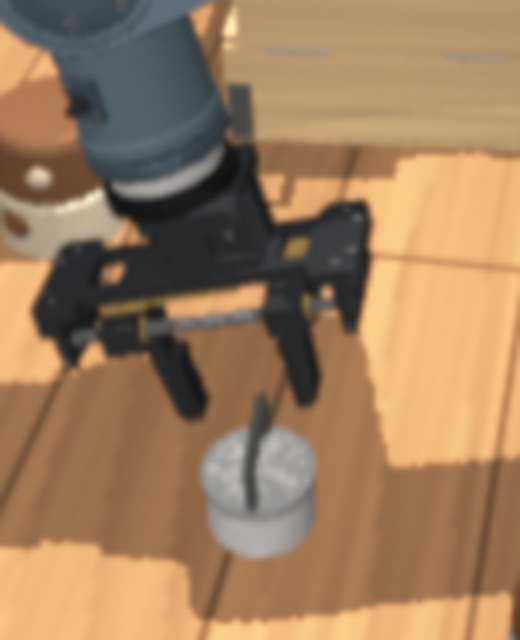

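Emit:
play_rows --commands '[[[0,0.001,0.016],0,-0.1],[[0,0.001,0.014],0,0.1],[[0,0,0.003],0,0.2],[[0,0,0],0,0.2],[[0,0,0],0,0.2]]'

```text
time_s: 50.28
ee_pos: [539.6, 368.9, 40.3]
eef_rot: [-0.044, 0.992, 0.037, -0.115]
wrist_force: [0.3, 0.1, 0.6]
grip_width: 35.5
```

Run:
```python
from h import *
gobar([549,364,72],.087)
shot('side','sd1',(160,190,290,350),4)
```

```text
bar world [549.3 365.6  81.1] chest 42.4 526.4
t 50.28 tcp [539.6 368.9  40.3] psi 0.086 tilt 14.14 F [0.3 0.1 0.6] w 35.5
tool shift mm [1.6 2.4 8.7] rows>= 1.0 roll deg -0.08104458560800362
zaxis [-0.231  0.079 -0.97 ]
```

View pics/sd1.png

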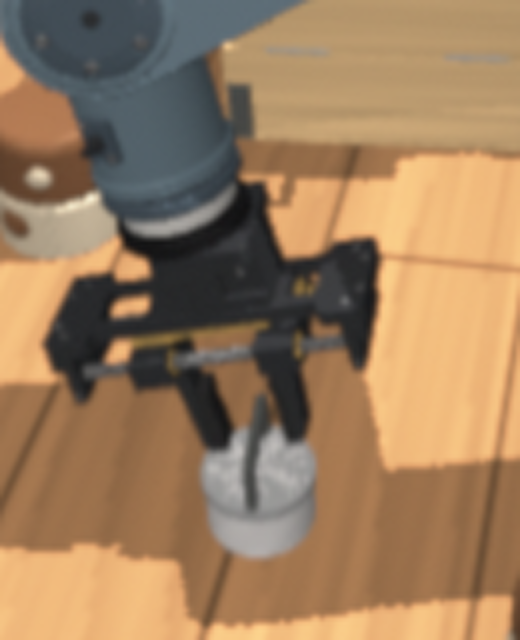

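Emit:
play_rows --commands '[[[0.001,0.001,0.01],0,0.2],[[0,0,0],0,0.5],[[0,0,0],0,1],[[0,0,0],0,1],[[0,0,0],0,1],[[0,0,0],0,1],[[0,0,0],0,1],[[0,0,0],0,1],[[0,0,0],0,1]]' --newtons 20

```text
time_s: 51.08
ee_pos: [540.0, 369.1, 31.0]
eef_rot: [-0.044, 0.992, 0.037, -0.113]
wrist_force: [0.1, 0.7, -1.1]
grip_width: 6.9
```

Run:
```python
from h import *
gobar([549,364,72],.087)
shot('side','se1',(160,190,290,350),4)
```

```text
bar world [549.6 365.7  71.8] chest 42.7 526.5
t 51.08 tcp [540.  369.1  31. ] psi 0.085 tilt 13.98 F [ 0.1  0.7 -1.1] w 6.9
tool shift mm [-0.7  1.6 -0.2] rows>= 1.0 roll deg -0.0942067120359006
zaxis [-0.228  0.08  -0.97 ]
```

View pics/se1.png

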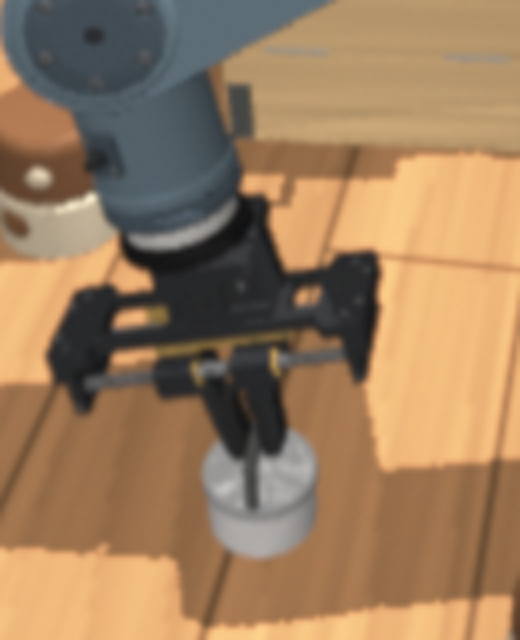

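Emit:
play_rows --commands '[[[0,0,0],0,1],[[-0.002,-0.001,-0.008],0,1],[[-0.004,-0.001,-0.018],0,1],[[-0.006,-0.002,-0.026],0,1],[[-0.008,-0.003,-0.032],0,1],[[-0.008,-0.003,-0.034],0,1],[[-0.008,-0.003,-0.034],0,1],[[-0.008,-0.003,-0.034],0,1],[[-0.008,-0.003,-0.034],0,1],[[-0.008,-0.003,-0.034],0,1],[[-0.006,-0.002,-0.026],0,1],[[-0.003,-0.001,-0.014],0,1],[[0,0,0],0,1]]' --newtons 55

```text
time_s: 52.22
ee_pos: [533.3, 363.0, 348.0]
eef_rot: [-0.042, 0.991, 0.037, -0.12]
wrist_force: [0.7, 0.4, -2.2]
grip_width: 6.1
```

Run:
```python
from h import *
T=chw((-62,58,360));gobar(T,CH[2]);print(st()[1].round(3))
T[2]=80;print(T)
shot('side','sf1')
```

```text
bar world [543.3 359.9 388.6] chest 36.0 521.2
t 52.22 tcp [533.3 363.  348. ] psi 0.085 tilt 14.54 F [ 0.7  0.4 -2.2] w 6.1
tool shift mm [-92.8 465.1   8.2] rows>= 12.0 roll deg 0.5356929138302341
zaxis [-0.24   0.074 -0.968]
[[ 0.969  0.063 -0.24 ]
 [ 0.083 -0.994  0.074]
 [-0.234 -0.091 -0.968]]
[ 480.77521204 -109.37488861   80.        ]
```

View pics/sf1.png

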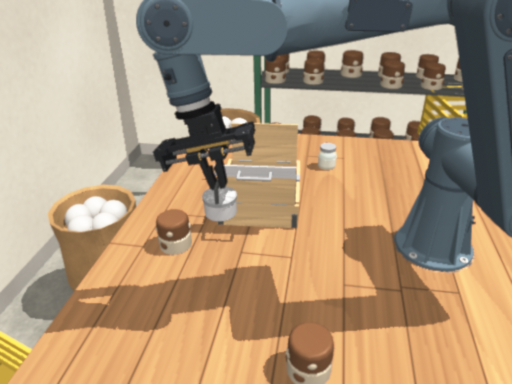

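Emit:
play_rows --commands '[[[-0.003,0.014,-0.001],0,1],[[-0.004,0.024,-0.002],0,1],[[-0.005,0.032,-0.003],0,1],[[-0.006,0.036,-0.003],0,1],[[-0.006,0.036,-0.003],0,1],[[-0.006,0.036,-0.003],0,1],[[-0.006,0.036,-0.003],0,1],[[-0.006,0.036,-0.003],0,1],[[-0.006,0.036,-0.003],0,1],[[-0.006,0.036,-0.003],0,1],[[-0.006,0.036,-0.003],0,1],[[-0.005,0.032,-0.002],0,1],[[-0.004,0.024,0],0,1],[[-0.003,0.014,0],0,1],[[0,0,0],0,1],[[0,0,0],0,1]]'

```text
time_s: 53.6
ee_pos: [475.0, -96.2, 322.4]
eef_rot: [-0.044, 0.987, 0.036, -0.148]
wrist_force: [0.5, -0.5, -2.6]
grip_width: 6.0
```

Run:
```python
from h import *
T=chw((-62,58,200));gobar(T,CH[2]);print(st()[1].round(3))
shot('side','sg1',(160,50,360,250),3);shot('top','tg1',(200,100,370,240),4)
```

```text
bar world [487.5 -99.4 362.4] chest -54.6 67.4
t 53.6 tcp [475.  -96.2 322.4] psi 0.089 tilt 17.8 F [ 0.5 -0.5 -2.6] w 6.0
tool shift mm [ 39.8  25.5 155.9] rows>= 5.0 roll deg 0.7494535129898368
zaxis [-0.296  0.077 -0.952]
[[ 0.953  0.059 -0.296]
 [ 0.085 -0.993  0.077]
 [-0.289 -0.098 -0.952]]
```

View pics/sg1.png

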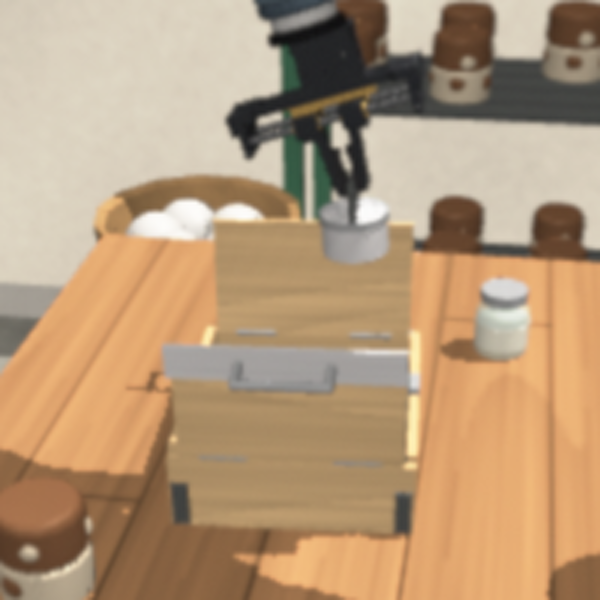

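View pics/tg1.png

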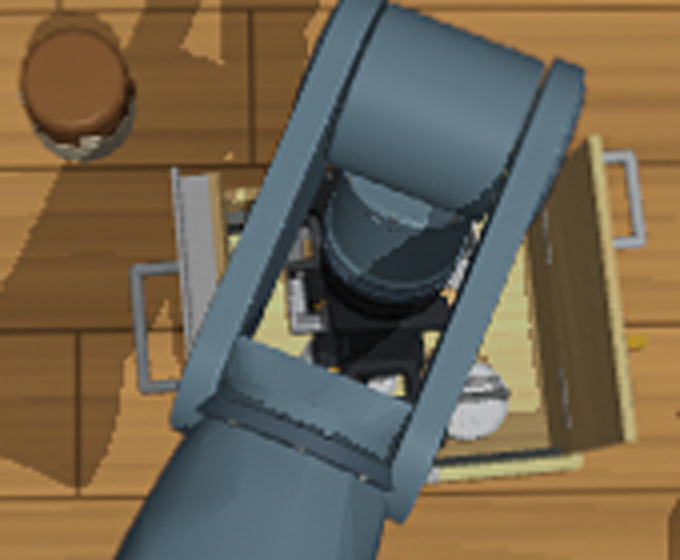

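Emit:
play_rows --commands '[[[0.007,0.006,0.024],0.4,1],[[0.01,0.007,0.034],0.4,1],[[0.01,0.007,0.036],0,1],[[0.008,0.006,0.03],0,1],[[0.005,0.004,0.02],0,1],[[0,0,0],0,1],[[0,0,0],0,1]]'

```text
time_s: 54.28
ee_pos: [474.4, -102.8, 167.0]
eef_rot: [-0.043, 0.988, 0.037, -0.146]
wrist_force: [0.9, -0.7, -2.1]
grip_width: 6.1
```

Run:
```python
from h import *
T=chw((-62,52,130));gobar(T,CH[2]);print(st()[1].round(3))
p=unp('top',(200+475.5/4-.5,100+408.5/4-.5),48);d=p[:2]-CH[:2];c,s=np.cos(.076),np.sin(.076);print('tin1 chest',c*d[0]+s*d[1],-s*d[0]+c*d[1])
shot('side','sh1',(160,50,360,250),3);shot('top','th1',(200,100,370,240),4)
```

```text
bar world [ 486.7 -105.9  207.1] chest -55.9 61.0
t 54.28 tcp [ 474.4 -102.8  167. ] psi 0.088 tilt 17.48 F [ 0.9 -0.7 -2.1] w 6.1
tool shift mm [16.  16.4 74.4] rows>= 2.0 roll deg 0.7153493595441625
zaxis [-0.291  0.073 -0.954]
[[ 0.955  0.06  -0.291]
 [ 0.085 -0.994  0.073]
 [-0.285 -0.095 -0.954]]
tin1 chest -68.8974139799141 -65.67080882046716
```

View pics/sh1.png

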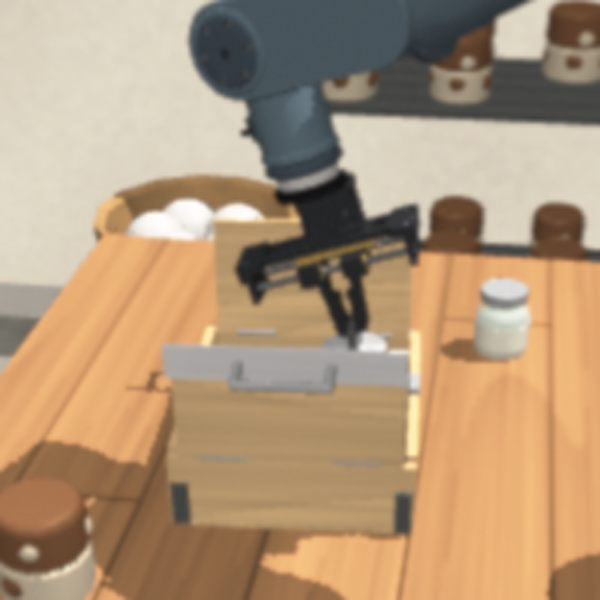

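View pics/th1.png

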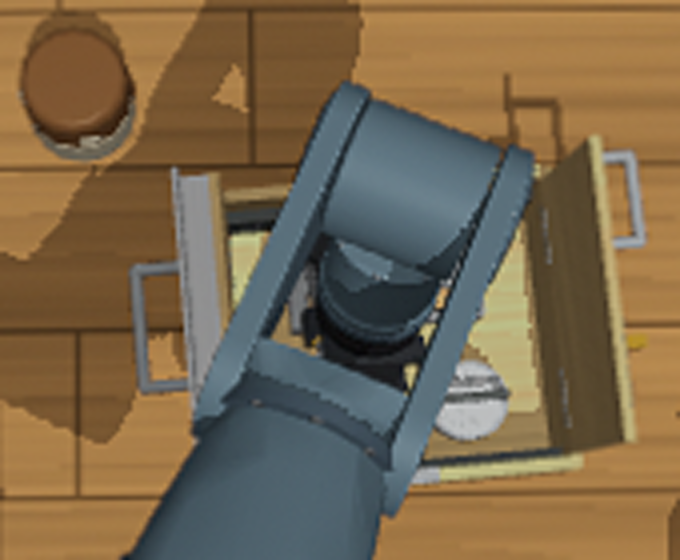

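Emit:
play_rows --commands '[[[0.005,0.003,0.02],0.4,1],[[0.007,0.003,0.026],0.3,1],[[0.006,0.003,0.02],0,1],[[0.002,0.001,0.006],0,1],[[0,0,0],0,1],[[0,0,0],0,1]]'

```text
time_s: 54.88
ee_pos: [484.0, -108.4, 103.1]
eef_rot: [-0.036, 0.99, 0.032, -0.135]
wrist_force: [-0.4, -0.7, -2.8]
grip_width: 6.2
```

Run:
```python
from h import *
T=chw((-50,58,84));gobar(T,CH[2])
shot('side','si1',(160,50,360,250),3);shot('top','ti1',(200,100,370,240),4)
```

```text
bar world [ 495.4 -111.   143.5] chest -47.6 55.3
t 54.88 tcp [ 484.  -108.4  103.1] psi 0.076 tilt 16.06 F [-0.4 -0.7 -2.8] w 6.2
tool shift mm [13.4  2.1 58. ] rows>= 2.0 roll deg -0.02439959284393105
zaxis [-0.269  0.062 -0.961]
```

View pics/si1.png

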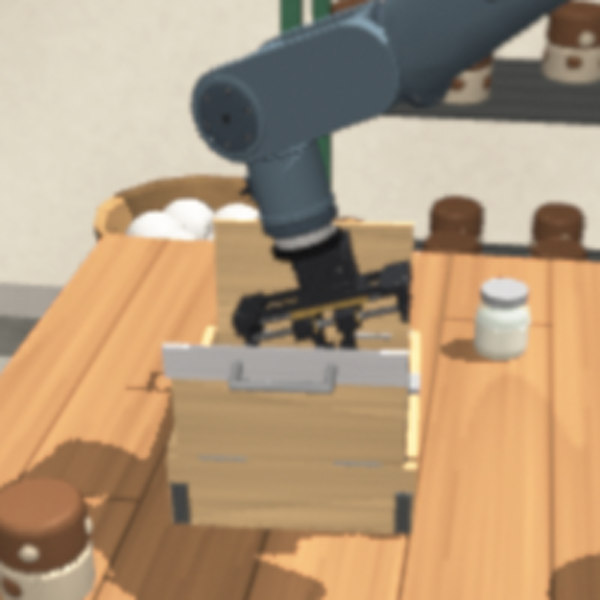

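View pics/ti1.png

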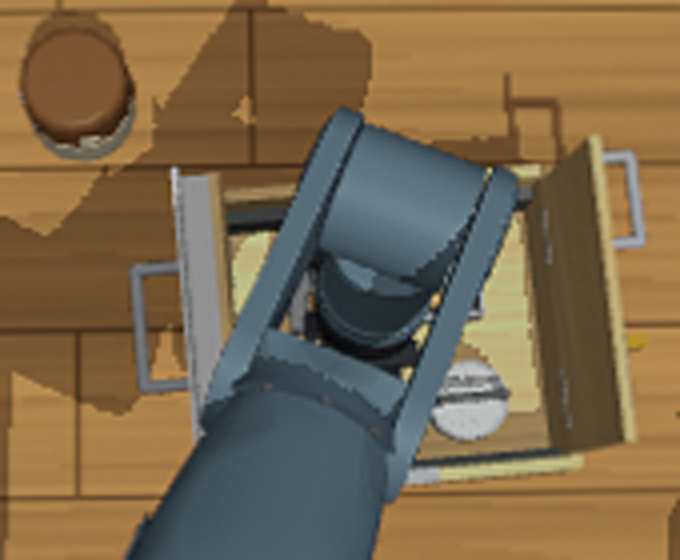

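Emit:
play_rows --commands '[[[0.001,0.001,0.016],0,1],[[0.001,0.001,0.018],0,1],[[0.001,0,0.012],0,1],[[0,0,0.005],0,1],[[0,0,0],0,1]]'

```text
time_s: 55.4
ee_pos: [479.1, -109.2, 58.9]
eef_rot: [-0.033, 0.991, 0.032, -0.128]
wrist_force: [0.0, -1.2, -2.8]
grip_width: 6.3
```

Run:
```python
from h import *
T=chw((-56,58,80));gobar(T,CH[2])
```

```text
bar world [ 489.8 -111.6   99.4] chest -53.1 55.1
t 55.4 tcp [ 479.1 -109.2   58.9] psi 0.074 tilt 15.23 F [ 0.  -1.2 -2.8] w 6.3
tool shift mm [ 2.1 -1.4 19.6] rows>= 1.0 roll deg -0.1024616917453817
zaxis [-0.257  0.057 -0.965]
```

Emit:
play_rows --commands '[[[0.002,0,0.008],0,1],[[0.001,0,0.006],0,1],[[0,0,0.003],0,1],[[0,0,0],0,1]]'

```text
time_s: 55.73
ee_pos: [479.3, -108.6, 42.2]
eef_rot: [-0.032, 0.991, 0.032, -0.127]
wrist_force: [-1.3, -0.4, -3.3]
grip_width: 6.1
```

Emit:
play_rows --commands '[[[0,0,0.004],0,1],[[0,0,0.002],0,1],[[0,0,0],0,1]]'

```text
time_s: 55.98
ee_pos: [478.5, -109.6, 37.7]
eef_rot: [-0.031, 0.991, 0.032, -0.127]
wrist_force: [-1.0, -0.1, -2.1]
grip_width: 6.1
```

Emit:
play_rows --commands '[[[0,0,0.004],0,1],[[0,0,0.002],0,1],[[0,0,0],0,1]]'

```text
time_s: 56.23
ee_pos: [478.0, -111.5, 37.6]
eef_rot: [-0.029, 0.991, 0.032, -0.127]
wrist_force: [0.1, -0.1, -2.4]
grip_width: 6.2
```

Emit:
play_rows --commands '[[[0,0,0.002],0,0.85],[[0,0,0],0,0.7],[[0,0,0],0,0.5],[[0,0,0],0,0.3],[[0,0,0],0,0.3],[[0,0,0],0,0.3],[[0,0,0],0,0.3]]'

```text
time_s: 56.82
ee_pos: [479.5, -113.0, 37.2]
eef_rot: [-0.027, 0.991, 0.032, -0.124]
wrist_force: [0.5, 0.1, 0.5]
grip_width: 30.9
```

Run:
```python
from h import *
T=chw((-56,58,80));gobar(T,CH[2]);print(st()[1].round(3))
```

```text
bar world [ 490.  -114.9   77.9] chest -53.2 51.8
t 56.82 tcp [ 479.5 -113.    37.2] psi 0.073 tilt 14.64 F [0.5 0.1 0.5] w 30.9
tool shift mm [-3.2 -6.3 -1. ] rows>= 1.0 roll deg -0.1714765684441762
zaxis [-0.249  0.046 -0.968]
[[ 0.967  0.057 -0.249]
 [ 0.071 -0.996  0.046]
 [-0.245 -0.062 -0.968]]
```

Emit:
play_rows --commands '[[[-0.002,0,-0.009],0,0.3],[[-0.005,-0.001,-0.019],0,0.3],[[-0.007,-0.002,-0.027],0,0.3],[[-0.008,-0.002,-0.033],0,0.3],[[-0.009,-0.002,-0.035],0,0.3],[[-0.009,-0.002,-0.035],0,0.3],[[-0.009,-0.002,-0.035],0,0.3],[[-0.009,-0.002,-0.035],0,0.3],[[-0.006,-0.002,-0.025],0,0.3],[[0,0,0],0,0.3]]'

```text
time_s: 57.65
ee_pos: [476.6, -112.6, 313.4]
eef_rot: [-0.029, 0.991, 0.033, -0.128]
wrist_force: [0.2, 0.2, 1.8]
grip_width: 30.9
```

Run:
```python
from h import *
go([430,150,290],CH[2])
```

```text
t 57.65 tcp [ 476.6 -112.6  313.4] psi 0.074 tilt 15.06 F [0.2 0.2 1.8] w 30.9
tool shift mm [ -20.2 -262.7   47.6] rows>= 7.0 roll deg -0.08974656242138518
```

Move away to +y for a clear view.

Emit:
play_rows --commands '[[[-0.001,-0.02,0],0,0.3],[[-0.002,-0.034,0],0,0.3],[[-0.002,-0.038,0],0,0.3],[[-0.002,-0.038,0],0,0.3],[[-0.002,-0.038,0],0,0.3],[[-0.002,-0.038,0],0,0.3],[[-0.002,-0.038,0],0,0.3],[[-0.002,-0.034,0],0,0.3],[[-0.001,-0.02,0],0,0.3],[[0,0,0],0,0.3]]'

```text
time_s: 58.48
ee_pos: [440.5, 194.0, 338.3]
eef_rot: [-0.029, 0.991, 0.029, -0.127]
wrist_force: [-0.4, -0.2, -0.2]
grip_width: 30.5
```

Run:
```python
from h import *
go([430,150,290],CH[2])
shot('side','sk1');shot('top','tk1');crop('pics/tk1_full.png','tk1c',(230,125,370,230),5)
```

```text
t 58.48 tcp [440.5 194.  338.3] psi 0.068 tilt 14.97 F [-0.4 -0.2 -0.2] w 30.5
tool shift mm [-1.  46.5 47.2] rows>= 2.0 roll deg -0.4804853030052156
```

View pics/tk1c.png

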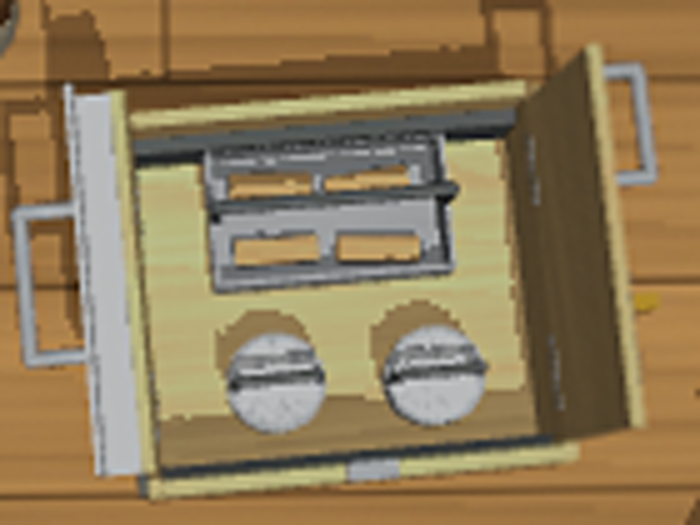

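View pics/sk1.png

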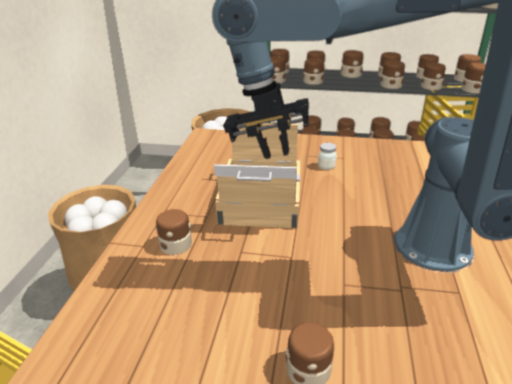

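View pics/tk1.png

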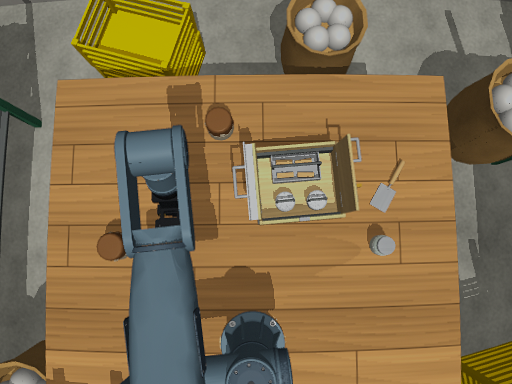

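Run:
```python
from h import *
c,s=np.cos(.076),np.sin(.076)
for n,u,v,z in(('tin a',277,382,48),('tin b',435,374,48),('tray FL',206,150,42),('tray FR',440,136,42),('tray NL',215,291,42),('tray NR',452,270,42)):
    p=unp('top',(230+(u+.5)/5-.5,125+(v+.5)/5-.5),z);d=p[:2]-CH[:2];print(n,(c*d[0]+s*d[1]).round(1),(-s*d[0]+c*d[1]).round(1))
# active door strip outer edge: angle check
for t in (1.3,1.5,1.6): print(t,(5*(proj('top',[chw((118,135-153*np.cos(t)+34*np.sin(t),85+153*np.sin(t)+34*np.cos(t))),chw((118,-135+144*np.cos(t),85+144*np.sin(t)))])-[230,125])).round().tolist())
print(env.hand_in())
```

```text
tin a -56.6 49.3
tin b -60.7 -60.3
tray FL 111.4 82.9
tray FR 107.4 -82.9
tray NL 11.1 85.9
tray NR 11.5 -81.0
1.3 [[142.0, 75.0], [504.0, 52.0]]
1.5 [[91.0, 80.0], [551.0, 46.0]]
1.6 [[65.0, 83.0], [574.0, 44.0]]
the job is handed in; nothing more can be done
None
```

I did the whole job in the order required and handed it in at about 58.5 s on the robot clock. `hand_in` gives no verdict, so the result below rests on my last pictures.

**What I did:**
- I raised the active door by its bar.
- I slid the flush bolt about 27 mm by its tab.
- I raised the passive door, then carried in the tray and both tins. I found only two tins on the table, and one of them had been knocked aside, so I located it again before grasping it.

**Last checks:**
- **Doors:** both stand at about 1.6 rad, compared against projected door angles. The limit is 1.25 rad.
- **Tray:** it sits on the chest floor centred at about (60, 1) mm in the chest frame, with all four sticks in it.
- **Tins:** they stand at about (-57, 49) and (-61, -60) mm in the chest frame and look upright. An earlier, partly blocked view put the second tin at (-69, -66) mm; both readings are well inside the limits.
- **Bystanders:** the blocks, jar and scraper look unmoved. The gripper was clear of everything.

**Things that went wrong or disagreed:**
- **Finger height:** the fingertips sat about 27 mm above the reported TCP height in the camera views. My first grasp missed the active door's bar because of it, and I corrected for it afterwards.
- **Tool tilt:** it drifted, reaching about 18 degrees at worst. It was about 10.5 degrees at worst while carrying the tray. The tray looked close to level throughout.
- **Passive door:** the grip slipped off its bar at about 0.9 rad, so I pushed the door open the rest of the way by its free edge.
- **Tray on the door:** while crossing, the tray touched the active door's strip briefly. I lifted it and carried on.

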